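# Level and load the vial capper

## Task

Set the vial capper up for the next batch: pull its front flap all the way down, slide the orange levelling wedge, thin end first, under the front edge of the still empty deck until the deck's pointer stands in the red band, and let go. Then stand every vial cassette flat on the deck and tip the caps off their tray into the cap hopper, so that no cap is left outside it. Finish with the empty tray set down upright on the bench, the wedge still holding the deck in the red band, the flap pushed back up fully shut, and the other things on the bench left where they are.

Things in the scene. Friction and masses are not known exactly. Their poses are not given: they have to be found in the camera images.
- capper: vial capper, cream machine fixed to the bench. Origin on the bench at the middle of its front; x to its back, y to its left, z up. From the front: flap hinge (x -8), steel sill 45 above the bench (x 0 to 195, 220 clear between side cheeks 95 high), deck over the sill (x 62 to 177), drive housing 150 high (x 195 to 300) with a 240 high column at its left. The cap hopper is part of its right side
- flap (a joint): front flap, panel 236 wide, 70 tall, 12 thick, hinged along its bottom edge (axis across the machine at its x -8, 39 above the bench); 0 = shut (upright), 1.57 = fully down (flat, pointing to the robot, inner face level with the sill). Stiff hinge: it stays where it is left; about 3 N at the bar moves it
- flap_bar (a point): middle of the flap's grab bar: round steel bar, 10 dia, along the machine's y, 110 from the hinge axis, held 40 off the flap's free edge by two arms at y +-60; 35 clear between bar and flap edge. 149 above the bench when shut, 39 when down; it can be pinched from above at any flap angle and turns in the grip
- deck: the capper's aluminium deck, 115 deep x 200 wide, rim 8 high, hinged along its back edge (origin on that axis, x 177, z 70 in the machine). Its front hangs 6 degrees low at first and falls back if let go. Under its front edge is a round bar (10 dia) on which the wedge bears, at the machine's x 66: its underside is 5 above the sill while the deck hangs, 17 when level
- deck_centre (a point): centre of the deck's upper face inside the rim (clear space 107 front to back x 192 across), at the machine's x 120 and 73 above the bench when the deck is level; x, y, z turn with the deck
- pointer (a point): tip of the black pointer blade standing up at the deck's left front corner; it rises with the deck, 0.89 of the rise of the bar under the deck's front edge
- mark (a point): middle of the red band (6 tall) on the white index post beside the pointer; the deck is level when the pointer stands at its middle, about 11 above the pointer's first height
- wedge: orange levelling wedge, 98 long x 40 wide, flat underside; 28.5 high at its thick end (-x), 3 at its thin end (+x), rising 0.26 per unit length. Origin at the centre of the underside. About 54 of its thin end lies behind the bearing line when the deck is level, and the flap then shuts clear of it
- hopper_mouth (a point): centre of the open mouth of the cap hopper, a square white bin (inside 132 x 132, 58 deep, walls 4 thick, teal rim) whose rim is 72 above the bench
- tray: steel cap tray, 150 (x) x 100 (y), floor 3 thick, walls 14 high on three sides, open at its +x end. At the middle of its +y side stands a black upright lug to grip: 40 along x, 10 thick along y, centred 55 from the tray's centre, top 62 above the underside, best gripped 45 above it. Origin at the centre of the underside; mass about 0.16 kg
- tray_spout (a point): middle of the tray's open end, on the floor's upper face, 75 from the tray's centre along its +x. The caps slide off when it is tipped some 25 degrees or more
- cassette_a: vial cassette (two or three are present): white block 90 (x) x 40 (y) x 22 high with four open glass vials at its ends (to 44 high, beyond 25 from the middle) and in the middle a blue upright lifting tab 30 (x) x 10 (y), top 58 high. Origin at the centre of the underside
- cassette_b: vial cassette (two or three are present): white block 90 (x) x 40 (y) x 22 high with four open glass vials at its ends (to 44 high, beyond 25 from the middle) and in the middle a blue upright lifting tab 30 (x) x 10 (y), top 58 high. Origin at the centre of the underside
- cassette_c: vial cassette (two or three are present): white block 90 (x) x 40 (y) x 22 high with four open glass vials at its ends (to 44 high, beyond 25 from the middle) and in the middle a blue upright lifting tab 30 (x) x 10 (y), top 58 high. Origin at the centre of the underside
- cap_1: green screw cap (three to five are present), 26 dia x 13 high, lying on the tray at first. Origin at the centre of its underside
- cap_2: green screw cap (three to five are present), 26 dia x 13 high, lying on the tray at first. Origin at the centre of its underside
- cap_3: green screw cap (three to five are present), 26 dia x 13 high, lying on the tray at first. Origin at the centre of its underside
- cap_4: green screw cap (three to five are present), 26 dia x 13 high, lying on the tray at first. Origin at the centre of its underside
- cap_5: green screw cap (three to five are present), 26 dia x 13 high, lying on the tray at first. Origin at the centre of its underside
- reagent: not part of the job, leave alone: amber glass bottle, 60 dia x 130. Origin at the middle, underside
- beaker: not part of the job, leave alone: glass beaker, 68 dia x 85. Origin at the middle, underside
- jar: not part of the job, leave alone: small glass jar with white lid, 52 dia x 60. Origin at the middle, underside
- marker: not part of the job, leave alone: blue marker pen, 135 long. Origin at the middle, underside
- spanner: not part of the job, leave alone: steel spanner, 140 long. Origin at the middle, underside
There are look-alikes about, which are no part of the job. Leave any purple look-alike of the tray alone.

How it is judged:
On the way, in this order (a step that is already met when the one before it is completed fails the run):
1. the front flap is pulled fully down (value of joint flap above 1.4 rad), for 0.2 s.
2. the wedge alone holds the empty deck with its pointer in the red band (z of pointer in the frame of mark between -0.003 and 0.003 m and contact force between wedge and deck above 0.3 N and contact force between each of cassette_a, cassette_b, cassette_c and deck below 0.05 N and contact force between the fingers and deck below 0.1 N and contact force between the fingers and wedge below 0.1 N), for 0.4 s.
3. the tray is tipped over the hopper (angle between tray's own z axis and vertical above 0.4 rad and horizontal distance between tray_spout and hopper_mouth below 0.09 m and z of tray_spout in the frame of hopper_mouth above -0.05 m), for 0.2 s.
At the end, for the whole second after the job is handed in: The wedge carries the deck, pointer tip within 3 mm of the middle of the red band; flap shut (under 0.06 rad); every cassette present stands flat on the deck inside its rim; every cap present lies in the hopper below its rim; tray flat on the bench; cassettes and tray at rest (z of pointer in the frame of mark between -0.003 and 0.003 m and contact force between wedge and deck above 0.3 N and value of joint flap below 0.06 rad and x of cassette_a in the frame of deck_centre between -0.035 and 0.035 m and y of cassette_a in the frame of deck_centre between -0.085 and 0.085 m and z of cassette_a in the frame of deck_centre between -0.005 and 0.006 m and angle between each of cassette_a, cassette_b, cassette_c's own z axis and vertical below 0.12 rad and linear speed of each of cassette_a, cassette_b, cassette_c, tray below 0.02 m/s and x of cassette_b in the frame of deck_centre between -0.035 and 0.035 m and y of cassette_b in the frame of deck_centre between -0.085 and 0.085 m and z of cassette_b in the frame of deck_centre between -0.005 and 0.006 m and x of cassette_c in the frame of deck_centre between -0.035 and 0.035 m and y of cassette_c in the frame of deck_centre between -0.085 and 0.085 m and z of cassette_c in the frame of deck_centre between -0.005 and 0.006 m and x of cap_1 in the frame of hopper_mouth between -0.07 and 0.07 m and y of cap_1 in the frame of hopper_mouth between -0.07 and 0.07 m and z of cap_1 in the frame of hopper_mouth between -0.07 and 0 m and x of cap_2 in the frame of hopper_mouth between -0.07 and 0.07 m and y of cap_2 in the frame of hopper_mouth between -0.07 and 0.07 m and z of cap_2 in the frame of hopper_mouth between -0.07 and 0 m and x of cap_3 in the frame of hopper_mouth between -0.07 and 0.07 m and y of cap_3 in the frame of hopper_mouth between -0.07 and 0.07 m and z of cap_3 in the frame of hopper_mouth between -0.07 and 0 m and x of cap_4 in the frame of hopper_mouth between -0.07 and 0.07 m and y of cap_4 in the frame of hopper_mouth between -0.07 and 0.07 m and z of cap_4 in the frame of hopper_mouth between -0.07 and 0 m and x of cap_5 in the frame of hopper_mouth between -0.07 and 0.07 m and y of cap_5 in the frame of hopper_mouth between -0.07 and 0.07 m and z of cap_5 in the frame of hopper_mouth between -0.07 and 0 m and angle between tray's own z axis and vertical below 0.1 rad and height (world z) of tray below 0.006 m); the robot touches nothing.
It fails at once if the reagent is pushed away (more than 40 mm) (distance of reagent from where it was at the start of the episode above 0.04 m).
It fails at once if the beaker is pushed away (more than 40 mm) (distance of beaker from where it was at the start of the episode above 0.04 m).
It fails at once if the jar is pushed away (more than 40 mm) (distance of jar from where it was at the start of the episode above 0.04 m).
It fails at once if the marker is pushed away (more than 40 mm) (distance of marker from where it was at the start of the episode above 0.04 m).
It fails at once if the spanner is pushed away (more than 40 mm) (distance of spanner from where it was at the start of the episode above 0.04 m).
Of cassette_a, cassette_b, cassette_c only 2 to 3 are there at a start; the rules pass over those that are not, and their reading is None.
Of cap_1, cap_2, cap_3, cap_4, cap_5 only 3 to 5 are there at a start; the rules pass over those that are not, and their reading is None.
At some moment in a run one of cassette_a, cassette_b, cassette_c, cap_1, cap_2, cap_3, cap_4, cap_5 may be knocked a few centimetres aside while the robot is not near it.
It also fails if it takes over 208 s, if anything falls off the work surface, if the arm or the gripper's body presses on something with over 40 N, if the wrist force passes 120 N, or if a joint passes its speed limit or range.

## Robot

A 6-joint arm with a two-finger parallel gripper is mounted at the origin on the work surface. World frame = base frame: x ahead of the robot, y to its left, z up, the work surface at z = 0. Lengths are in m, angles in rad, forces in N, time in s.
With the tool pointing down it reaches from about 0.3 to 0.775 m from the base axis. Payload 14.6 kg.
Tool frame: the origin (TCP) lies at the very end of the fingers, on their centre line; the grasp point (between the pads) lies 19 mm behind it; z points along the fingers, y is the direction in which the jaws open and shut (so a half turn about z gives the same grasp; the last joint's range is limited). The gripper opens to 94 mm and grips with 3 to 60 N. Pads are 16 mm wide; open, the fingers measure 119 mm over their backs; the gripper's body (75 mm by 177 mm) begins 78 mm behind the grasp point.
Start: joints at [1.274, 0.3, 1.521, -0, 1.321, -0.067], TCP at [0.125, 0.536, 0.205] pointing down, gripper open.
Joint ranges: [-3.03, 3.03], [-0.79, 2.21], [0.23, 2.52], [-1.04, 4.18], [0, 3.07], [-2.55, 2.55]. Speed limits (rad/s): [2.22, 2.22, 2.57, 3.14, 3.14, 3.14].

## Interface

Orientations are given as [roll, pitch, yaw] about the fixed x, y, z axes, in that order (R = Rz(yaw) Ry(pitch) Rx(roll)).
In Python, from station import ctrl, vision, ticket gives the robot as it stands.
- The arm moves only by the tool step_arm, never from a script. Its argument "steps" is a list of rows, each an object of numbers: "x", "y", "z": the shift along the tool's x, y, z in m; "ax", "ay", "az": the turn, a rotation vector about the tool's x, y, z in degrees; "claw": the finger opening in m, from 0 to 0.094. A call has 1 to 5 rows; each row shifts and turns the pose as measured when the row begins, along the tool's axes as they then stand; what a row does not reach is not made up. A row lasts 1/12 s, in which the tool goes at most 41.7 mm and 7.16 degrees, less where a joint would pass 70% of its speed; a pose out of reach is approached as far as the arm can. A call with a gripper value outside its range is refused whole. The fingers move at their own pace and stop on an object; "grip_force" is the grip in N (left out, the last holds). Time passes only in rows, so rows that do not move let the fingers close. It gives the time, the measured TCP pose, the force and the opening at its end, in the units of the state.
- ctrl.get_obs(): the state, without advancing time (a new reading comes with each control period).
- vision.camera(name): name is "scene" or "top"; returns (picture, depth): 420x560x3 uint8, red, green, blue; 420x560 float32, m along the optical axis (not along the pixel's ray), 0 where there is no reading.
- vision.camera_params(name): a dict with "fov_y" (degrees; the focal length in pixels is half the picture's height over the tangent of half this angle, whatever the lens; pixels are square), "cx", "cy" (the principal point, pixels), "origin" and "attitude" of the camera in the world. Camera axes: x right, y up, looking along -z (the intrinsics and any distortion apply to the point x, -y, -z); pixel columns grow to the right and rows downward; lengths in m; the calibration is good to about 2 mm. A picture is of the moment at which its call begins. camera_params takes no time and is no camera call.
- ticket.hand_in(): hands the job in, once; it reports no verdict.
The state is a dict: "time_s": time; "qpos": joint angles; "joint_vel": joint speeds; "tau": joint torques, N m; "ee_pos": TCP position; "eef_rot": TCP orientation; "force": force on the tool from outside, world axes, zero at the start; "moment": the same for the moment, N m; "grip_width": finger opening in m.
Only numpy, scipy, OpenCV 4.12 (cv2) and the standard library are available. Lean on these libraries where they do the work, as an engineer would, in place of code of your own. Each camera call takes 0.05 s, during which the arm holds its last target.

## Working session

There is one attempt and no reset: what is moved stays moved. The work goes in short steps, Python scripts to look and compute and a tool call to move; the robot and the scene stay as the last step left them, time stands still between calls to the robot, and variables do not carry over. Pictures are saved under pics/ and viewed, and the job is handed in when it is done.

Besides the shell and the picture viewer there is one more tool, called after "Call:" as a command line: name --argument value ..., lists and objects as JSON in quotes. step_arm: Moves the arm, as the interface text tells. Its arguments: {"type":"object","properties":{"steps":{"type":"array"},"grip_force":{"type":"number"}},"required":["steps"]}

```bash
mkdir -p pics; ls; python3 - <<'E'
from station import ctrl,vision,ticket
import cv2,numpy as np
print(ctrl.get_obs())
for n in("scene","top"):
    p,d=vision.camera(n); print(n,vision.camera_params(n))
    cv2.imwrite(f"pics/{n}0.png",p[:,:,::-1]); np.savez(f"{n}0.npz",p=p,d=d)
E
```

```text
pics
{'time_s': 0.0, 'qpos': array([ 1.27443268e+00,  3.00455096e-01,  1.52159603e+00, -2.26703409e-05,
        1.32069427e+00, -6.66072327e-02]), 'joint_vel': array([ 0.00155553,  0.00041659, -0.00039748, -0.00090523, -0.00169205,
       -0.0001931 ]), 'tau': array([ 5.61427732e-04, -5.31784201e+01, -3.52737808e+01,  7.08972942e-02,
        2.43730098e-02, -7.03275646e-05]), 'ee_pos': array([0.12519127, 0.53528718, 0.20488879]), 'eef_rot': array([-3.14044100e+00, -5.48144488e-05,  2.91184183e+00]), 'force': array([-0.26854115,  0.08311783,  0.54291004]), 'moment': array([ 0.04897935, -0.01282973,  0.01070386]), 'grip_width': 0.09415656306988171}
scene {'fov_y': 47.68719164197513, 'cx': 279.35869910907246, 'cy': 212.36707213333813, 'origin': array([ 1.02210372, -0.88862465,  1.01538256]), 'attitude': array([0.84901617, 0.01942543, 0.49700239])}
top {'fov_y': 54.63200519934275, 'cx': 280.10753321977785, 'cy': 215.09349978342135, 'origin': array([ 0.40467246, -0.00979018,  1.25728487]), 'attitude': array([ 0.08952107, -0.0166984 , -1.56603188])}
```

View pics/scene0.png

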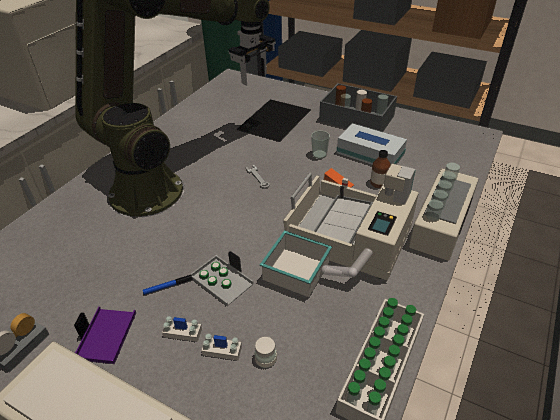

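View pics/top0.png

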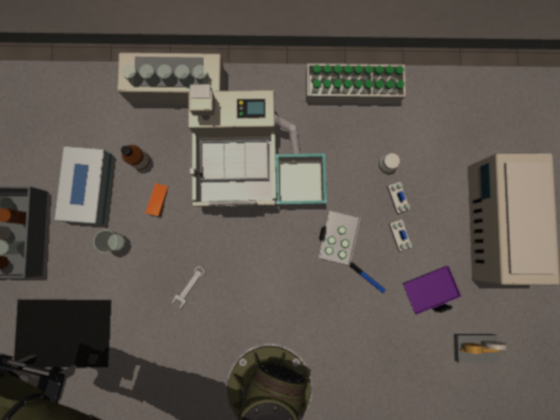

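The scene view shows the capper around (340,220), orange wedge (337,179), a tray with 5 caps (222,278) with its black lug at (234,261), cassettes (181,327) and (221,345), and the hopper (297,263). The purple look-alike tray (107,333) and the green-capped rack (382,355) are not part of the job. In the top view the wedge is at (157,200), the tray at (340,240), and the cassettes at (399,198) and (401,235).

```bash
cat > h.py <<'E'
import numpy as np,cv2
from scipy.spatial.transform import Rotation as R
from station import ctrl,vision,ticket
def cam(n):
    c=vision.camera_params(n); f=210/np.tan(np.radians(c['fov_y']/2))
    return f,c['cx'],c['cy'],np.array(c['origin']),R.from_euler('xyz',c['attitude']).as_matrix()
def ray(n,u,v):
    f,cx,cy,o,M=cam(n); return o,M@np.array([(u-cx)/f,-(v-cy)/f,-1.])
def onz(n,u,v,z):
    o,d=ray(n,u,v); t=(z-o[2])/d[2]; return o+t*d
def proj(n,P):
    f,cx,cy,o,M=cam(n); q=(np.atleast_2d(P)-o)@M
    return np.c_[cx+f*q[:,0]/-q[:,2],cy-f*q[:,1]/-q[:,2]]
def cloud(n,d):
    f,cx,cy,o,M=cam(n); v,u=np.mgrid[0:420,0:560]
    q=np.stack([(u-cx)/f*d,-(v-cy)/f*d,-d],-1); return q@M.T+o
def shot(tag):
    r={}
    for n in("scene","top"):
        p,d=vision.camera(n); cv2.imwrite(f"pics/{n}_{tag}.png",p[:,:,::-1]); np.savez(f"{n}_{tag}.npz",p=p,d=d); r[n]=(p,d)
    return r
def load(n,tag):
    z=np.load(f"{n}_{tag}.npz"); return z['p'],z['d']
def crop(n,tag,x0,y0,x1,y1,s,out):
    p,_=load(n,tag); im=cv2.resize(p[y0:y1,x0:x1],None,fx=s,fy=s,interpolation=cv2.INTER_CUBIC); cv2.imwrite(out,im[:,:,::-1])
E
mv(){ :; }; mv; mv; for n in scene top; do cp ${n}0.npz ${n}_0.npz; done
python3 - <<'E'
from h import *
for n in("scene","top"):
    p,d=load(n,'0'); c=cloud(n,d); print(n,(d==0).mean())
    for (r) in ([(200,300),(150,250),(60,300)] if n=="scene" else [(240,180),(300,330),(120,90),(450,240),(280,300)]):
        print(r,c[r[1],r[0]].round(4))
p,d=load('top','0');c=cloud('top',d)
m=np.abs(c[...,2])<.02; print(np.median(c[m][:,2]))
for a,b in((0,140),(140,280),(280,420)):
  for e,g in((0,190),(190,380),(380,560)):
    s=c[a:b,e:g,2]; s=s[np.abs(s)<.02]; print(a,e,np.median(s).round(4), len(s))
# base at origin
print(proj('top',[0,0,0.0]),proj('top',[0.125,.536,.205]),proj('scene',[0.125,.536,.205]))
crop('scene','0',260,150,430,290,4.5,'pics/c1.png'); crop('top','0',110,80,340,260,3.4,'pics/c2.png')
crop('top','0',300,140,480,320,4,'pics/c3.png')
E
```

```text
scene 0.0038775510204081634
(200, 300) [ 0.4377 -0.2973  0.0049]
(150, 250) [ 0.195  -0.2131  0.0039]
(60, 300) [ 0.1007 -0.4719  0.0031]
top 0.004026360544217687
(240, 180) [0.6174 0.0911 0.054 ]
(300, 330) [ 0.1682 -0.0923 -0.0008]
(120, 90) [0.8711 0.4393 0.1033]
(450, 240) [ 0.4433 -0.5606 -0.0037]
(280, 300) [ 2.578e-01 -3.120e-02 -1.000e-04]
8.981686382458776e-05
0 0 0.0001 11990
0 190 0.0 6718
0 380 -0.0005 12369
140 0 0.0003 19257
140 190 0.0003 20003
140 380 -0.0003 13757
280 0 0.001 22475
280 190 -0.0 22951
280 380 -0.0004 23373
[[269.16774459 387.45750114]] [[ 53.7250079  363.12761938]] [[254.63207521  80.1559045 ]]
```

View pics/c1.png

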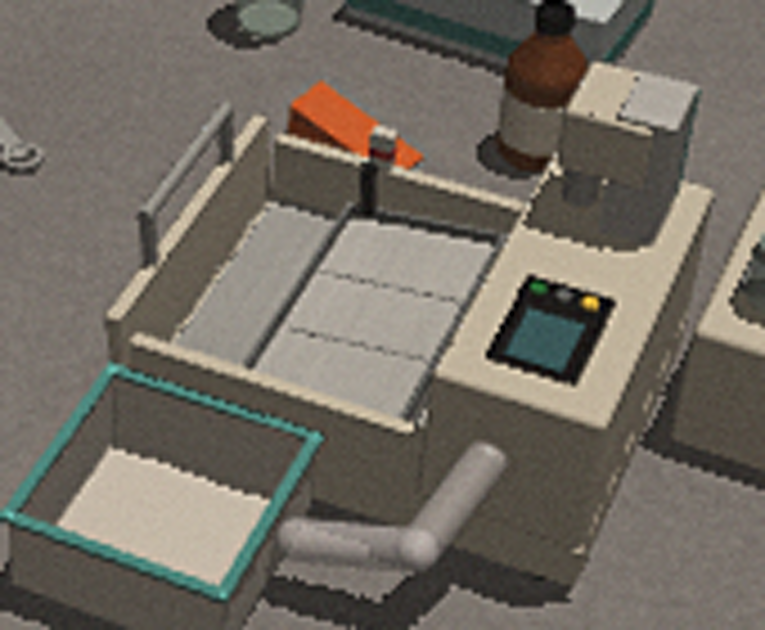

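View pics/c2.png

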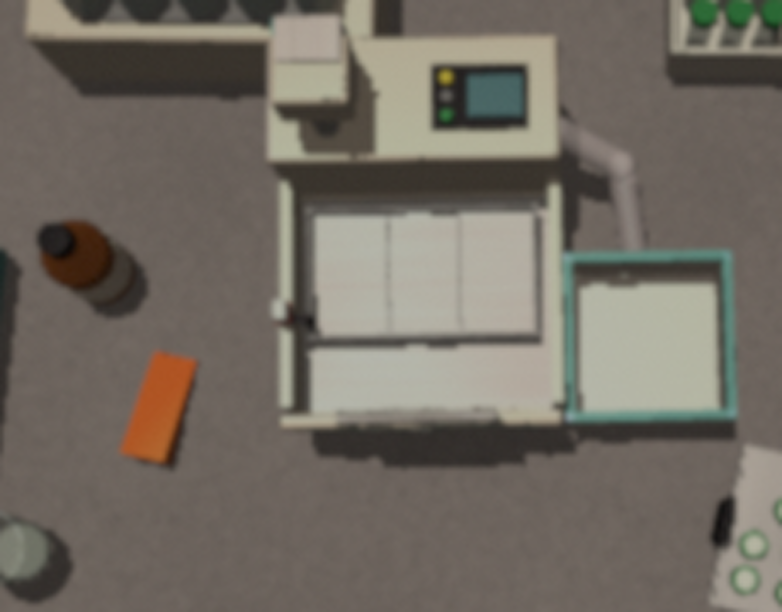

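View pics/c3.png

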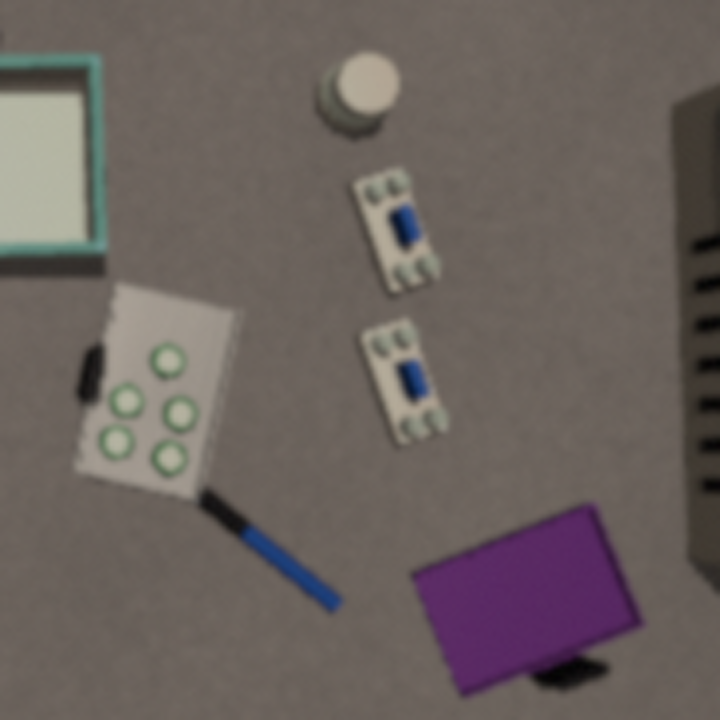

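```bash
python3 - <<'E'
from h import *
for n in('top','scene'):
    p,d=load(n,'0'); hsv=cv2.cvtColor(p,cv2.COLOR_RGB2HSV); c=cloud(n,d)
    H,S,V=[hsv[...,i].astype(int) for i in range(3)]
    def comps(name,m,mn):
        k,l,st,ce=cv2.connectedComponentsWithStats(m.astype(np.uint8))
        for i in range(1,k):
            if st[i,4]>=mn:
                q=c[l==i]; pts=np.argwhere(l==i)[:,::-1].astype(np.float32)
                r=cv2.minAreaRect(pts)
                print(n,name,ce[i].round(1),st[i].tolist(),'med',np.median(q,0).round(4),'zmax',np.percentile(q[:,2],95).round(4),'rect',np.round(cv2.boxPoints(r),1).tolist())
    comps('orange',(H<12)&(S>180)&(V>100),60)
    comps('teal',(H>75)&(H<95)&(S>90)&(V>60),60)
    comps('blue',(H>105)&(H<125)&(S>150),15)
E
```

```text
top orange [156.5 196.8] [147, 184, 20, 30, 284] med [0.5721 0.3505 0.0137] zmax 0.0248 rect [[146.0, 212.0], [155.6999969482422, 182.89999389648438], [167.39999389648438, 186.8000030517578], [157.6999969482422, 215.89999389648438]]
top blue [400.9 196.1] [399, 193, 5, 7, 25] med [ 0.5723 -0.3917  0.0548] zmax 0.0591 rect [[398.20001220703125, 193.60000610351562], [401.5, 192.5], [403.5, 198.5], [400.20001220703125, 199.60000610351562]]
top blue [402.8 234.4] [401, 231, 5, 8, 25] med [ 0.4584 -0.3949  0.0547] zmax 0.0596 rect [[400.20001220703125, 231.60000610351562], [403.20001220703125, 230.60000610351562], [405.3999938964844, 237.1999969482422], [402.3999938964844, 238.1999969482422]]
top blue [371.8 281.2] [360, 272, 24, 20, 89] med [ 0.3171 -0.3078  0.014 ] zmax 0.0187 rect [[359.70001220703125, 273.3999938964844], [361.6000061035156, 271.0], [384.3999938964844, 289.29998779296875], [382.5, 291.6000061035156]]
scene orange [334.3 175.8] [325, 168, 19, 16, 146] med [0.5449 0.3488 0.0224] zmax 0.0307 rect [[324.5, 173.6999969482422], [329.5, 166.89999389648438], [344.7000122070312
[... 956 characters left out ...]
8789], [281.8999938964844, 79.5]]
scene blue [159.  286.9] [143, 280, 34, 15, 171] med [ 0.3168 -0.3183  0.0136] zmax 0.019 rect [[142.0, 289.6000061035156], [174.89999389648438, 279.3999938964844], [176.39999389648438, 284.1000061035156], [143.39999389648438, 294.3999938964844]]
scene blue [179.5 322.8] [173, 317, 14, 12, 119] med [ 0.4587 -0.403   0.0501] zmax 0.0599 rect [[173.0, 317.0], [186.0, 317.0], [186.0, 328.0], [173.0, 328.0]]
scene blue [219.8 340.7] [214, 335, 13, 13, 108] med [ 0.5757 -0.4002  0.0514] zmax 0.0606 rect [[212.6999969482422, 345.3999938964844], [214.1999969482422, 334.70001220703125], [227.1999969482422, 336.6000061035156], [225.6999969482422, 347.20001220703125]]
```

```bash
python3 - <<'E'
from h import *
def rect(name,q):
    r=cv2.minAreaRect(q[:,:2].astype(np.float32)); print(name,len(q),'c',np.round(r[0],4),'size',np.round(r[1],4),'ang',round(r[2],2), np.round(cv2.boxPoints(r),4).tolist())
for n in('top','scene'):
    p,d=load(n,'0'); hsv=cv2.cvtColor(p,cv2.COLOR_RGB2HSV); c=cloud(n,d); X,Y,Z=c[...,0],c[...,1],c[...,2]
    H,S,V=[hsv[...,i].astype(int) for i in range(3)]
    A=(X>.4)&(X<.95)&(Y>-.2)&(Y<.3)
    rect(n+' housing',c[A&(np.abs(Z-.15)<.008)&(X>.7)])
    rect(n+' cheeks',c[A&(np.abs(Z-.095)<.006)&(Y>-.0)&(X<.72)])
    rect(n+' hopper rim',c[A&(np.abs(Z-.072)<.006)&(Y<-.0)&(X<.72)])
    q=c[A&(Z>.118)&(X<.6)&(Y>0)]; print('flap top?',len(q)); 
    if len(q):rect(n+' bar',q); print(np.percentile(q[:,2],[5,50,95]))
    for x in np.arange(.53,.72,.02):
        s=A&(abs(X-x)<.006)&(abs(Y-.12)<.05); print(round(x,3),np.median(Z[s]).round(4) if s.any() else None,end=' ')
    print()
    m=(H<14)&(S>160)&(V>60); rect(n+' wedge',c[m&(X>.5)&(X<.65)&(Y>.28)&(Y<.42)])
E
```

```text
top housing 2943 c [0.8387 0.1446] size [0.1833 0.307 ] ang 1.24 [[0.7437000274658203, 0.296099990606308], [0.7504000067710876, -0.010900000110268593], [0.9336000084877014, -0.006899999920278788], [0.9269999861717224, 0.3000999987125397]]
top cheeks 231 c [0.5794 0.1549] size [0.2845 0.1326] ang 49.81 [[0.43700000643730164, 0.08900000154972076], [0.5382999777793884, 0.0034000000450760126], [0.7218999862670898, 0.2207999974489212], [0.6205999851226807, 0.30630001425743103]]
top hopper rim 548 c [ 0.5773 -0.0859] size [0.1605 0.2456] ang 85.02 [[0.4480000138282776, -0.15520000457763672], [0.6927000284194946, -0.17649999260902405], [0.70660001039505, -0.016599999740719795], [0.461899995803833, 0.004699999932199717]]
flap top? 174
top bar 174 c [0.5379 0.1029] size [0.0092 0.1273] ang 0.4 [[0.532800018787384, 0.16660000383853912], [0.5336999893188477, 0.03920000046491623], [0.542900025844574, 0.03929999843239784], [0.5419999957084656, 0.16660000383853912]]
[0.14774237 0.15223709 0.15545461]
0.53 0.0028 0.55 0.0043 0.57 0.0453 0.59 0.0452 0.61 0.0456 0.63 0.0618 0.65 0.0642 0.67 0.0661 0.
[... 918 characters left out ...]
16750000417232513], [0.7199000120162964, -0.00839999970048666]]
flap top? 163
scene bar 163 c [0.539  0.1031] size [0.0125 0.1351] ang 1.0 [[0.5315999984741211, 0.1704999953508377], [0.5339000225067139, 0.03550000116229057], [0.5464000105857849, 0.0357000008225441], [0.5440999865531921, 0.17080000042915344]]
[0.12237159 0.1514698  0.15648663]
0.53 0.1518 0.55 0.08 0.57 0.0468 0.59 0.0467 0.61 0.0476 0.63 0.0633 0.65 0.0657 0.67 0.0676 0.69 0.0702 0.71 0.0719 
scene wedge 206 c [0.5501 0.3518] size [0.0616 0.1243] ang 69.88 [[0.4810999929904938, 0.3443000018596649], [0.5978000164031982, 0.30149999260902405], [0.6190000176429749, 0.35929998755455017], [0.5023000240325928, 0.40209999680519104]]
```

```bash
python3 - <<'E'
from h import *
for n in('top','scene'):
    p,d=load(n,'0'); c=cloud(n,d); X,Y,Z=c[...,0],c[...,1],c[...,2]
    q=c[(X>.5)&(X<.56)&(Y>0)&(Y<.22)&(Z>.142)&(Z<.165)]
    print(n,'bar line',np.polyfit(q[:,1]-.103,q[:,0],1).round(4),'z',np.median(q[:,2]), 'y',q[:,1].min(),q[:,1].max())
    # cheeks: for each x bin, y's with z~.095
    for lo,hi,nm in((-.04,.02,'R'),(.19,.25,'L')):
        s=(X>.57)&(X<.73)&(Y>lo)&(Y<hi)&(abs(Z-.095)<.012); q=c[s]
        f=np.polyfit(q[:,0]-.65,q[:,1],1); print(nm,len(q),f.round(4),np.percentile(q[:,1],[5,95]).round(4), np.median(q[:,2]).round(4))
    # deck yaw: front edge of housing z .15, left portion
    s=(abs(Z-.15)<.01)&(Y>.0)&(Y<.19)&(X<.8); q=c[s]
    b=[]
    for y in np.arange(.0,.18,.01):
        t=q[abs(q[:,1]-y)<.005]
        if len(t): b.append((y,t[:,0].min()))
    b=np.array(b); print('housing front',np.polyfit(b[:,0]-.1,b[:,1],1).round(4))
    # hopper rim corners
    s=(abs(Z-.072)<.006)&(X>.5)&(X<.73)&(Y>-.18)&(Y<-.02); q=c[s]
    r=cv2.minAreaRect(q[:,:2].astype(np.float32));print('hop',r)
E
```

```text
top bar line [-0.0209  0.5373] z 0.1523081133403017 y 0.04088879336713001 0.16659853208282172
R 181 [ 0.0287 -0.0089] [-0.0135 -0.0042] 0.0948
L 221 [0.0306 0.2184] [0.208  0.2249] 0.0944
housing front [-0.4923  0.4905]
hop ((0.6344207525253296, -0.09317318350076675), (0.17581741511821747, 0.14191947877407074), 0.3025939166545868)
scene bar line [-0.0234  0.5398] z 0.1530906671485247 y 0.03556406567921322 0.17064672773848022
R 327 [ 0.0268 -0.0125] [-0.018  -0.0045] 0.094
L 293 [0.0332 0.2158] [0.2024 0.2245] 0.0942
housing front [-1.267   0.5647]
hop ((0.632849395275116, -0.09425988048315048), (0.14840996265411377, 0.1779365986585617), 89.98492431640625)
```

```bash
python3 - <<'E'
from h import *
print('hopper corners',[onz('top',u,v,.072)[:2].round(4).tolist() for u,v in((275.6,153.5),(326.8,153.5),(326.8,203.8),(275.6,203.8))])
cr=lambda a,b,s=4,x0=300,y0=140:(a/s+x0,b/s+y0)
for nm,z,L in(('tray',.014,[(118,284),(240,310),(198,498),(76,470)]),('caps',.016,[(168,361),(126,401),(180,414),(116,442),(170,459)]),('lugtop',.062,[(93,372)]),
   ('A',.022,[(355,184),(402,168),(438,278),(394,293)]),('B',.022,[(361,331),(405,318),(447,430),(401,446)])):
    P=np.array([onz('top',*cr(*q),z)[:2] for q in L]); print(nm,P.round(4).tolist(),'mean',P.mean(0).round(4))
    if len(P)==4: e=P[0]+P[1]-P[2]-P[3]; print('  yaw',np.degrees(np.arctan2(e[1],e[0])).round(2),np.linalg.norm(e)/2)
# wedge corners from depth already; lug & wedge top by cloud
p,d=load('top','0');c=cloud('top',d);X,Y,Z=c[...,0],c[...,1],c[...,2]
q=c[(X>.35)&(X<.55)&(Y>-.25)&(Y<-.05)&(Z>.04)&(Z<.066)&(p.sum(2)<120)];print('lug',len(q),q.mean(0),cv2.minAreaRect(q[:,:2].astype(np.float32)))
E
```

```text
hopper corners [[0.6946, -0.0148], [0.6959, -0.1671], [0.5454, -0.1662], [0.5444, -0.0157]]
tray [[0.53, -0.1821], [0.5105, -0.2761], [0.3666, -0.2421], [0.3874, -0.1492]] mean [ 0.4486 -0.2124]
  yaw -13.14 0.14708641216627913
caps [[0.4708, -0.2198], [0.44, -0.1874], [0.4303, -0.2287], [0.4088, -0.1795], [0.3961, -0.2207]] mean [ 0.4292 -0.2072]
lugtop [[0.4599, -0.1566]] mean [ 0.4599 -0.1566]
A [[0.6079, -0.3646], [0.6206, -0.4013], [0.5354, -0.4272], [0.5236, -0.393]] mean [ 0.5719 -0.3965]
  yaw 17.78 0.08898069665763621
B [[0.4943, -0.367], [0.5044, -0.4011], [0.4191, -0.4313], [0.4068, -0.3959]] mean [ 0.4561 -0.3988]
  yaw 18.88 0.09132662473974595
lug 32 [ 0.46065112 -0.15506316  0.05780242] ((0.4601188004016876, -0.15572583675384521), (0.006020946893841028, 0.03602929413318634), 78.25105285644531)
```

Call:
step_arm --steps '[{"x": -0.03,"az": 7,"claw": 0.07},{"x": -0.03,"az": 7},{"x": -0.03,"az": 7},{"x": -0.03,"az": 7},{"x": -0.03,"az": 7}]' --grip_force 20

```text
validation failed for argument at $.st...
```

Call:
step_arm --steps '[{"x": -0.03,"y": 0,"z": 0,"ax": 0,"ay": 0,"az": 7,"claw": 0.07},{"x": -0.03,"y": 0,"z": 0,"ax": 0,"ay": 0,"az": 7,"claw": 0.07},{"x": -0.03,"y": 0,"z": 0,"ax": 0,"ay": 0,"az": 7,"claw": 0.07},{"x": -0.03,"y": 0,"z": 0,"ax": 0,"ay": 0,"az": 7,"claw": 0.07},{"x": -0.03,"y": 0,"z": 0,"ax": 0,"ay": 0,"az": 7,"claw": 0.07}]' --grip_force 20

```text
time_s: 0.52
ee_pos: [0.2568, 0.4669, 0.2029]
eef_rot: [-3.137, 0.001, 2.292]
force: [0.0, -0.4, 0.1]
grip_width: 0.07
```

Call:
step_arm --steps '[{"x": -0.04,"y": 0,"z": 0,"ax": 0,"ay": 0,"az": 7,"claw": 0.07},{"x": -0.04,"y": 0,"z": 0,"ax": 0,"ay": 0,"az": 7,"claw": 0.07},{"x": -0.04,"y": 0.01,"z": 0,"ax": 0,"ay": 0,"az": 7,"claw": 0.07},{"x": -0.04,"y": 0.01,"z": 0,"ax": 0,"ay": 0,"az": 7,"claw": 0.07},{"x": -0.035,"y": 0.02,"z": 0,"ax": 0,"ay": 0,"az": 7,"claw": 0.07}]'

```text
time_s: 0.93
ee_pos: [0.3844, 0.304, 0.2014]
eef_rot: [-3.136, 0.005, 1.667]
force: [2.0, 1.1, 0.3]
grip_width: 0.07
```

Call:
step_arm --steps '[{"x": -0.034,"y": 0.022,"z": 0,"ax": 0,"ay": 0,"az": 4,"claw": 0.07},{"x": -0.034,"y": 0.022,"z": 0,"ax": 0,"ay": 0,"az": 0,"claw": 0.07},{"x": -0.034,"y": 0.022,"z": 0,"ax": 0,"ay": 0,"az": 0,"claw": 0.07},{"x": -0.034,"y": 0.022,"z": 0,"ax": 0,"ay": 0,"az": 0,"claw": 0.07},{"x": -0.034,"y": 0.022,"z": 0,"ax": 0,"ay": 0,"az": 0,"claw": 0.07}]'

```text
time_s: 1.35
ee_pos: [0.5012, 0.1314, 0.2011]
eef_rot: [-3.136, 0.006, 1.584]
force: [0.6, 0.3, 0.2]
grip_width: 0.0702
```

Call:
step_arm --steps '[{"x": -0.03,"y": 0.035,"z": 0,"ax": 0,"ay": 0,"az": 0,"claw": 0.07},{"x": 0,"y": 0,"z": 0,"ax": 0,"ay": 0,"az": 0,"claw": 0.07}]'

```text
time_s: 1.52
ee_pos: [0.5351, 0.0989, 0.2004]
eef_rot: [-3.135, 0.007, 1.579]
force: [-0.7, -0.5, -0.9]
grip_width: 0.07
```

Call:
step_arm --steps '[{"x": 0,"y": 0.003,"z": 0.035,"ax": 0,"ay": 0,"az": -1,"claw": 0.07},{"x": 0,"y": 0,"z": 0.035,"ax": 0,"ay": 0,"az": 0,"claw": 0.07},{"x": 0,"y": 0,"z": 0,"ax": 0,"ay": 0,"az": 0,"claw": 0.07}]'

```text
time_s: 1.77
ee_pos: [0.5394, 0.0959, 0.1287]
eef_rot: [-3.137, 0.007, 1.592]
force: [-0.6, 0.3, -1.5]
grip_width: 0.0701
```

```bash
python3 - <<'E'
from h import *
shot('1'); crop('scene','1',240,100,400,260,4,'pics/c4.png')
E
```

```text
(no output)
```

View pics/c4.png

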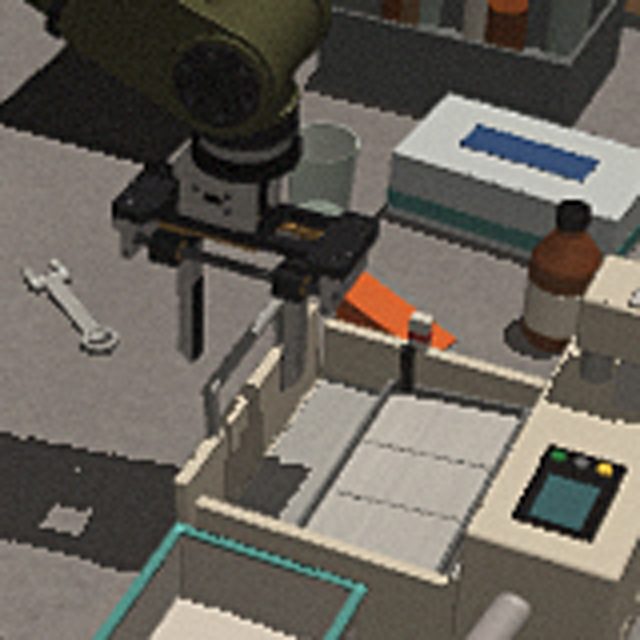

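Fingers straddle the bar (fingers around crop (190,300) and (293,340), bar at (240,350)). Closing.

Call:
step_arm --steps '[{"x": 0,"y": 0,"z": 0,"ax": 0,"ay": 0,"az": 0,"claw": 0},{"x": 0,"y": 0,"z": 0,"ax": 0,"ay": 0,"az": 0,"claw": 0},{"x": 0,"y": 0,"z": 0,"ax": 0,"ay": 0,"az": 0,"claw": 0},{"x": 0,"y": 0,"z": 0,"ax": 0,"ay": 0,"az": 0,"claw": 0},{"x": 0,"y": 0,"z": 0,"ax": 0,"ay": 0,"az": 0,"claw": 0}]' --grip_force 15

```text
time_s: 2.28
ee_pos: [0.5437, 0.0983, 0.1422]
eef_rot: [3.13, 0.005, 1.595]
force: [-0.6, 0.3, -0.0]
grip_width: 0.0402
```

Call:
step_arm --steps '[{"x": 0,"y": 0,"z": 0,"ax": 0,"ay": 0,"az": 0,"claw": 0},{"x": 0,"y": 0,"z": 0,"ax": 0,"ay": 0,"az": 0,"claw": 0}]'

```text
time_s: 2.45
ee_pos: [0.5439, 0.0985, 0.1432]
eef_rot: [3.129, 0.005, 1.595]
force: [-1.0, 0.4, -0.0]
grip_width: 0.0265
```

```bash
python3 - <<'E'
from h import *
shot('2'); crop('scene','2',240,100,400,260,4,'pics/c5.png');print(ctrl.get_obs())
E
```

```text
{'time_s': 2.55, 'qpos': array([ 0.11577368,  0.35743614,  1.59587272, -0.00641523,  1.17613067,
        0.09390911]), 'joint_vel': array([-0.00057655,  0.00295832,  0.00346699,  0.00178588,  0.01631625,
       -0.00091103]), 'tau': array([ 4.97076195e-02, -5.47508347e+01, -3.34728491e+01,  5.53548394e-02,
       -2.79083184e-02,  1.54248552e-03]), 'ee_pos': array([0.54386501, 0.09848125, 0.14300433]), 'eef_rot': array([3.12894212, 0.00478646, 1.5950613 ]), 'force': array([-1.64936485, -0.2527999 ,  0.92497958]), 'moment': array([-0.04744036,  0.31329458,  0.02087097]), 'grip_width': 0.018562339125413573}
```

View pics/c5.png

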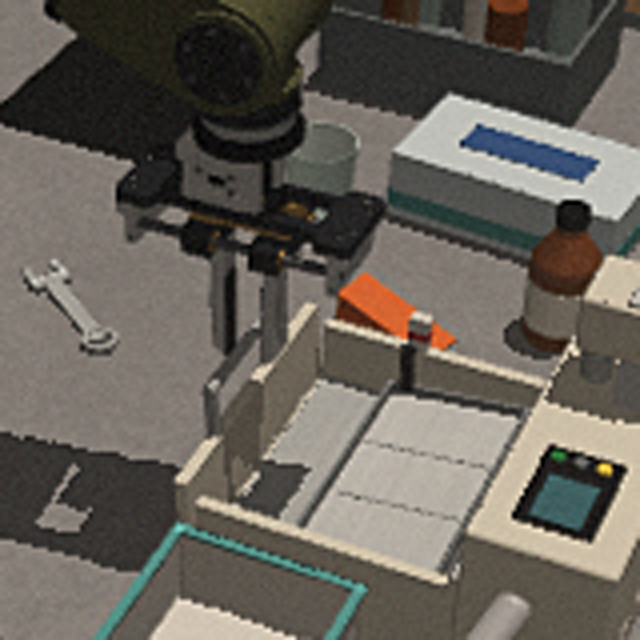

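Call:
step_arm --steps '[{"x": 0.003,"y": -0.004,"z": 0.012,"ax": 0,"ay": 0,"az": 0,"claw": 0},{"x": 0,"y": 0,"z": 0,"ax": 0,"ay": 0,"az": 0,"claw": 0}]'

```text
time_s: 2.72
ee_pos: [0.5396, 0.1014, 0.1304]
eef_rot: [3.13, 0.005, 1.595]
force: [-0.1, 2.3, -23.6]
grip_width: 0.0096
```

Call:
step_arm --steps '[{"x": 0,"y": 0,"z": 0,"ax": 0,"ay": 0,"az": 0,"claw": 0},{"x": 0,"y": 0,"z": 0,"ax": 0,"ay": 0,"az": 0,"claw": 0}]'

```text
time_s: 2.88
ee_pos: [0.5396, 0.1013, 0.1304]
eef_rot: [3.131, 0.005, 1.595]
force: [-0.4, 0.9, -3.4]
grip_width: 0.0094
```

Call:
step_arm --steps '[{"x": 0,"y": -0.019,"z": 0.002,"ax": 0,"ay": 0,"az": 0,"claw": 0},{"x": 0,"y": -0.0185,"z": 0.005,"ax": 0,"ay": 0,"az": 0,"claw": 0},{"x": 0,"y": -0.0175,"z": 0.008,"ax": 0,"ay": 0,"az": 0,"claw": 0},{"x": 0,"y": -0.0155,"z": 0.011,"ax": 0,"ay": 0,"az": 0,"claw": 0},{"x": 0,"y": -0.0135,"z": 0.0135,"ax": 0,"ay": 0,"az": 0,"claw": 0}]'

```text
time_s: 3.3
ee_pos: [0.4608, 0.0991, 0.091]
eef_rot: [3.115, 0.003, 1.594]
force: [18.6, 2.5, -11.0]
grip_width: 0.0091
```

Call:
step_arm --steps '[{"x": 0,"y": -0.0145,"z": 0.013,"ax": 0,"ay": 0,"az": 0,"claw": 0},{"x": 0,"y": -0.009,"z": 0.017,"ax": 0,"ay": 0,"az": 0,"claw": 0},{"x": 0,"y": -0.006,"z": 0.018,"ax": 0,"ay": 0,"az": 0,"claw": 0},{"x": 0,"y": -0.002,"z": 0.019,"ax": 0,"ay": 0,"az": 0,"claw": 0},{"x": 0,"y": 0,"z": 0.006,"ax": 0,"ay": 0,"az": 0,"claw": 0}]'

```text
time_s: 3.72
ee_pos: [0.4397, 0.0986, 0.0199]
eef_rot: [3.089, 0.001, 1.594]
force: [-10.1, -1.4, 25.7]
grip_width: 0.0093
```

Call:
step_arm --steps '[{"x": 0,"y": 0,"z": 0,"ax": 0,"ay": 0,"az": 0,"claw": 0},{"x": 0,"y": 0,"z": 0.004,"ax": 0,"ay": 0,"az": 0,"claw": 0},{"x": 0,"y": 0,"z": 0.002,"ax": 0,"ay": 0,"az": 0,"claw": 0.04},{"x": 0,"y": 0,"z": 0,"ax": 0,"ay": 0,"az": 0,"claw": 0.04},{"x": 0,"y": 0,"z": 0,"ax": 0,"ay": 0,"az": 0,"claw": 0.04}]'

```text
time_s: 4.13
ee_pos: [0.4413, 0.0985, 0.0158]
eef_rot: [3.088, 0.001, 1.594]
force: [-0.2, -1.0, -0.8]
grip_width: 0.0262
```

```bash
python3 - <<'E'
from h import *
shot('3'); crop('scene','3',240,100,400,260,4,'pics/c6.png')
p,d=load('top','3');c=cloud('top',d);X,Y,Z=c[...,0],c[...,1],c[...,2]
for x in np.arange(.41,.72,.01):
    s=(abs(X-x)<.006)&(abs(Y-.06)<.02); print(round(x,3),np.median(Z[s]).round(4) if s.any() else None,end=' ')
print(ctrl.get_obs())
E
```

```text
0.41 0.3185 0.42 0.3222 0.43 0.3227 0.44 0.3219 0.45 0.3165 0.46 0.3079 0.47 0.2931 0.48 0.0452 0.49 0.0466 0.5 0.0472 0.51 0.0468 0.52 0.0459 0.53 0.0443 0.54 0.0445 0.55 0.021 0.56 0.0412 0.57 0.045 0.58 0.0453 0.59 0.0459 0.6 0.0457 0.61 0.0446 0.62 0.0607 0.63 0.062 0.64 0.0624 0.65 0.0638 0.66 0.066 0.67 0.0661 0.68 0.0674 0.69 0.0683 0.7 0.0696 0.71 0.0708 {'time_s': 4.2333, 'qpos': array([ 0.14293958,  0.33204343,  1.99286388, -0.0104752 ,  0.76380844,
        0.12751372]), 'joint_vel': array([ 0.00107203,  0.00183798,  0.00528199,  0.00231859, -0.0016795 ,
        0.00123382]), 'tau': array([-1.13989317e-02, -4.46849620e+01, -2.50479323e+01,  3.76826618e-02,
       -1.20288343e-01,  2.96771595e-04]), 'ee_pos': array([0.44123018, 0.0984984 , 0.01579214]), 'eef_rot': array([3.08820182e+00, 8.55575338e-04, 1.59357304e+00]), 'force': array([0.46983832, 0.07942818, 0.08246729]), 'moment': array([-0.07564266,  0.04369358, -0.0113653 ]), 'grip_width': 0.034152963409189434}
```

View pics/c6.png

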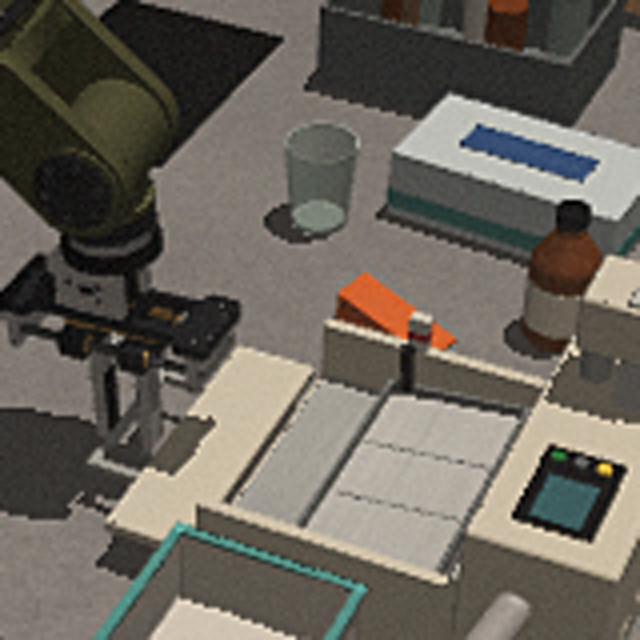

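Call:
step_arm --steps '[{"x": 0,"y": 0,"z": -0.03,"ax": 0,"ay": 0,"az": 0,"claw": 0.04},{"x": 0,"y": 0,"z": -0.04,"ax": 0,"ay": 0,"az": 0,"claw": 0.04},{"x": 0,"y": 0,"z": -0.04,"ax": 0,"ay": 0,"az": 0,"claw": 0.06},{"x": 0,"y": 0,"z": -0.04,"ax": 0,"ay": 0,"az": -7,"claw": 0.07},{"x": 0,"y": 0,"z": -0.02,"ax": -2,"ay": 0,"az": -7,"claw": 0.07}]'

```text
time_s: 4.65
ee_pos: [0.4299, 0.0979, 0.1888]
eef_rot: [3.066, 0.015, 1.838]
force: [0.3, 0.9, 0.6]
grip_width: 0.0565
```

```bash
python3 - <<'E'
from h import *
psi=.025; ex=np.array([np.cos(psi),np.sin(psi)]); ey=np.array([-ex[1],ex[0]])
for n,t in(('top','3'),('scene','3'),('top','0'),('scene','0')):
    p,d=load(n,t);c=cloud(n,d)
    q=(c[...,:2]-np.array([.546,.103])); mx=q@ex; my=q@ey; Z=c[...,2]
    print(n,t)
    s=(abs(Z-.15)<.006)&(abs(my)<.07)&(mx>.1)&(mx<.35); print(' housing x',np.percentile(mx[s],[1,2,98,99]).round(4))
    s=(abs(Z-.095)<.006)&(abs(abs(my)-.115)<.014)&(mx<.18)&(mx>-.05); print(' cheek x',np.percentile(mx[s],[0,1,2]).round(4), 'y L',np.percentile(my[s&(my>0)],[2,98]).round(4),'R',np.percentile(my[s&(my<0)],[2,98]).round(4))
    s=(abs(Z-.15)<.006)&(abs(my)<.16)&(mx>.2)&(mx<.3);print(' housing y',np.percentile(my[s],[.5,1,99,99.5]).round(4))
    s=(abs(my)<.07)&(mx>.0)&(mx<.18); 
    b=np.arange(.0,.09,.004); print([ (round(x,3),np.median(Z[s&(abs(mx-x)<.002)]).round(4)) for x in b if (s&(abs(mx-x)<.002)).any()])
E
```

```text
top 3
 housing x [0.204  0.2048 0.3055 0.307 ]
 cheek x [0.0085 0.0099 0.0111] y L [0.1086 0.1188] R [-0.1192 -0.1098]
 housing y [-0.1185 -0.1179  0.1183  0.1187]
[(np.float64(0.0), np.float64(0.0426)), (np.float64(0.004), np.float64(0.0023)), (np.float64(0.008), np.float64(0.0192)), (np.float64(0.012), np.float64(0.0453)), (np.float64(0.016), np.float64(0.0447)), (np.float64(0.02), np.float64(0.0451)), (np.float64(0.024), np.float64(0.0447)), (np.float64(0.028), np.float64(0.0455)), (np.float64(0.032), np.float64(0.0456)), (np.float64(0.036), np.float64(0.0458)), (np.float64(0.04), np.float64(0.0456)), (np.float64(0.044), np.float64(0.0458)), (np.float64(0.048), np.float64(0.0456)), (np.float64(0.052), np.float64(0.0454)), (np.float64(0.056), np.float64(0.0451)), (np.float64(0.06), np.float64(0.0448)), (np.float64(0.064), np.float64(0.0454)), (np.float64(0.068), np.float64(0.0456)), (np.float64(0.072), np.float64(0.0601)), (np.float64(0.076), np.float64(0.0615)), (np.float64(0.08), np.float64(0.0621)), (np.float64(0.084), np.float64(0.0614)), (np.float64(0.088), np.float64(0.0621))
[... 2523 characters left out ...]
.0474)), (np.float64(0.024), np.float64(0.0465)), (np.float64(0.028), np.float64(0.0469)), (np.float64(0.032), np.float64(0.0472)), (np.float64(0.036), np.float64(0.0467)), (np.float64(0.04), np.float64(0.0468)), (np.float64(0.044), np.float64(0.0469)), (np.float64(0.048), np.float64(0.0468)), (np.float64(0.052), np.float64(0.0467)), (np.float64(0.056), np.float64(0.0465)), (np.float64(0.06), np.float64(0.0468)), (np.float64(0.064), np.float64(0.049)), (np.float64(0.068), np.float64(0.0673)), (np.float64(0.072), np.float64(0.0692)), (np.float64(0.076), np.float64(0.0652)), (np.float64(0.08), np.float64(0.063)), (np.float64(0.084), np.float64(0.0631)), (np.float64(0.088), np.float64(0.0649))]
```

```bash
cat > plan.py <<'E'
import sys
from h import *
# usage: plan.py x y z roll pitch yaw [n]
a=[float(v) for v in sys.argv[1:7]]
o=ctrl.get_obs(); p0=np.array(o['ee_pos']); R0=R.from_euler('xyz',o['eef_rot']); R1=R.from_euler('xyz',a[3:])
dp=np.array(a[:3])-p0; w=(R0.inv()*R1).as_rotvec(); ang=np.degrees(np.linalg.norm(w))
n=int(sys.argv[7]) if len(sys.argv)>7 else int(max(np.ceil(np.linalg.norm(dp)/.038),np.ceil(ang/6.9),1))
print('n',n,'per-row rot',np.degrees(w/n).round(2))
for i in range(n):
    Ri=R0*R.from_rotvec(w*i/n); print(i+1,(Ri.inv().apply(dp/n)*1000).round(1))
E
python3 plan.py .5385 .354 .15 3.1416 0 2.936
python3 - <<'E'
from h import *
print(onz('top',110,245,0),onz('top',138,160,0))
E
```

```text
n 10 per-row rot [ 0.34  0.31 -6.28]
1 [21.9 16.9  4.8]
2 [19.9 19.2  4.9]
3 [17.6 21.3  4.8]
4 [15.2 23.2  4.8]
5 [12.5 24.7  4.7]
6 [ 9.7 26.   4.6]
7 [ 6.8 26.9  4.5]
8 [ 3.8 27.5  4.4]
9 [ 0.7 27.8  4.2]
10 [-2.4 27.7  4.1]
[0.42239417 0.4904877  0.        ] [0.68770872 0.41469106 0.        ]
```

Call:
step_arm --steps '[{"x": 0.022,"y": 0.017,"z": 0.0,"ax": 0.35,"ay": 0.3,"az": -6.3,"claw": 0.07},{"x": 0.02,"y": 0.019,"z": 0.0,"ax": 0.35,"ay": 0.3,"az": -6.3,"claw": 0.07},{"x": 0.0175,"y": 0.021,"z": 0.0,"ax": 0.35,"ay": 0.3,"az": -6.3,"claw": 0.07},{"x": 0.015,"y": 0.023,"z": 0.0,"ax": 0.35,"ay": 0.3,"az": -6.3,"claw": 0.07},{"x": 0.0125,"y": 0.025,"z": 0.0,"ax": 0.35,"ay": 0.3,"az": -6.3,"claw": 0.07}]'

```text
time_s: 5.07
ee_pos: [0.484, 0.2282, 0.2046]
eef_rot: [3.093, 0.031, 2.411]
force: [0.1, -0.4, 0.5]
grip_width: 0.0697
```

Call:
step_arm --steps '[{"x": 0.0095,"y": 0.026,"z": 0.004,"ax": 0.35,"ay": 0.3,"az": -6.3,"claw": 0.07},{"x": 0.007,"y": 0.027,"z": 0.004,"ax": 0.35,"ay": 0.3,"az": -6.3,"claw": 0.07},{"x": 0.004,"y": 0.0275,"z": 0.004,"ax": 0.35,"ay": 0.3,"az": -6.3,"claw": 0.07},{"x": 0.0,"y": 0.028,"z": 0.004,"ax": 0.35,"ay": 0.3,"az": -6.3,"claw": 0.07},{"x": -0.002,"y": 0.028,"z": 0.004,"ax": 0.35,"ay": 0.3,"az": -6.3,"claw": 0.07}]'

```text
time_s: 5.48
ee_pos: [0.5367, 0.3657, 0.1896]
eef_rot: [3.138, 0.021, 2.99]
force: [0.0, -0.7, 0.3]
grip_width: 0.0702
```

```bash
python3 plan.py .5385 .354 .08 3.1416 0 2.936
```

```text
n 3 per-row rot [0.08 0.39 1.03]
1 [-0.4 -3.9 36.5]
2 [-0.8 -3.8 36.5]
3 [-1.1 -3.8 36.5]
```

Call:
step_arm --steps '[{"x": 0,"y": -0.004,"z": 0.0365,"ax": 0,"ay": 0.4,"az": 1,"claw": 0.07},{"x": -0.001,"y": -0.004,"z": 0.0365,"ax": 0,"ay": 0.4,"az": 1,"claw": 0.07},{"x": -0.001,"y": -0.004,"z": 0.0365,"ax": 0,"ay": 0.4,"az": 1,"claw": 0.07},{"x": 0,"y": 0,"z": 0,"ax": 0,"ay": 0,"az": 0,"claw": 0.07}]'

```text
time_s: 5.82
ee_pos: [0.5401, 0.3603, 0.0769]
eef_rot: [3.134, 0.002, 2.95]
force: [-0.8, 0.1, -1.7]
grip_width: 0.07
```

```bash
python3 plan.py .5385 .354 .006 3.1416 0 2.936; python3 - <<'E'
from h import *
shot('4'); crop('scene','4',280,100,440,220,4,'pics/c7.png');crop('top','4',100,140,220,240,5,'pics/c8.png')
E
```

```text
n 2 per-row rot [0.22 0.06 0.39]
1 [ 0.3 -3.5 35.4]
2 [ 0.2 -3.4 35.5]
```

View pics/c7.png

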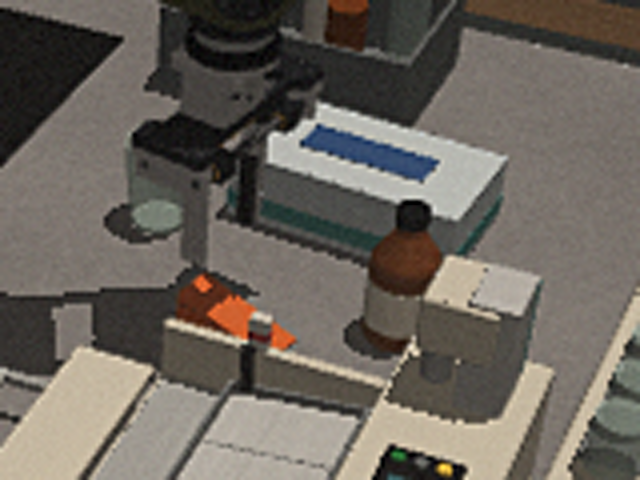

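View pics/c8.png

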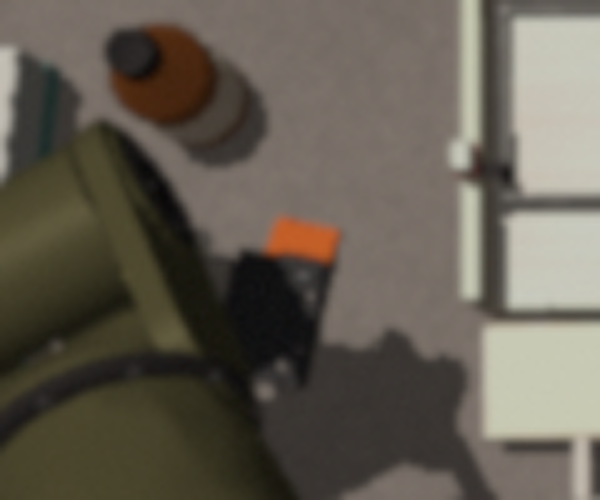

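The gripper stands above the thick half of the wedge, beaker and bottle clear (crop (155,215) and (405,280)). Descending.

Call:
step_arm --steps '[{"x": 0,"y": -0.0035,"z": 0.035,"ax": 0.2,"ay": 0,"az": 0.4,"claw": 0.07},{"x": 0,"y": -0.0035,"z": 0.033,"ax": 0.2,"ay": 0,"az": 0.4,"claw": 0.07},{"x": 0,"y": 0,"z": 0,"ax": 0,"ay": 0,"az": 0,"claw": 0.03},{"x": 0,"y": 0,"z": 0,"ax": 0,"ay": 0,"az": 0,"claw": 0.03},{"x": 0,"y": 0,"z": 0,"ax": 0,"ay": 0,"az": 0,"claw": 0.03}]' --grip_force 15

```text
time_s: 6.33
ee_pos: [0.5488, 0.3605, 0.032]
eef_rot: [3.121, 0.026, 2.939]
force: [0.5, -0.5, -0.0]
grip_width: 0.0534
```

Call:
step_arm --steps '[{"x": 0,"y": 0,"z": 0,"ax": 0,"ay": 0,"az": 0,"claw": 0.03},{"x": 0,"y": 0,"z": 0,"ax": 0,"ay": 0,"az": 0,"claw": 0.03},{"x": 0,"y": 0,"z": 0,"ax": 0,"ay": 0,"az": 0,"claw": 0.03}]'

```text
time_s: 6.58
ee_pos: [0.5514, 0.3624, 0.0397]
eef_rot: [3.114, 0.033, 2.94]
force: [-0.8, -0.2, -0.1]
grip_width: 0.0332
```

Call:
step_arm --steps '[{"x": 0,"y": 0,"z": 0,"ax": 0,"ay": 0,"az": 0,"claw": 0.065},{"x": 0,"y": 0,"z": 0,"ax": 0,"ay": 0,"az": 0,"claw": 0.065},{"x": 0,"y": 0,"z": 0,"ax": 0,"ay": 0,"az": 0,"claw": 0.065},{"x": 0,"y": 0,"z": 0,"ax": 0,"ay": 0,"az": 0,"claw": 0.065},{"x": 0,"y": 0,"z": 0,"ax": 0,"ay": 0,"az": 0,"claw": 0.065}]'

```text
time_s: 7.0
ee_pos: [0.5521, 0.3631, 0.0424]
eef_rot: [3.112, 0.035, 2.94]
force: [0.1, 0.6, -0.2]
grip_width: 0.0627
```

Call:
step_arm --steps '[{"x": 0,"y": 0,"z": 0,"ax": 0,"ay": 0,"az": 0,"claw": 0.065},{"x": 0,"y": 0,"z": 0,"ax": 0,"ay": 0,"az": 0,"claw": 0.065},{"x": 0,"y": 0,"z": 0,"ax": 0,"ay": 0,"az": 0,"claw": 0.065}]'

```text
time_s: 7.25
ee_pos: [0.552, 0.3629, 0.042]
eef_rot: [3.113, 0.035, 2.94]
force: [0.4, 0.7, 0.2]
grip_width: 0.0649
```

```bash
python3 plan.py .5385 .355 .004 3.1416 0 2.936 4
```

```text
n 4 per-row rot [0.42 0.5  0.06]
1 [ 3.2 -2.9  9.3]
2 [ 3.2 -2.8  9.4]
3 [ 3.1 -2.8  9.4]
4 [ 3.  -2.7  9.4]
```

Call:
step_arm --steps '[{"x": 0.003,"y": -0.003,"z": 0.0095,"ax": 0.4,"ay": 0.5,"az": 0,"claw": 0.065},{"x": 0.003,"y": -0.003,"z": 0.0095,"ax": 0.4,"ay": 0.5,"az": 0,"claw": 0.065},{"x": 0.003,"y": -0.003,"z": 0.0095,"ax": 0.4,"ay": 0.5,"az": 0,"claw": 0.065},{"x": 0.003,"y": -0.0025,"z": 0.007,"ax": 0.4,"ay": 0.5,"az": 0,"claw": 0.065}]'

```text
time_s: 7.58
ee_pos: [0.5381, 0.354, 0.0036]
eef_rot: [-3.141, -0.002, 2.94]
force: [-0.7, -0.5, -0.1]
grip_width: 0.0649
```

Call:
step_arm --steps '[{"x": 0,"y": 0,"z": 0,"ax": 0,"ay": 0,"az": 0,"claw": 0.065},{"x": 0,"y": 0,"z": 0,"ax": 0,"ay": 0,"az": 0,"claw": 0.065}]'

```text
time_s: 7.75
ee_pos: [0.5364, 0.353, 0.0004]
eef_rot: [-3.138, -0.006, 2.94]
force: [2.2, 1.3, 8.4]
grip_width: 0.0653
```

```bash
python3 plan.py .5385 .355 .004 3.1416 0 2.936 1
```

```text
n 1 per-row rot [-0.23 -0.36  0.25]
1 [-1.6  2.3 -3.7]
```

Call:
step_arm --steps '[{"x": -0.001,"y": 0.002,"z": -0.003,"ax": 0,"ay": -0.3,"az": 0,"claw": 0.03},{"x": 0,"y": 0,"z": 0,"ax": 0,"ay": 0,"az": 0,"claw": 0.03},{"x": 0,"y": 0,"z": 0,"ax": 0,"ay": 0,"az": 0,"claw": 0.03},{"x": 0,"y": 0,"z": 0,"ax": 0,"ay": 0,"az": 0,"claw": 0.03},{"x": 0,"y": 0,"z": 0,"ax": 0,"ay": 0,"az": 0,"claw": 0.03}]'

```text
time_s: 8.17
ee_pos: [0.5385, 0.3554, 0.0046]
eef_rot: [-3.139, 0.001, 2.94]
force: [-0.4, 0.3, -2.2]
grip_width: 0.0396
```

Call:
step_arm --steps '[{"x": 0,"y": 0,"z": -0.02,"ax": 0,"ay": 0,"az": 0,"claw": 0.03},{"x": 0,"y": 0,"z": -0.03,"ax": 0,"ay": 0,"az": 0,"claw": 0.03},{"x": 0,"y": 0,"z": -0.03,"ax": 0,"ay": 0,"az": 0,"claw": 0.03},{"x": 0,"y": 0,"z": -0.03,"ax": 0,"ay": 0,"az": 0,"claw": 0.03},{"x": 0,"y": 0,"z": -0.01,"ax": 0,"ay": 0,"az": 0,"claw": 0.03}]' --grip_force 25

```text
time_s: 8.58
ee_pos: [0.5365, 0.3545, 0.125]
eef_rot: [-3.133, -0.006, 2.94]
force: [0.9, 0.3, -0.2]
grip_width: 0.0395
```

```bash
python3 plan.py .530 .103 .13 3.1416 0 -3.116 10;python3 - <<'E'
from h import *
shot('5'); crop('scene','5',280,100,440,220,4,'pics/c9.png')
E
```

```text
n 10 per-row rot [-0.05 -0.04 -1.3 ]
1 [ -4.4 -24.8  -0.3]
2 [ -3.8 -24.9  -0.3]
3 [ -3.3 -24.9  -0.3]
4 [ -2.7 -25.   -0.4]
5 [ -2.1 -25.1  -0.4]
6 [ -1.6 -25.1  -0.4]
7 [ -1.  -25.1  -0.4]
8 [ -0.4 -25.2  -0.4]
9 [  0.2 -25.2  -0.5]
10 [  0.7 -25.1  -0.5]
```

View pics/c9.png

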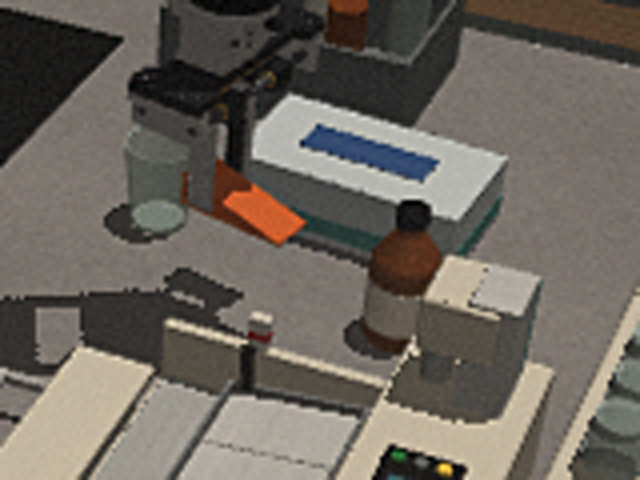

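The wedge is held level, thin end forward (crop (300,225)). Carry it over to the machine front.

Call:
step_arm --steps '[{"x": -0.004,"y": -0.025,"z": 0,"ax": 0,"ay": 0,"az": -1.3,"claw": 0.03},{"x": -0.004,"y": -0.025,"z": 0,"ax": 0,"ay": 0,"az": -1.3,"claw": 0.03},{"x": -0.003,"y": -0.025,"z": 0,"ax": 0,"ay": 0,"az": -1.3,"claw": 0.03},{"x": -0.003,"y": -0.025,"z": 0,"ax": 0,"ay": 0,"az": -1.3,"claw": 0.03},{"x": -0.002,"y": -0.025,"z": 0,"ax": 0,"ay": 0,"az": -1.3,"claw": 0.03}]'

```text
time_s: 9.1
ee_pos: [0.528, 0.2264, 0.1121]
eef_rot: [-3.128, -0.019, 3.064]
force: [0.6, -0.1, -1.9]
grip_width: 0.04
```

Call:
step_arm --steps '[{"x": -0.001,"y": -0.025,"z": 0,"ax": 0,"ay": 0,"az": -1.3,"claw": 0.03},{"x": -0.001,"y": -0.025,"z": 0,"ax": 0,"ay": 0,"az": -1.3,"claw": 0.03},{"x": 0,"y": -0.025,"z": 0,"ax": 0,"ay": 0,"az": -1.3,"claw": 0.03},{"x": 0,"y": -0.025,"z": 0,"ax": 0,"ay": 0,"az": -1.3,"claw": 0.03},{"x": 0.001,"y": -0.025,"z": 0,"ax": 0,"ay": 0,"az": -1.3,"claw": 0.03}]'

```text
time_s: 9.52
ee_pos: [0.5193, 0.0942, 0.102]
eef_rot: [-3.127, -0.036, -3.1]
force: [0.4, 0.8, -0.5]
grip_width: 0.0397
```

Call:
step_arm --steps '[{"x": 0,"y": 0,"z": 0,"ax": 0,"ay": 0,"az": 0,"claw": 0.03},{"x": 0,"y": 0,"z": 0,"ax": 0,"ay": 0,"az": 0,"claw": 0.03}]'

```text
time_s: 9.68
ee_pos: [0.5174, 0.0899, 0.0979]
eef_rot: [-3.126, -0.042, -3.103]
force: [-0.1, 0.6, -1.8]
grip_width: 0.0398
```

```bash
python3 plan.py .530 .103 .06 3.1416 0 -3.116 4
```

```text
n 4 per-row rot [-0.22 -0.6   0.2 ]
1 [-3.7  3.3  9.3]
2 [-3.6  3.3  9.3]
3 [-3.5  3.2  9.4]
4 [-3.4  3.2  9.4]
```

Call:
step_arm --steps '[{"x": -0.0035,"y": 0.003,"z": 0.009,"ax": -0.2,"ay": -0.6,"az": 0.2,"claw": 0.03},{"x": -0.0035,"y": 0.003,"z": 0.009,"ax": -0.2,"ay": -0.6,"az": 0.2,"claw": 0.03},{"x": -0.0035,"y": 0.003,"z": 0.008,"ax": -0.2,"ay": -0.6,"az": 0.2,"claw": 0.03},{"x": -0.0035,"y": 0.003,"z": 0.007,"ax": -0.2,"ay": -0.6,"az": 0.2,"claw": 0.03},{"x": 0,"y": 0,"z": 0,"ax": 0,"ay": 0,"az": 0,"claw": 0.03}]'

```text
time_s: 10.1
ee_pos: [0.5275, 0.1047, 0.0564]
eef_rot: [-3.14, -0.007, -3.118]
force: [0.4, -0.4, -1.9]
grip_width: 0.0399
```

```bash
python3 plan.py .530 .103 .052 3.1416 0 -3.116 2;python3 - <<'E'
from h import *
shot('6'); crop('scene','6',260,130,400,240,5,'pics/c10.png')
E
```

```text
n 2 per-row rot [-0.04 -0.2  -0.05]
1 [-1.3 -0.9  2.2]
2 [-1.3 -0.9  2.2]
```

View pics/c10.png

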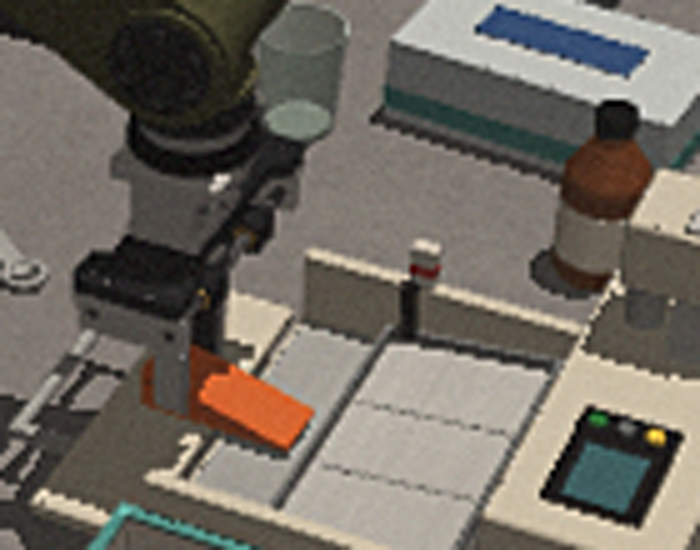

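Call:
step_arm --steps '[{"x": -0.001,"y": -0.001,"z": 0.003,"ax": 0,"ay": -0.3,"az": 0,"claw": 0.03},{"x": -0.001,"y": -0.001,"z": 0.002,"ax": 0,"ay": -0.2,"az": 0,"claw": 0.03},{"x": 0,"y": 0,"z": 0.001,"ax": 0,"ay": 0,"az": 0,"claw": 0.03}]'

```text
time_s: 10.45
ee_pos: [0.53, 0.1027, 0.0519]
eef_rot: [-3.14, 0.004, -3.116]
force: [0.2, -1.1, -1.1]
grip_width: 0.0399
```

```bash
python3 plan.py .530 .103 .05 3.1416 0 -3.116 1;python3 - <<'E'
from h import *
print(ctrl.get_obs()['force'])
E
```

```text
n 1 per-row rot [-0.1   0.21 -0.02]
1 [0.  0.3 1.9]
[ 0.2054325  -1.05936388 -1.07990746]
```

Call:
step_arm --steps '[{"x": 0,"y": 0,"z": 0.002,"ax": 0,"ay": 0.2,"az": 0,"claw": 0.03},{"x": -0.008,"y": 0,"z": 0.0005,"ax": 0,"ay": 0,"az": 0,"claw": 0.03},{"x": -0.008,"y": 0,"z": 0,"ax": 0,"ay": 0,"az": 0,"claw": 0.03},{"x": -0.008,"y": 0,"z": 0,"ax": 0,"ay": 0,"az": 0,"claw": 0.03}]'

```text
time_s: 10.78
ee_pos: [0.5552, 0.1032, 0.0498]
eef_rot: [-3.14, -0.0, -3.117]
force: [-1.9, 0.4, -2.7]
grip_width: 0.0398
```

```bash
cat > mf.py <<'E'
from h import *
psi=.025; O=np.array([.555,.1032]); ex=np.array([np.cos(psi),np.sin(psi)]); ey=np.array([-ex[1],ex[0]])
def m(P): q=np.asarray(P)[...,:2]-O; return np.stack([q@ex,q@ey,np.asarray(P)[...,2]],-1)
def w(x,y): return O+x*ex+y*ey
E
python3 - <<'E'
from mf import *
o=ctrl.get_obs(); print(m(o['ee_pos']).round(4),o['eef_rot'],o['force'])
shot('7'); crop('scene','7',260,130,400,240,5,'pics/c11.png')
E
```

```text
[ 0.0002 -0.      0.0498] [-3.13986476e+00 -5.26641870e-05 -3.11656136e+00] [-1.9119528   0.3549919  -2.67041399]
```

View pics/c11.png

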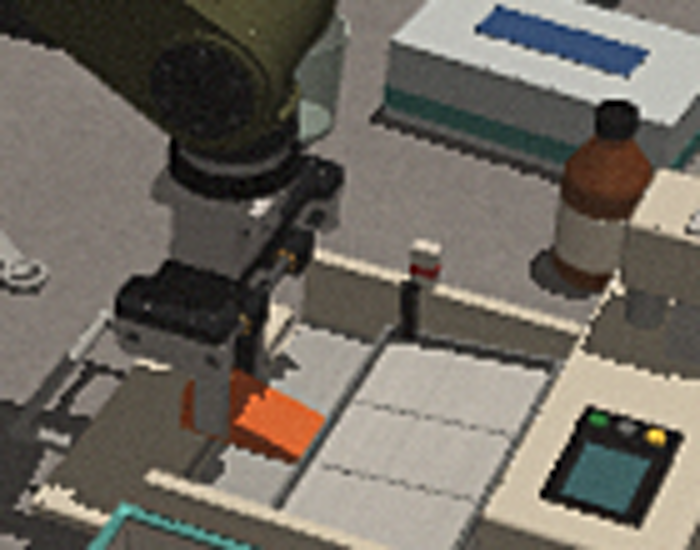

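The thin end has passed under the deck front (crop (315,440)). Continuing.

Call:
step_arm --steps '[{"x": -0.008,"y": 0,"z": 0,"ax": 0,"ay": 0,"az": 0,"claw": 0.03},{"x": -0.008,"y": 0,"z": 0,"ax": 0,"ay": 0,"az": 0,"claw": 0.03},{"x": -0.008,"y": 0,"z": 0,"ax": 0,"ay": 0,"az": 0,"claw": 0.03},{"x": -0.008,"y": 0,"z": 0,"ax": 0,"ay": 0,"az": 0,"claw": 0.03}]'

```text
time_s: 11.22
ee_pos: [0.5835, 0.1039, 0.0494]
eef_rot: [-3.139, -0.013, -3.116]
force: [-13.0, 0.5, 7.5]
grip_width: 0.0397
```

```bash
cat > deck.py <<'E'
from mf import *
import sys
def tilt(t):
    for n in('top','scene'):
        p,d=load(n,t); M=m(cloud(n,d)); x,y,z=M[...,0],M[...,1],M[...,2]
        s=(x>.09)&(x<.165)&(y>-.08)&(y<.06)&(abs(z-.068)<.012)
        if s.sum()<50: print(n,'few');continue
        f=np.polyfit(x[s]-.12,z[s],1); r=z[s]-np.polyval(f,x[s]-.12); k=abs(r)<.004; f=np.polyfit(x[s][k]-.12,z[s][k],1)
        s2=(x>.02)&(x<.055)&(y>-.1)&(y<-.05)&(abs(z-.045)<.01)
        print(n,'slope deg',np.degrees(np.arctan(f[0])).round(2),'z@120',f[1].round(4),'sill',np.median(z[s2]).round(4),k.sum())
if __name__=='__main__':
    shot(sys.argv[1]); o=ctrl.get_obs(); print(m(o['ee_pos']).round(4),o['eef_rot'].round(3),o['force'].round(1)); tilt(sys.argv[1])
E
python3 -c "
from deck import *
tilt('3')"; python3 deck.py 8;  python3 -c "
from h import *
crop('scene','8',260,130,400,240,5,'pics/c12.png')"
```

```text
top slope deg 6.25 z@120 0.0668 sill 0.0454 1080
scene slope deg 6.2 z@120 0.0682 sill 0.0474 766
[0.0297 0.     0.0494] [-3.139 -0.011 -3.117] [-1.7  0.3  0.9]
top slope deg 2.15 z@120 0.0708 sill 0.0452 635
scene slope deg 2.22 z@120 0.0721 sill 0.0463 787
```

View pics/c12.png

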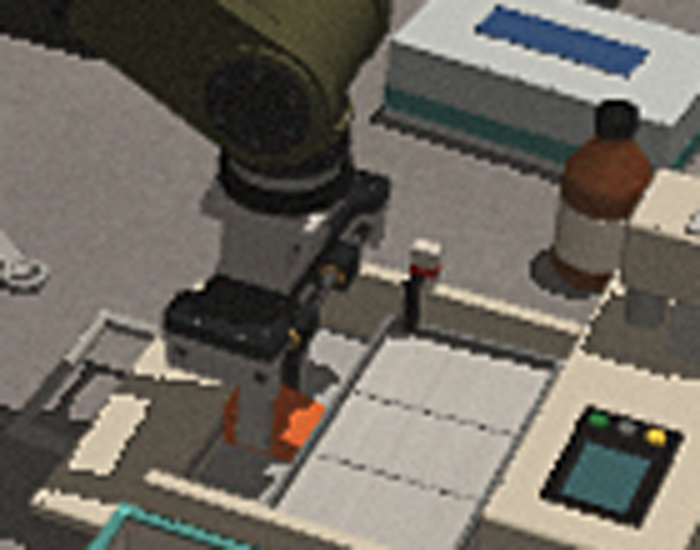

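Call:
step_arm --steps '[{"x": -0.007,"y": 0,"z": 0,"ax": 0,"ay": -0.3,"az": 0,"claw": 0.03},{"x": -0.007,"y": 0,"z": 0,"ax": 0,"ay": -0.3,"az": 0,"claw": 0.03},{"x": -0.001,"y": 0,"z": 0,"ax": 0,"ay": 0,"az": 0,"claw": 0.03}]'

```text
time_s: 11.57
ee_pos: [0.5973, 0.1044, 0.0494]
eef_rot: [-3.139, -0.007, -3.116]
force: [-3.5, -1.1, 2.2]
grip_width: 0.0395
```

```bash
python3 deck.py 9
```

```text
[0.0423 0.0001 0.0494] [-3.139 -0.006 -3.116] [-2.4 -0.5  2.3]
top slope deg 0.43 z@120 0.0723 sill 0.045 462
scene slope deg 0.07 z@120 0.074 sill 0.047 796
```

Call:
step_arm --steps '[{"x": -0.001,"y": 0,"z": 0,"ax": 0,"ay": 0,"az": 0,"claw": 0.06},{"x": 0,"y": 0,"z": 0,"ax": 0,"ay": 0,"az": 0,"claw": 0.06},{"x": 0,"y": 0,"z": 0,"ax": 0,"ay": 0,"az": 0,"claw": 0.06},{"x": 0,"y": 0,"z": 0,"ax": 0,"ay": 0,"az": 0,"claw": 0.06},{"x": 0,"y": 0,"z": -0.002,"ax": 0,"ay": 0,"az": 0,"claw": 0.06}]'

```text
time_s: 12.08
ee_pos: [0.599, 0.1044, 0.0515]
eef_rot: [-3.139, -0.004, -3.117]
force: [0.0, -0.3, 0.3]
grip_width: 0.0603
```

```bash
python3 deck.py 10;  python3 -c "
from h import *
crop('scene','10',260,130,400,240,5,'pics/c13.png')"
```

```text
[0.0443 0.0001 0.0521] [-3.139e+00 -3.000e-03 -3.117e+00] [-0.   0.9  0.7]
top slope deg 0.68 z@120 0.0723 sill 0.0448 420
scene slope deg 0.42 z@120 0.0738 sill 0.0472 797
```

View pics/c13.png

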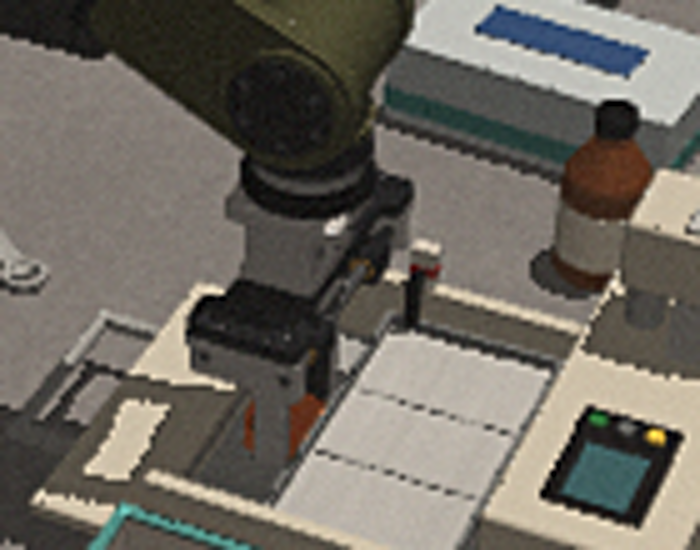

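Call:
step_arm --steps '[{"x": 0,"y": 0,"z": -0.01,"ax": 0,"ay": 0,"az": 0,"claw": 0.06},{"x": 0,"y": 0,"z": -0.02,"ax": 0,"ay": 0,"az": 0,"claw": 0.06},{"x": 0,"y": 0,"z": -0.035,"ax": 0,"ay": 0,"az": 0,"claw": 0.06},{"x": 0,"y": 0,"z": -0.035,"ax": 0,"ay": 0,"az": 0,"claw": 0.06},{"x": 0.03,"y": -0.025,"z": -0.02,"ax": 0,"ay": 0,"az": 0,"claw": 0.06}]'

```text
time_s: 12.6
ee_pos: [0.572, 0.0825, 0.1728]
eef_rot: [-3.139, -0.01, -3.114]
force: [-0.6, -0.9, 1.1]
grip_width: 0.0598
```

Call:
step_arm --steps '[{"x": 0.03,"y": -0.025,"z": -0.01,"ax": 0,"ay": 0,"az": 0,"claw": 0.06},{"x": 0.03,"y": -0.025,"z": 0,"ax": 0,"ay": 0,"az": 0,"claw": 0.06},{"x": 0.02,"y": -0.03,"z": 0,"ax": 0,"ay": 0,"az": 0,"claw": 0.06},{"x": 0.02,"y": -0.03,"z": 0,"ax": 0,"ay": 0,"az": 0,"claw": 0.06},{"x": 0.02,"y": -0.03,"z": 0,"ax": 0,"ay": 0,"az": 0,"claw": 0.06}]'

```text
time_s: 13.02
ee_pos: [0.4522, -0.0633, 0.1939]
eef_rot: [-3.138, 0.004, -3.109]
force: [0.9, -0.5, 0.5]
grip_width: 0.06
```

```bash
python3 deck.py 11;  python3 -c "
from h import *
crop('scene','11',310,160,400,225,7,'pics/c14.png')
crop('top','11',180,80,340,240,4,'pics/c15.png')"
```

```text
[-0.1075 -0.1659  0.1941] [-3.137e+00  3.000e-03 -3.113e+00] [-0.3  1.2 -0.1]
top slope deg 0.55 z@120 0.0724 sill 0.0451 1070
scene slope deg 0.68 z@120 0.0738 sill 0.0465 802
```

View pics/c14.png

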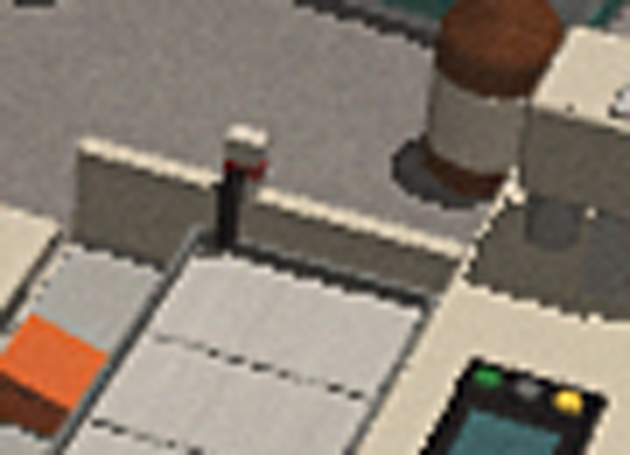

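View pics/c15.png

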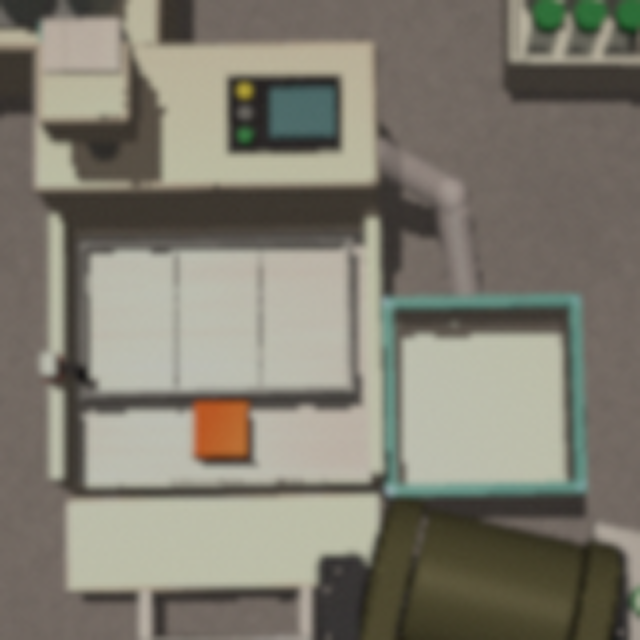

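```bash
cat > cas.py <<'E'
from mf import *
import sys
def cas(t):
    for n in('top','scene'):
        p,d=load(n,t); hsv=cv2.cvtColor(p,cv2.COLOR_RGB2HSV); c=cloud(n,d)
        H,S,V=[hsv[...,i].astype(int) for i in range(3)]
        mk=((H>105)&(H<125)&(S>130)&(V>30)).astype(np.uint8); k,l,st,ce=cv2.connectedComponentsWithStats(mk)
        for i in range(1,k):
            q=c[l==i]
            if st[i,4]>14 and q[:,2].max()>.04 and q[:,2].max()<.14 and q[:,0].min()>.2:
                zt=np.percentile(q[:,2],90); tp=q[q[:,2]>zt-.006]
                # white block top around
                ctr=np.median(tp,0); D=np.linalg.norm(c[...,:2]-ctr[:2],axis=-1); zb=zt-.058+.022
                s=(D<.06)&(abs(c[...,2]-zb)<.006)&(V>110)&(S<70); r=cv2.minAreaRect(c[s][:,:2].astype(np.float32)) if s.sum()>20 else None
                v=None
                if r is not None:
                    b=cv2.boxPoints(r); e=[b[1]-b[0],b[2]-b[1]]; e=max(e,key=np.linalg.norm); v=(np.degrees(np.arctan2(e[1],e[0]))+90)%180-90
                print(n,ce[i].round(),'tab top mean',tp.mean(0).round(4),'block',None if r is None else (np.round(r[0],4),np.round(r[1],3),round(float(v),1)))
if __name__=='__main__': cas(sys.argv[1])
E
python3 cas.py 11;python3 plan.py .457 -.397 .14 3.1416 0 .32 ; python3 plan.py .457 -.397 .14 3.1416 0 -2.82
```

```text
top [401. 196.] tab top mean [ 0.574  -0.3928  0.056 ] block (array([ 0.5735, -0.3956]), array([0.089, 0.041]), 19.1)
top [403. 234.] tab top mean [ 0.4583 -0.396   0.0574] block (array([ 0.4565, -0.3985]), array([0.089, 0.042]), 18.6)
scene [180. 323.] tab top mean [ 0.4578 -0.4016  0.0584] block (array([ 0.4568, -0.4004]), array([0.09 , 0.042]), 17.6)
n 24 per-row rot [0.01 0.02 6.8 ]
1 [  0.2 -13.8   2.3]
2 [ -1.5 -13.7   2.3]
3 [ -3.1 -13.5   2.3]
4 [ -4.6 -13.    2.3]
5 [ -6.2 -12.4   2.3]
6 [ -7.6 -11.5   2.3]
7 [ -8.9 -10.6   2.3]
8 [-10.1  -9.4   2.3]
9 [-11.1  -8.2   2.3]
10 [-12.   -6.8   2.3]
11 [-12.7  -5.3   2.3]
12 [-13.3  -3.8   2.3]
13 [-13.6  -2.2   2.3]
14 [-13.8  -0.5   2.3]
15 [-13.8   1.1   2.3]
16 [-13.5   2.7   2.3]
17 [-13.1   4.3   2.3]
18 [-12.5   5.8   2.3]
19 [-11.7   7.3   2.3]
20 [-10.8   8.6   2.3]
21 [-9.7  9.8  2.3]
22 [-8.5 10.9  2.3]
23 [-7.1 11.8  2.3]
24 [-5.7 12.6  2.3]
n 9 per-row rot [-0.03  0.02 -1.87]
1 [  0.5 -36.8   6.2]
2 [  1.7 -36.8   6.2]
3 [  2.9 -36.7   6.1]
4 [  4.1 -36.6   6.1]
5 [  5.3 -36.5   6.1]
6 [  6.4 -36.3   6.1]
7 [  7.6 -36.1   6.1]
8 [  8.8 -35.8   6. ]
9 [  9.9 -35.5   6. ]
```

Call:
step_arm --steps '[{"x": 0,"y": -0.014,"z": 0,"ax": 0,"ay": 0,"az": 6.8,"claw": 0.06},{"x": -0.0015,"y": -0.0135,"z": 0,"ax": 0,"ay": 0,"az": 6.8,"claw": 0.06},{"x": -0.003,"y": -0.0135,"z": 0,"ax": 0,"ay": 0,"az": 6.8,"claw": 0.06},{"x": -0.0045,"y": -0.013,"z": 0,"ax": 0,"ay": 0,"az": 6.8,"claw": 0.06},{"x": -0.006,"y": -0.0125,"z": 0,"ax": 0,"ay": 0,"az": 6.8,"claw": 0.06}]'

```text
time_s: 13.53
ee_pos: [0.4532, -0.135, 0.1988]
eef_rot: [3.141, 0.011, 2.556]
force: [0.8, 1.2, -0.0]
grip_width: 0.0601
```

Call:
step_arm --steps '[{"x": -0.0075,"y": -0.0115,"z": 0,"ax": 0,"ay": 0,"az": 6.8,"claw": 0.05},{"x": -0.009,"y": -0.0105,"z": 0,"ax": 0,"ay": 0,"az": 6.8,"claw": 0.05},{"x": -0.01,"y": -0.0095,"z": 0,"ax": 0,"ay": 0,"az": 6.8,"claw": 0.05},{"x": -0.011,"y": -0.008,"z": 0,"ax": 0,"ay": 0,"az": 6.8,"claw": 0.05},{"x": -0.012,"y": -0.007,"z": 0,"ax": 0,"ay": 0,"az": 6.8,"claw": 0.05}]'

```text
time_s: 13.95
ee_pos: [0.4542, -0.2051, 0.2025]
eef_rot: [3.132, 0.01, 1.933]
force: [0.6, -0.1, -0.2]
grip_width: 0.05
```

Call:
step_arm --steps '[{"x": -0.0125,"y": -0.0055,"z": 0,"ax": 0,"ay": 0,"az": 6.8,"claw": 0.05},{"x": -0.013,"y": -0.004,"z": 0,"ax": 0,"ay": 0,"az": 6.8,"claw": 0.05},{"x": -0.0135,"y": -0.002,"z": 0,"ax": 0,"ay": 0,"az": 6.8,"claw": 0.05},{"x": -0.014,"y": -0.0005,"z": 0,"ax": 0,"ay": 0,"az": 6.8,"claw": 0.05},{"x": -0.014,"y": 0.001,"z": 0,"ax": 0,"ay": 0,"az": 6.8,"claw": 0.05}]'

```text
time_s: 14.37
ee_pos: [0.4532, -0.2752, 0.2061]
eef_rot: [3.125, 0.003, 1.311]
force: [0.6, 0.5, 0.3]
grip_width: 0.05
```

```bash
python3 plan.py .457 -.397 .14 3.1416 0 .32; python3 -c "
from h import *
print(ctrl.get_obs()['qpos'],ctrl.get_obs()['ee_pos'])"
```

```text
n 9 per-row rot [ 0.11 -0.04  6.31]
1 [-12.9   3.8   7.5]
2 [-12.4   5.2   7.5]
3 [-11.8   6.5   7.4]
4 [-11.    7.8   7.4]
5 [-10.1   9.    7.4]
6 [-9.  10.   7.4]
7 [-7.9 11.   7.4]
8 [-6.6 11.8  7.4]
9 [-5.3 12.5  7.4]
[-0.61666479  0.24493593  1.58924558  0.00355834  1.29047259 -0.35778978] [ 0.45315972 -0.27524089  0.20614789]
```

Call:
step_arm --steps '[{"x": -0.013,"y": 0.004,"z": 0.0075,"ax": 0,"ay": 0,"az": 6.3,"claw": 0.05},{"x": -0.0125,"y": 0.005,"z": 0.0075,"ax": 0,"ay": 0,"az": 6.3,"claw": 0.05},{"x": -0.012,"y": 0.0065,"z": 0.0075,"ax": 0,"ay": 0,"az": 6.3,"claw": 0.05},{"x": -0.011,"y": 0.008,"z": 0.0075,"ax": 0,"ay": 0,"az": 6.3,"claw": 0.05},{"x": -0.01,"y": 0.009,"z": 0.0075,"ax": 0,"ay": 0,"az": 6.3,"claw": 0.05}]'

```text
time_s: 14.78
ee_pos: [0.4585, -0.3453, 0.1727]
eef_rot: [3.12, -0.009, 0.734]
force: [-0.0, 0.1, -0.2]
grip_width: 0.0501
```

Call:
step_arm --steps '[{"x": -0.009,"y": 0.01,"z": 0.0075,"ax": 0.2,"ay": 0,"az": 6.3,"claw": 0.05},{"x": -0.008,"y": 0.011,"z": 0.0075,"ax": 0.2,"ay": 0,"az": 6.3,"claw": 0.05},{"x": -0.0065,"y": 0.012,"z": 0.0075,"ax": 0.2,"ay": 0,"az": 6.3,"claw": 0.05},{"x": -0.005,"y": 0.0125,"z": 0.0075,"ax": 0.2,"ay": 0,"az": 6.3,"claw": 0.05},{"x": 0,"y": 0,"z": 0,"ax": 0,"ay": 0,"az": 0,"claw": 0.05}]'

```text
time_s: 15.2
ee_pos: [0.4619, -0.4019, 0.1426]
eef_rot: [3.14, -0.015, 0.266]
force: [-0.7, 1.0, -0.3]
grip_width: 0.0499
```

```bash
python3 plan.py .457 -.397 .085 3.1416 0 .32; python3 -c "
from h import *
shot('12')
crop('scene','12',100,220,300,380,4,'pics/c16.png')"; python3 cas.py 12
```

```text
n 2 per-row rot [ 0.06 -0.43 -1.56]
1 [-2.2 -3.  28.8]
2 [-1.9 -3.1 28.8]
top [401. 196.] tab top mean [ 0.5734 -0.3931  0.0586] block (array([ 0.5729, -0.3955]), array([0.089, 0.041]), 18.6)
scene [180. 323.] tab top mean [ 0.459  -0.4015  0.0578] block (array([ 0.4716, -0.396 ]), array([0.059, 0.04 ]), 18.3)
```

View pics/c16.png

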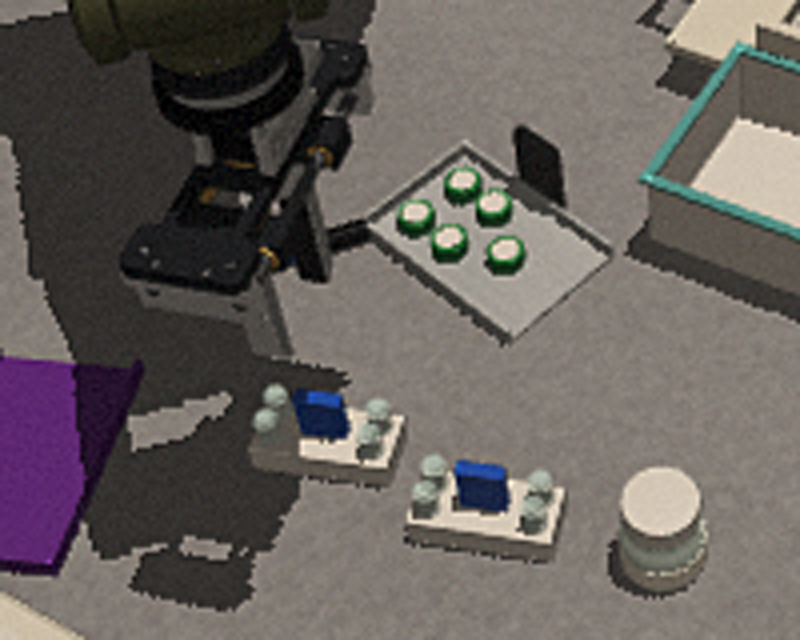

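Call:
step_arm --steps '[{"x": -0.002,"y": -0.003,"z": 0.029,"ax": 0,"ay": -0.4,"az": -1.5,"claw": 0.05},{"x": -0.002,"y": -0.002,"z": 0.029,"ax": 0,"ay": -0.4,"az": -1.5,"claw": 0.05},{"x": 0,"y": 0,"z": 0.0,"ax": 0,"ay": 0,"az": 0,"claw": 0.05}]'

```text
time_s: 15.55
ee_pos: [0.4602, -0.3952, 0.0885]
eef_rot: [3.132, -0.004, 0.343]
force: [-0.8, 0.1, -0.5]
grip_width: 0.0502
```

```bash
python3 plan.py .457 -.399 .028 3.1416 0 .32 4
```

```text
n 4 per-row rot [ 0.13 -0.06  0.32]
1 [-1.1  0.5 15.1]
2 [-1.1  0.5 15.1]
3 [-1.1  0.6 15.1]
4 [-1.1  0.6 15.1]
```

Call:
step_arm --steps '[{"x": -0.001,"y": 0.0005,"z": 0.015,"ax": 0.1,"ay": 0,"az": 0.3,"claw": 0.05},{"x": -0.001,"y": 0.0005,"z": 0.015,"ax": 0.1,"ay": 0,"az": 0.3,"claw": 0.05},{"x": -0.001,"y": 0.0005,"z": 0.013,"ax": 0.1,"ay": 0,"az": 0.3,"claw": 0.05},{"x": -0.001,"y": 0.0005,"z": 0.01,"ax": 0.1,"ay": 0,"az": 0.3,"claw": 0.05},{"x": 0,"y": 0,"z": 0.0,"ax": 0,"ay": 0,"az": 0,"claw": 0.05}]'

```text
time_s: 15.97
ee_pos: [0.4605, -0.3977, 0.0389]
eef_rot: [3.135, -0.008, 0.329]
force: [-0.8, -0.1, -0.1]
grip_width: 0.0499
```

Call:
step_arm --steps '[{"x": 0,"y": 0,"z": 0.0,"ax": 0,"ay": 0,"az": 0,"claw": 0.0},{"x": 0,"y": 0,"z": 0.0,"ax": 0,"ay": 0,"az": 0,"claw": 0.0}]' --grip_force 20

```text
time_s: 16.13
ee_pos: [0.4609, -0.3979, 0.0396]
eef_rot: [3.134, -0.008, 0.33]
force: [0.3, -0.9, -0.5]
grip_width: 0.0399
```

Lower a bit while the fingers close.

Call:
step_arm --steps '[{"x": -0.0025,"y": 0,"z": 0.007,"ax": 0,"ay": -0.3,"az": 0,"claw": 0.0},{"x": -0.001,"y": 0,"z": 0.003,"ax": 0,"ay": 0,"az": 0,"claw": 0.0},{"x": 0,"y": 0,"z": 0.0,"ax": 0,"ay": 0,"az": 0,"claw": 0.0},{"x": 0,"y": 0,"z": 0.0,"ax": 0,"ay": 0,"az": 0,"claw": 0.0},{"x": 0,"y": 0,"z": 0.0,"ax": 0,"ay": 0,"az": 0,"claw": 0.0}]'

```text
time_s: 16.55
ee_pos: [0.4579, -0.4, 0.0305]
eef_rot: [3.132, -0.004, 0.33]
force: [-0.5, -0.3, -0.8]
grip_width: 0.0101
```

Call:
step_arm --steps '[{"x": 0,"y": 0,"z": 0.0,"ax": 0,"ay": 0,"az": 0,"claw": 0.0},{"x": 0,"y": 0,"z": 0.0,"ax": 0,"ay": 0,"az": 0,"claw": 0.0}]' --grip_force 30

```text
time_s: 16.72
ee_pos: [0.4578, -0.3999, 0.0305]
eef_rot: [3.132, -0.004, 0.33]
force: [0.0, -0.2, -1.2]
grip_width: 0.0097
```

Call:
step_arm --steps '[{"x": 0,"y": 0,"z": -0.02,"ax": 0,"ay": 0,"az": 0,"claw": 0.0},{"x": 0,"y": 0,"z": -0.03,"ax": 0,"ay": 0,"az": 0,"claw": 0.0},{"x": 0,"y": 0,"z": -0.035,"ax": 0,"ay": 0,"az": 0,"claw": 0.0},{"x": 0,"y": 0,"z": -0.04,"ax": 0,"ay": 0,"az": 0,"claw": 0.0},{"x": 0,"y": 0,"z": -0.03,"ax": 0,"ay": 0,"az": 0,"claw": 0.0}]'

```text
time_s: 17.13
ee_pos: [0.4542, -0.3961, 0.183]
eef_rot: [-3.137, 0.003, 0.33]
force: [0.6, -0.6, -0.3]
grip_width: 0.0096
```

```bash
python3 plan.py .674 .151 .19 3.1416 0 .025
```

```text
n 16 per-row rot [-0.01  0.01  1.09]
1 [ 24.1 -27.9  -0.4]
2 [ 23.5 -28.4  -0.4]
3 [ 23.  -28.8  -0.4]
4 [ 22.4 -29.2  -0.4]
5 [ 21.9 -29.7  -0.4]
6 [ 21.3 -30.1  -0.4]
7 [ 20.7 -30.5  -0.4]
8 [ 20.1 -30.9  -0.4]
9 [ 19.6 -31.2  -0.4]
10 [ 19.  -31.6  -0.4]
11 [ 18.4 -32.   -0.4]
12 [ 17.7 -32.3  -0.4]
13 [ 17.1 -32.6  -0.4]
14 [ 16.5 -33.   -0.4]
15 [ 15.9 -33.3  -0.4]
16 [ 15.2 -33.6  -0.4]
```

Call:
step_arm --steps '[{"x": 0.02,"y": -0.023,"z": -0.005,"ax": 0,"ay": 0,"az": 1.1,"claw": 0.0},{"x": 0.0235,"y": -0.0285,"z": -0.003,"ax": 0,"ay": 0,"az": 1.1,"claw": 0.0},{"x": 0.023,"y": -0.029,"z": -0.003,"ax": 0,"ay": 0,"az": 1.1,"claw": 0.0},{"x": 0.0225,"y": -0.029,"z": -0.003,"ax": 0,"ay": 0,"az": 1.1,"claw": 0.0},{"x": 0.022,"y": -0.03,"z": -0.003,"ax": 0,"ay": 0,"az": 1.1,"claw": 0.0}]'

```text
time_s: 17.55
ee_pos: [0.5221, -0.2322, 0.2092]
eef_rot: [3.135, -0.004, 0.221]
force: [1.3, -0.6, -1.8]
grip_width: 0.0093
```

Call:
step_arm --steps '[{"x": 0.021,"y": -0.03,"z": -0.003,"ax": 0,"ay": 0,"az": 1.1,"claw": 0.0},{"x": 0.0205,"y": -0.0305,"z": -0.003,"ax": 0,"ay": 0,"az": 1.1,"claw": 0.0},{"x": 0.02,"y": -0.031,"z": -0.003,"ax": 0,"ay": 0,"az": 1.1,"claw": 0.0},{"x": 0.0195,"y": -0.031,"z": -0.003,"ax": 0,"ay": 0,"az": 1.1,"claw": 0.0},{"x": 0.019,"y": -0.0315,"z": -0.003,"ax": 0,"ay": 0,"az": 1.1,"claw": 0.0}]'

```text
time_s: 17.97
ee_pos: [0.5945, -0.0533, 0.2253]
eef_rot: [3.135, -0.005, 0.119]
force: [0.6, -0.2, -2.4]
grip_width: 0.01
```

```bash
python3 plan.py .674 .151 .19 3.1416 0 .025
```

```text
n 6 per-row rot [ 0.06 -0.05  0.9 ]
1 [ 17.2 -32.3   5.8]
2 [ 16.7 -32.5   5.8]
3 [ 16.2 -32.8   5.8]
4 [ 15.7 -33.    5.8]
5 [ 15.1 -33.3   5.8]
6 [ 14.6 -33.5   5.9]
```

Call:
step_arm --steps '[{"x": 0.017,"y": -0.032,"z": 0.004,"ax": 0,"ay": 0,"az": 0.9,"claw": 0.0},{"x": 0.0165,"y": -0.0325,"z": 0.004,"ax": 0,"ay": 0,"az": 0.9,"claw": 0.0},{"x": 0.016,"y": -0.033,"z": 0.004,"ax": 0,"ay": 0,"az": 0.9,"claw": 0.0},{"x": 0.0155,"y": -0.033,"z": 0.004,"ax": 0,"ay": 0,"az": 0.9,"claw": 0.0},{"x": 0.015,"y": -0.033,"z": 0.004,"ax": 0,"ay": 0,"az": 0.9,"claw": 0.0}]'

```text
time_s: 18.38
ee_pos: [0.6625, 0.1261, 0.2063]
eef_rot: [3.135, -0.009, 0.036]
force: [1.8, -0.8, -1.7]
grip_width: 0.0097
```

Call:
step_arm --steps '[{"x": 0.01,"y": -0.02,"z": 0.0,"ax": 0,"ay": 0,"az": 0.9,"claw": 0.0},{"x": 0.0,"y": 0,"z": 0.0,"ax": 0,"ay": 0,"az": 0,"claw": 0.0},{"x": 0.0,"y": 0,"z": 0.0,"ax": 0,"ay": 0,"az": 0,"claw": 0.0}]'

```text
time_s: 18.63
ee_pos: [0.672, 0.1553, 0.2031]
eef_rot: [3.135, -0.006, 0.026]
force: [0.1, -0.4, -2.2]
grip_width: 0.0101
```

```bash
python3 plan.py .674 .151 .13 3.1416 0 .025 5; python3 -c "
from h import *
shot('13')
crop('scene','13',280,90,440,220,4.5,'pics/c17.png')"; python3 cas.py 13
```

```text
n 5 per-row rot [ 0.07 -0.07  0.01]
1 [ 0.3  0.8 14.6]
2 [ 0.3  0.8 14.6]
3 [ 0.3  0.8 14.6]
4 [ 0.3  0.8 14.6]
5 [ 0.4  0.8 14.6]
top [401. 196.] tab top mean [ 0.5732 -0.3933  0.0564] block (array([ 0.5732, -0.395 ]), array([0.09 , 0.041]), 17.4)
scene [220. 341.] tab top mean [ 0.5742 -0.3984  0.058 ] block (array([ 0.5743, -0.3978]), array([0.09 , 0.041]), 19.9)
```

View pics/c17.png

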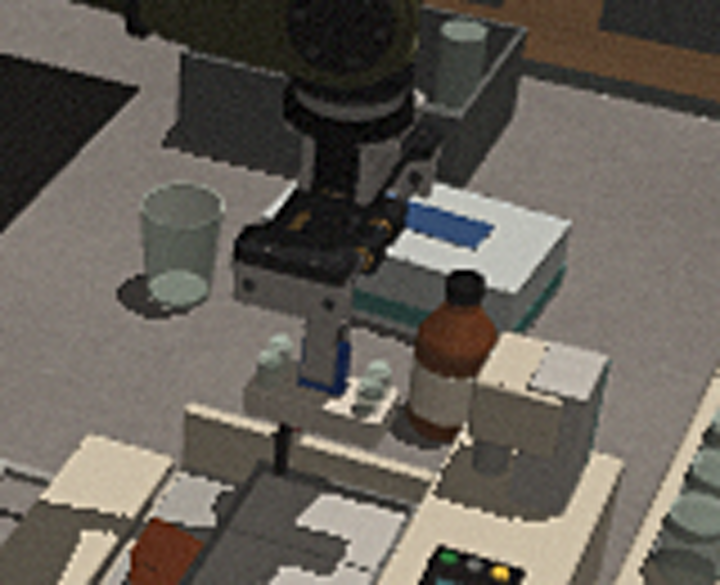

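Call:
step_arm --steps '[{"x": 0.0005,"y": 0.001,"z": 0.0145,"ax": 0,"ay": 0,"az": 0,"claw": 0.0},{"x": 0.0005,"y": 0.001,"z": 0.0145,"ax": 0,"ay": 0,"az": 0,"claw": 0.0},{"x": 0.0005,"y": 0.001,"z": 0.0145,"ax": 0,"ay": 0,"az": 0,"claw": 0.0},{"x": 0.0,"y": 0.001,"z": 0.0145,"ax": 0,"ay": 0,"az": 0,"claw": 0.0},{"x": 0.0,"y": 0.0,"z": 0.0145,"ax": 0,"ay": 0,"az": 0,"claw": 0.0}]'

```text
time_s: 19.15
ee_pos: [0.6754, 0.143, 0.135]
eef_rot: [3.136, -0.015, 0.019]
force: [-0.0, -0.2, -1.7]
grip_width: 0.0099
```

Call:
step_arm --steps '[{"x": 0.0,"y": 0.0,"z": 0.006,"ax": 0,"ay": 0,"az": 0,"claw": 0.0},{"x": 0.0,"y": 0.0,"z": 0.0,"ax": 0,"ay": 0,"az": 0,"claw": 0.0}]'

```text
time_s: 19.32
ee_pos: [0.6743, 0.1399, 0.1265]
eef_rot: [3.135, -0.012, 0.017]
force: [0.3, 0.5, -1.3]
grip_width: 0.0097
```

```bash
python3 plan.py .674 .151 .108 3.1416 0 .025 2
```

```text
n 2 per-row rot [ 0.18 -0.34 -0.24]
1 [-0.2 -5.6  9.2]
2 [-0.1 -5.6  9.2]
```

Call:
step_arm --steps '[{"x": 0.0,"y": -0.005,"z": 0.008,"ax": 0.2,"ay": -0.3,"az": -0.2,"claw": 0.0},{"x": 0.0,"y": -0.005,"z": 0.008,"ax": 0.2,"ay": -0.3,"az": -0.2,"claw": 0.0},{"x": 0.0,"y": 0.0,"z": 0.0,"ax": 0,"ay": 0,"az": 0,"claw": 0.0},{"x": 0.0,"y": 0.0,"z": 0.0,"ax": 0,"ay": 0,"az": 0,"claw": 0.0}]'

```text
time_s: 19.65
ee_pos: [0.675, 0.1493, 0.1118]
eef_rot: [-3.14, -0.003, 0.023]
force: [-0.8, -0.0, -1.2]
grip_width: 0.0101
```

```bash
python3 plan.py .674 .151 .104 3.1416 0 .025 2
```

```text
n 2 per-row rot [-0.05 -0.09 -0.07]
1 [-0.5 -0.8  3.9]
2 [-0.5 -0.8  3.9]
```

Call:
step_arm --steps '[{"x": 0.0,"y": -0.001,"z": 0.003,"ax": 0,"ay": 0,"az": 0,"claw": 0.0},{"x": 0.0,"y": -0.001,"z": 0.003,"ax": 0,"ay": 0,"az": 0,"claw": 0.0},{"x": 0.0,"y": 0.0,"z": 0.001,"ax": 0,"ay": 0,"az": 0,"claw": 0.0},{"x": 0.0,"y": 0.0,"z": 0.0,"ax": 0,"ay": 0,"az": 0,"claw": 0.0}]'

```text
time_s: 19.98
ee_pos: [0.6754, 0.152, 0.1052]
eef_rot: [-3.14, -0.005, 0.023]
force: [0.5, -0.1, -1.8]
grip_width: 0.0095
```

Call:
step_arm --steps '[{"x": 0.0,"y": 0.0,"z": 0.001,"ax": 0,"ay": 0,"az": 0,"claw": 0.0},{"x": 0.0,"y": 0.0,"z": 0.001,"ax": 0,"ay": 0,"az": 0,"claw": 0.0}]'

```text
time_s: 20.15
ee_pos: [0.6756, 0.1522, 0.1035]
eef_rot: [-3.14, -0.006, 0.023]
force: [-0.3, -0.3, -1.2]
grip_width: 0.0097
```

Call:
step_arm --steps '[{"x": 0.0,"y": 0.0,"z": 0.0,"ax": 0,"ay": 0,"az": 0,"claw": 0.03},{"x": 0.0,"y": 0.0,"z": 0.0,"ax": 0,"ay": 0,"az": 0,"claw": 0.03},{"x": 0.0,"y": 0.0,"z": 0.0,"ax": 0,"ay": 0,"az": 0,"claw": 0.03},{"x": 0.0,"y": 0.0,"z": -0.003,"ax": 0,"ay": 0,"az": 0,"claw": 0.03},{"x": 0.0,"y": 0.0,"z": -0.015,"ax": 0,"ay": 0,"az": 0,"claw": 0.03}]'

```text
time_s: 20.57
ee_pos: [0.6747, 0.1518, 0.1199]
eef_rot: [-3.14, -0.002, 0.023]
force: [0.0, -0.6, -0.4]
grip_width: 0.0302
```

Call:
step_arm --steps '[{"x": 0.0,"y": 0.0,"z": -0.03,"ax": 0,"ay": 0,"az": 0,"claw": 0.04},{"x": 0.0,"y": 0.0,"z": -0.03,"ax": 0,"ay": 0,"az": 0,"claw": 0.05},{"x": 0.0,"y": 0.0,"z": -0.03,"ax": 0,"ay": 0,"az": 0,"claw": 0.05},{"x": -0.01,"y": 0.03,"z": 0,"ax": 0,"ay": 0,"az": 0,"claw": 0.05},{"x": -0.01,"y": 0.035,"z": 0,"ax": 0,"ay": 0,"az": 0,"claw": 0.05}]'

```text
time_s: 20.98
ee_pos: [0.6563, 0.09, 0.2172]
eef_rot: [-3.139, -0.006, 0.03]
force: [0.1, -1.4, -0.8]
grip_width: 0.0499
```

```bash
python3 deck.py 14; python3 -c "
from h import *
crop('scene','14',280,100,440,240,4.5,'pics/c18.png')"; python3 cas.py 14;python3 plan.py .5725 -.3955 .14 3.1416 0 .325
```

```text
[ 0.1008 -0.0199  0.2181] [-3.14  -0.007  0.024] [ 0.3 -0.1  1. ]
top slope deg 1.98 z@120 0.0725 sill 0.0448 78
scene slope deg 0.3 z@120 0.0739 sill 0.0473 644
scene [220. 341.] tab top mean [ 0.5746 -0.3985  0.0583] block (array([ 0.5737, -0.3971]), array([0.09, 0.04]), 18.6)
n 14 per-row rot [-0.   -0.03 -1.23]
1 [-6.8 34.2  5.5]
2 [-7.6 34.1  5.5]
3 [-8.3 33.9  5.5]
4 [-9.  33.7  5.5]
5 [-9.8 33.5  5.5]
6 [-10.5  33.3   5.5]
7 [-11.2  33.1   5.5]
8 [-11.9  32.8   5.5]
9 [-12.6  32.6   5.5]
10 [-13.3  32.3   5.5]
11 [-14.   32.    5.5]
12 [-14.6  31.7   5.6]
13 [-15.3  31.4   5.6]
14 [-16.   31.    5.6]
```

View pics/c18.png

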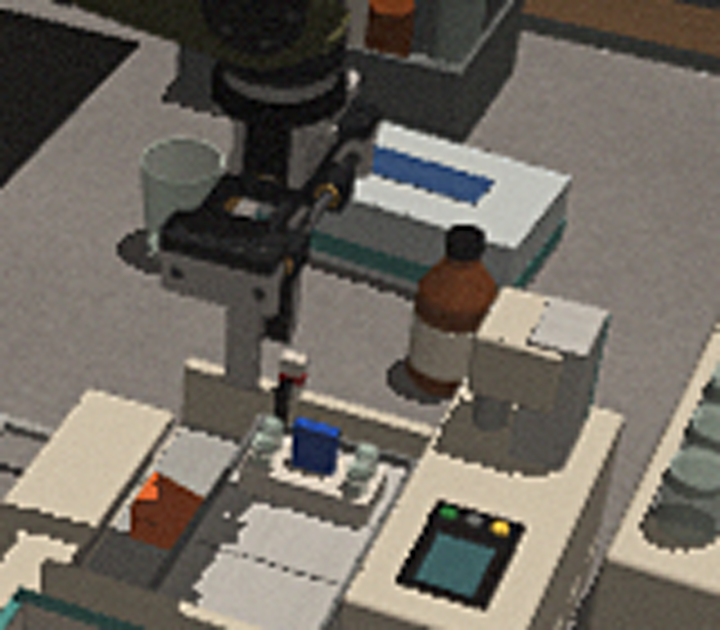

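Call:
step_arm --steps '[{"x": -0.007,"y": 0.034,"z": 0,"ax": 0,"ay": 0,"az": -1.2,"claw": 0.05},{"x": -0.0075,"y": 0.034,"z": 0.0,"ax": 0,"ay": 0,"az": -1.2,"claw": 0.05},{"x": -0.008,"y": 0.034,"z": 0.0,"ax": 0,"ay": 0,"az": -1.2,"claw": 0.05},{"x": -0.009,"y": 0.0335,"z": 0,"ax": 0,"ay": 0,"az": -1.2,"claw": 0.05},{"x": -0.01,"y": 0.0335,"z": 0,"ax": 0,"ay": 0,"az": -1.2,"claw": 0.05}]'

```text
time_s: 21.5
ee_pos: [0.6258, -0.0854, 0.2194]
eef_rot: [-3.14, -0.01, 0.14]
force: [0.6, -1.1, 0.7]
grip_width: 0.0498
```

Call:
step_arm --steps '[{"x": -0.0105,"y": 0.033,"z": 0.005,"ax": 0,"ay": 0,"az": -1.2,"claw": 0.05},{"x": -0.011,"y": 0.033,"z": 0.005,"ax": 0,"ay": 0,"az": -1.2,"claw": 0.05},{"x": -0.012,"y": 0.033,"z": 0.005,"ax": 0,"ay": 0,"az": -1.2,"claw": 0.05},{"x": -0.0125,"y": 0.0325,"z": 0.005,"ax": 0,"ay": 0,"az": -1.2,"claw": 0.05},{"x": -0.013,"y": 0.032,"z": 0.005,"ax": 0,"ay": 0,"az": -1.2,"claw": 0.05}]'

```text
time_s: 21.92
ee_pos: [0.597, -0.2639, 0.196]
eef_rot: [3.14, -0.014, 0.251]
force: [0.5, 0.2, 0.6]
grip_width: 0.0503
```

```bash
python3 plan.py .5735 -.3955 .12 3.1416 0 .325
```

```text
n 5 per-row rot [ 0.02 -0.17 -0.84]
1 [-11.3  24.3  15.1]
2 [-11.6  24.1  15.1]
3 [-11.9  24.   15.1]
4 [-12.3  23.8  15.2]
5 [-12.6  23.6  15.2]
```

Call:
step_arm --steps '[{"x": -0.0115,"y": 0.024,"z": 0.015,"ax": 0,"ay": -0.2,"az": -0.8,"claw": 0.05},{"x": -0.0115,"y": 0.024,"z": 0.015,"ax": 0,"ay": -0.2,"az": -0.8,"claw": 0.05},{"x": -0.012,"y": 0.024,"z": 0.015,"ax": 0,"ay": -0.2,"az": -0.8,"claw": 0.05},{"x": -0.012,"y": 0.023,"z": 0.013,"ax": 0,"ay": -0.2,"az": -0.8,"claw": 0.05},{"x": -0.012,"y": 0.02,"z": 0.01,"ax": 0,"ay": -0.2,"az": -0.8,"claw": 0.05}]'

```text
time_s: 22.33
ee_pos: [0.5719, -0.399, 0.1279]
eef_rot: [3.136, 0.0, 0.323]
force: [0.7, 1.0, 0.4]
grip_width: 0.05
```

Call:
step_arm --steps '[{"x": 0,"y": 0,"z": 0,"ax": 0,"ay": 0,"az": 0,"claw": 0.05},{"x": 0,"y": 0,"z": 0,"ax": 0,"ay": 0,"az": 0,"claw": 0.05}]'

```text
time_s: 22.5
ee_pos: [0.5698, -0.4025, 0.1247]
eef_rot: [3.139, 0.003, 0.32]
force: [0.7, 0.3, 0.4]
grip_width: 0.0503
```

```bash
python3 plan.py .5735 -.3960 .03 3.1416 0 .325 5; python3 -c "
from h import *
shot('15')
crop('scene','15',140,220,340,380,4,'pics/c19.png')"; python3 cas.py 15
```

```text
n 5 per-row rot [ 0.03  0.03 -0.06]
1 [ 1.2 -1.  18.9]
2 [ 1.2 -1.  18.9]
3 [ 1.1 -1.  18.9]
4 [ 1.1 -1.  18.9]
5 [ 1.1 -1.  18.9]
top [217. 156.] tab top mean [0.6703 0.1511 0.1316] block (array([0.6744, 0.1507]), array([0.089, 0.038]), 1.1)
scene [349. 198.] tab top mean [0.6748 0.1491 0.131 ] block (array([0.6748, 0.1479]), array([0.087, 0.046]), 1.2)
scene [220. 341.] tab top mean [ 0.5752 -0.3983  0.0586] block (array([ 0.5871, -0.3935]), array([0.062, 0.04 ]), 18.6)
```

View pics/c19.png

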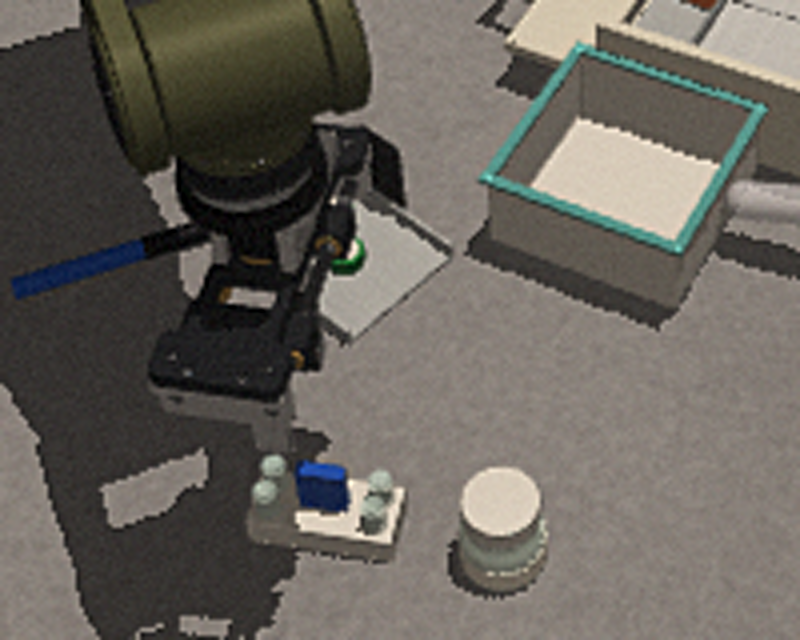

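Call:
step_arm --steps '[{"x": 0.001,"y": -0.001,"z": 0.018,"ax": 0,"ay": 0,"az": 0,"claw": 0.05},{"x": 0.001,"y": -0.001,"z": 0.018,"ax": 0,"ay": 0,"az": 0,"claw": 0.05},{"x": 0.001,"y": -0.001,"z": 0.018,"ax": 0,"ay": 0,"az": 0,"claw": 0.05},{"x": 0,"y": 0,"z": 0.012,"ax": 0,"ay": 0,"az": 0,"claw": 0.05},{"x": 0,"y": 0,"z": 0,"ax": 0,"ay": 0,"az": 0,"claw": 0.05}]'

```text
time_s: 23.02
ee_pos: [0.5767, -0.3937, 0.063]
eef_rot: [3.132, -0.003, 0.325]
force: [-0.3, 0.2, -0.7]
grip_width: 0.0498
```

```bash
python3 plan.py .5735 -.3960 .029 3.1416 0 .325 2
```

```text
n 2 per-row rot [ 0.27 -0.08  0.01]
1 [-2.   0.4 17. ]
2 [-1.9  0.5 17. ]
```

Call:
step_arm --steps '[{"x": -0.002,"y": 0.0005,"z": 0.012,"ax": 0.2,"ay": 0,"az": 0,"claw": 0.05},{"x": -0.002,"y": 0.0005,"z": 0.012,"ax": 0.2,"ay": 0,"az": 0,"claw": 0.05},{"x": 0,"y": 0,"z": 0,"ax": 0,"ay": 0,"az": 0,"claw": 0.02},{"x": 0,"y": 0,"z": 0,"ax": 0,"ay": 0,"az": 0,"claw": 0.02}]' --grip_force 20

```text
time_s: 23.35
ee_pos: [0.5748, -0.3954, 0.0397]
eef_rot: [3.137, -0.005, 0.327]
force: [0.2, -0.1, 1.2]
grip_width: 0.0399
```

```bash
python3 plan.py .5735 -.3960 .030 3.1416 0 .325 1
```

```text
n 1 per-row rot [ 0.26 -0.27  0.13]
1 [-1.5  0.1  9.7]
```

Call:
step_arm --steps '[{"x": -0.0015,"y": 0,"z": 0.0075,"ax": 0.2,"ay": -0.2,"az": 0,"claw": 0.02},{"x": 0,"y": 0,"z": 0.001,"ax": 0,"ay": 0,"az": 0,"claw": 0.0},{"x": 0,"y": 0,"z": 0,"ax": 0,"ay": 0,"az": 0,"claw": 0.0},{"x": 0,"y": 0,"z": 0,"ax": 0,"ay": 0,"az": 0,"claw": 0.0},{"x": 0,"y": 0,"z": 0,"ax": 0,"ay": 0,"az": 0,"claw": 0.0}]'

```text
time_s: 23.77
ee_pos: [0.5735, -0.3967, 0.0317]
eef_rot: [3.14, -0.002, 0.326]
force: [-0.9, -0.2, -2.0]
grip_width: 0.0099
```

Call:
step_arm --steps '[{"x": 0,"y": 0,"z": 0,"ax": 0,"ay": 0,"az": 0,"claw": 0.0},{"x": 0,"y": 0,"z": 0,"ax": 0,"ay": 0,"az": 0,"claw": 0.0}]' --grip_force 30

```text
time_s: 23.93
ee_pos: [0.5736, -0.3968, 0.032]
eef_rot: [3.139, -0.002, 0.326]
force: [-0.6, 0.2, -1.8]
grip_width: 0.0099
```

Call:
step_arm --steps '[{"x": 0,"y": 0,"z": -0.02,"ax": 0,"ay": 0,"az": 0,"claw": 0.0},{"x": 0,"y": 0,"z": -0.03,"ax": 0,"ay": 0,"az": 0,"claw": 0.0},{"x": 0,"y": 0,"z": -0.035,"ax": 0,"ay": 0,"az": 0,"claw": 0.0},{"x": 0,"y": 0,"z": -0.04,"ax": 0,"ay": 0,"az": 0,"claw": 0.0},{"x": 0,"y": 0,"z": -0.03,"ax": 0,"ay": 0,"az": 0,"claw": 0.0}]'

```text
time_s: 24.35
ee_pos: [0.5705, -0.3944, 0.1834]
eef_rot: [-3.131, 0.007, 0.327]
force: [-0.1, -0.4, -0.4]
grip_width: 0.0099
```

```bash
python3 plan.py .676 .061 .20 3.1416 0 .025
```

```text
n 13 per-row rot [-0.04  0.04  1.33]
1 [ 18.9 -30.6  -1.1]
2 [ 18.2 -31.   -1.1]
3 [ 17.5 -31.4  -1.1]
4 [ 16.7 -31.8  -1.1]
5 [ 16.  -32.2  -1.1]
6 [ 15.3 -32.6  -1.1]
7 [ 14.5 -32.9  -1.1]
8 [ 13.7 -33.2  -1.2]
9 [ 13.  -33.5  -1.2]
10 [ 12.2 -33.8  -1.2]
11 [ 11.4 -34.1  -1.2]
12 [ 10.6 -34.4  -1.2]
13 [  9.8 -34.6  -1.3]
```

Call:
step_arm --steps '[{"x": 0.015,"y": -0.024,"z": -0.003,"ax": 0,"ay": 0,"az": 1.3,"claw": 0.0},{"x": 0.018,"y": -0.031,"z": -0.003,"ax": 0,"ay": 0,"az": 1.3,"claw": 0.0},{"x": 0.0175,"y": -0.0315,"z": -0.003,"ax": 0,"ay": 0,"az": 1.3,"claw": 0.0},{"x": 0.017,"y": -0.032,"z": -0.003,"ax": 0,"ay": 0,"az": 1.3,"claw": 0.0},{"x": 0.016,"y": -0.032,"z": -0.003,"ax": 0,"ay": 0,"az": 1.3,"claw": 0.0}]'

```text
time_s: 24.77
ee_pos: [0.6103, -0.2291, 0.209]
eef_rot: [3.141, -0.001, 0.199]
force: [0.3, -0.3, -1.1]
grip_width: 0.0102
```

Call:
step_arm --steps '[{"x": 0.0155,"y": -0.0325,"z": -0.001,"ax": 0,"ay": 0,"az": 1.3,"claw": 0.0},{"x": 0.0145,"y": -0.033,"z": -0.001,"ax": 0,"ay": 0,"az": 1.3,"claw": 0.0},{"x": 0.0135,"y": -0.033,"z": -0.001,"ax": 0,"ay": 0,"az": 1.3,"claw": 0.0},{"x": 0.013,"y": -0.0335,"z": -0.001,"ax": 0,"ay": 0,"az": 1.3,"claw": 0.0},{"x": 0.012,"y": -0.034,"z": -0.001,"ax": 0,"ay": 0,"az": 1.3,"claw": 0.0}]'

```text
time_s: 25.18
ee_pos: [0.6537, -0.0457, 0.2163]
eef_rot: [3.14, -0.004, 0.079]
force: [0.1, -1.4, -1.7]
grip_width: 0.0099
```

```bash
python3 plan.py .676 .061 .20 3.1416 0 .025
```

```text
n 3 per-row rot [ 0.02 -0.07  1.03]
1 [ 10.2 -34.9   5.4]
2 [  9.6 -35.1   5.4]
3 [  9.  -35.2   5.4]
```

Call:
step_arm --steps '[{"x": 0.01,"y": -0.034,"z": 0.004,"ax": 0,"ay": 0,"az": 1,"claw": 0.0},{"x": 0.009,"y": -0.032,"z": 0.004,"ax": 0,"ay": 0,"az": 1,"claw": 0.0},{"x": 0.006,"y": -0.022,"z": 0.004,"ax": 0,"ay": 0,"az": 1,"claw": 0.0},{"x": 0,"y": 0,"z": 0,"ax": 0,"ay": 0,"az": 0,"claw": 0.0},{"x": 0,"y": 0,"z": 0,"ax": 0,"ay": 0,"az": 0,"claw": 0.0}]'

```text
time_s: 25.6
ee_pos: [0.6738, 0.0564, 0.2046]
eef_rot: [3.141, -0.005, 0.03]
force: [0.9, -0.9, -0.8]
grip_width: 0.0097
```

```bash
python3 plan.py .676 .060 .125 3.1416 0 .025 5
```

```text
n 5 per-row rot [ 0.   -0.06  0.06]
1 [ 0.4 -0.7 15.9]
2 [ 0.4 -0.7 15.9]
3 [ 0.4 -0.7 15.9]
4 [ 0.4 -0.7 15.9]
5 [ 0.4 -0.7 15.9]
```

Call:
step_arm --steps '[{"x": 0.0005,"y": -0.0005,"z": 0.015,"ax": 0,"ay": 0,"az": 0,"claw": 0.0},{"x": 0.0005,"y": -0.0005,"z": 0.016,"ax": 0,"ay": 0,"az": 0,"claw": 0.0},{"x": 0,"y": -0.0005,"z": 0.016,"ax": 0,"ay": 0,"az": 0,"claw": 0.0},{"x": 0,"y": -0.0005,"z": 0.016,"ax": 0,"ay": 0,"az": 0,"claw": 0.0},{"x": 0,"y": 0,"z": 0.006,"ax": 0,"ay": 0,"az": 0,"claw": 0.0}]'

```text
time_s: 26.02
ee_pos: [0.6759, 0.0541, 0.1365]
eef_rot: [3.141, -0.01, 0.029]
force: [-0.7, -0.6, -1.8]
grip_width: 0.0099
```

Call:
step_arm --steps '[{"x": 0,"y": 0,"z": 0,"ax": 0,"ay": 0,"az": 0,"claw": 0.0}]'

```text
time_s: 26.1
ee_pos: [0.6754, 0.0529, 0.1355]
eef_rot: [3.141, -0.008, 0.028]
force: [0.7, -0.1, -0.9]
grip_width: 0.0097
```

```bash
python3 plan.py .676 .060 .109 3.1416 0 .025 3
```

```text
n 3 per-row rot [ 0.02 -0.16  0.06]
1 [ 0.2 -2.4  8.8]
2 [ 0.2 -2.4  8.8]
3 [ 0.2 -2.3  8.8]
```

Call:
step_arm --steps '[{"x": 0,"y": -0.0025,"z": 0.008,"ax": 0,"ay": -0.15,"az": 0,"claw": 0.0},{"x": 0,"y": -0.0025,"z": 0.008,"ax": 0,"ay": -0.15,"az": 0,"claw": 0.0},{"x": 0,"y": -0.0025,"z": 0.007,"ax": 0,"ay": -0.15,"az": 0,"claw": 0.0},{"x": 0,"y": 0,"z": 0,"ax": 0,"ay": 0,"az": 0,"claw": 0.0},{"x": 0,"y": 0,"z": 0,"ax": 0,"ay": 0,"az": 0,"claw": 0.0}]'

```text
time_s: 26.52
ee_pos: [0.6762, 0.0594, 0.1132]
eef_rot: [3.14, -0.003, 0.027]
force: [0.3, -0.6, -1.1]
grip_width: 0.0097
```

```bash
python3 plan.py .676 .060 .105 3.1416 0 .025 2
```

```text
n 2 per-row rot [ 0.03 -0.08  0.05]
1 [-0.1 -0.3  4.1]
2 [-0.1 -0.3  4.1]
```

Call:
step_arm --steps '[{"x": 0,"y": 0,"z": 0.004,"ax": 0,"ay": 0,"az": 0,"claw": 0.0},{"x": 0,"y": 0,"z": 0.003,"ax": 0,"ay": 0,"az": 0,"claw": 0.0},{"x": 0,"y": 0,"z": 0.001,"ax": 0,"ay": 0,"az": 0,"claw": 0.0},{"x": 0,"y": 0,"z": 0,"ax": 0,"ay": 0,"az": 0,"claw": 0.0}]'

```text
time_s: 26.85
ee_pos: [0.6766, 0.0596, 0.1053]
eef_rot: [3.14, -0.004, 0.027]
force: [-0.4, 0.3, -0.8]
grip_width: 0.0097
```

Call:
step_arm --steps '[{"x": 0,"y": 0,"z": 0.001,"ax": 0,"ay": 0,"az": 0,"claw": 0.0},{"x": 0.0,"y": 0.0,"z": 0.0,"ax": 0,"ay": 0,"az": 0,"claw": 0.03},{"x": 0.0,"y": 0.0,"z": 0.0,"ax": 0,"ay": 0,"az": 0,"claw": 0.03},{"x": 0.0,"y": 0.0,"z": 0.0,"ax": 0,"ay": 0,"az": 0,"claw": 0.03},{"x": 0.0,"y": 0.0,"z": -0.006,"ax": 0,"ay": 0,"az": 0,"claw": 0.03}]'

```text
time_s: 27.27
ee_pos: [0.6766, 0.0595, 0.1103]
eef_rot: [3.14, -0.004, 0.027]
force: [-0.9, 0.1, -1.1]
grip_width: 0.0294
```

Call:
step_arm --steps '[{"x": 0.0,"y": 0.0,"z": -0.025,"ax": 0,"ay": 0,"az": 0,"claw": 0.03},{"x": 0.0,"y": 0.0,"z": -0.03,"ax": 0,"ay": 0,"az": 0,"claw": 0.04},{"x": 0.0,"y": 0.0,"z": -0.03,"ax": 0,"ay": 0,"az": 0,"claw": 0.05},{"x": -0.03,"y": 0.01,"z": -0.005,"ax": 0,"ay": 0,"az": 0,"claw": 0.05},{"x": -0.035,"y": 0.02,"z": 0,"ax": 0,"ay": 0,"az": 0,"claw": 0.05}]'

```text
time_s: 27.68
ee_pos: [0.6145, 0.0296, 0.2063]
eef_rot: [3.141, -0.008, 0.03]
force: [0.7, 0.3, -0.1]
grip_width: 0.0496
```

Call:
step_arm --steps '[{"x": -0.035,"y": 0.02,"z": 0,"ax": 0,"ay": 0,"az": 0,"claw": 0.05},{"x": -0.035,"y": 0.02,"z": 0,"ax": 0,"ay": 0,"az": 0,"claw": 0.05},{"x": -0.035,"y": 0.02,"z": 0,"ax": 0,"ay": 0,"az": 0,"claw": 0.05},{"x": -0.035,"y": 0.02,"z": 0,"ax": 0,"ay": 0,"az": 0,"claw": 0.05},{"x": -0.03,"y": 0.02,"z": 0,"ax": 0,"ay": 0,"az": 0,"claw": 0.05}]'

```text
time_s: 28.1
ee_pos: [0.4405, -0.0777, 0.2085]
eef_rot: [3.139, -0.016, 0.033]
force: [-0.4, -0.5, -0.2]
grip_width: 0.0498
```

```bash
python3 deck.py 16; python3 -c "
from h import *
crop('scene','16',150,150,430,350,2.8,'pics/c20.png');crop('scene','16',310,160,420,245,6.5,'pics/c21.png')"; python3 cas.py 16
```

```text
[-0.1197 -0.1792  0.209 ] [ 3.139 -0.016  0.03 ] [-0.3 -0.8 -0.3]
top slope deg 0.96 z@120 0.0724 sill 0.0449 500
scene slope deg 0.35 z@120 0.0745 sill 0.0469 235
top [217. 156.] tab top mean [0.6712 0.1506 0.1303] block (array([0.6745, 0.151 ]), array([0.09 , 0.038]), 0.9)
top [249. 156.] tab top mean [0.6735 0.059  0.1299] block (array([0.6761, 0.0591]), array([0.088, 0.039]), 2.8)
scene [372. 137.] tab top mean [0.5962 0.5596 0.0731] block None
scene [349. 199.] tab top mean [0.6742 0.1489 0.1303] block (array([0.6764, 0.1496]), array([0.088, 0.046]), 2.6)
scene [338. 217.] tab top mean [0.6776 0.0572 0.1308] block (array([0.6802, 0.0543]), array([0.09 , 0.074]), 42.2)
```

View pics/c20.png

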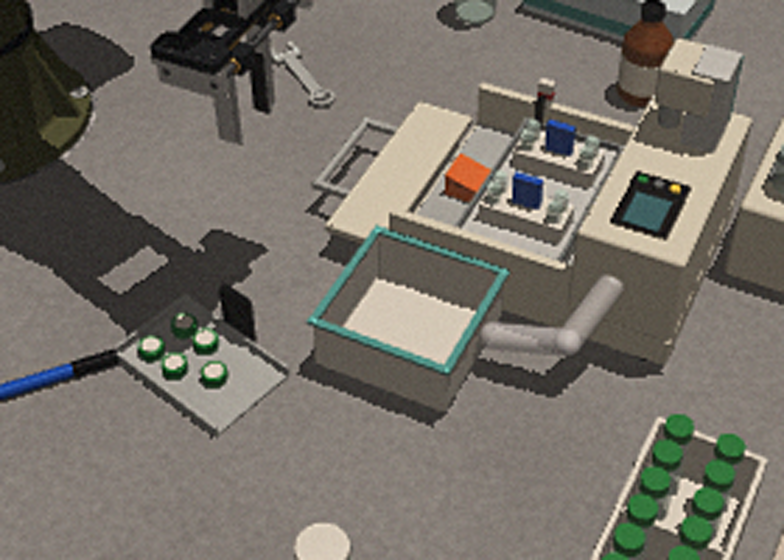

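View pics/c21.png

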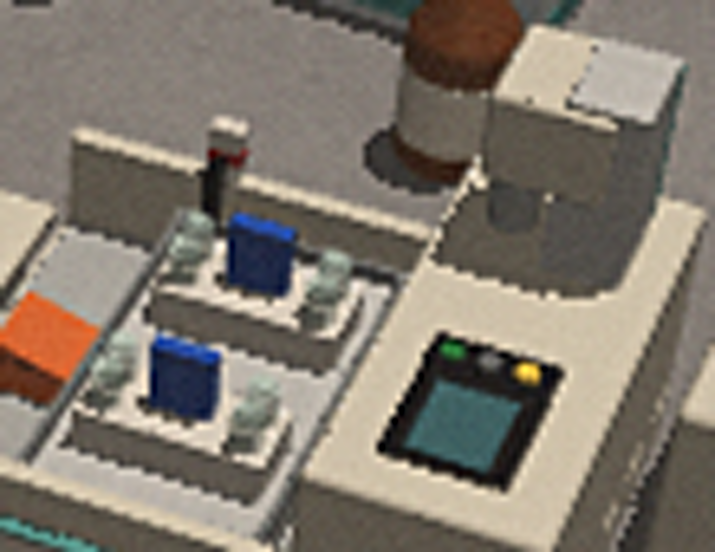

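```bash
cat > ptr.py <<'E'
from mf import *
import sys
def ptr(t):
    for n in('scene','top'):
        p,d=load(n,t); hsv=cv2.cvtColor(p,cv2.COLOR_RGB2HSV); M=m(cloud(n,d)); H,S,V=[hsv[...,i].astype(int) for i in range(3)]
        A=(M[...,0]>.03)&(M[...,0]<.12)&(M[...,1]>.08)&(M[...,1]<.14)
        red=A&((H<8)|(H>172))&(S>100)&(V>50); blk=A&(V<50)&(M[...,2]>.085)
        wh=A&(M[...,2]>.1)
        if red.any(): print(n,t,'red',red.sum(),M[red].mean(0).round(4),'z',M[red][:,2].min().round(4),M[red][:,2].max().round(4))
        if blk.any(): q=M[blk]; print('   blk',blk.sum(),q[q[:,2].argmax()].round(4),np.sort(q[:,2])[-6:].round(4))
        if wh.any(): print('   post/all z max',M[wh][:,2].max().round(4))
for t in sys.argv[1:]: ptr(t)
E
python3 ptr.py 0 3 11 16
```

```text
scene 0 red 12 [0.0799 0.1112 0.1095] z 0.1043 0.1162
   blk 20 [0.0811 0.0939 0.1066] [0.1    0.1001 0.1018 0.102  0.1032 0.1066]
   post/all z max 0.1291
top 0 red 1 [0.0724 0.1105 0.1058] z 0.1058 0.1058
   blk 16 [0.0759 0.1082 0.1025] [0.1007 0.1016 0.1017 0.1017 0.102  0.1025]
   post/all z max 0.1293
scene 3 red 12 [0.0795 0.1124 0.1085] z 0.1022 0.114
   blk 19 [0.0745 0.0945 0.1039] [0.1005 0.1006 0.1014 0.1016 0.1036 0.1039]
   post/all z max 0.1292
   blk 13 [0.0698 0.0967 0.103 ] [0.0999 0.1005 0.101  0.1018 0.1019 0.103 ]
   post/all z max 0.1303
scene 11 red 8 [0.0803 0.1097 0.1117] z 0.1062 0.1162
   blk 29 [0.0807 0.0934 0.1146] [0.1107 0.1112 0.1116 0.1121 0.1138 0.1146]
   post/all z max 0.1279
   blk 10 [0.0767 0.1007 0.1123] [0.1101 0.1106 0.1109 0.111  0.1113 0.1123]
   post/all z max 0.1275
scene 16 red 8 [0.08   0.1107 0.1109] z 0.1067 0.1151
   blk 27 [0.0817 0.0904 0.117 ] [0.1105 0.1108 0.1127 0.113  0.1131 0.117 ]
   post/all z max 0.1293
   blk 9 [0.0738 0.1007 0.1125] [0.1077 0.1101 0.1105 0.1105 0.1121 0.1125]
   post/all z max 0.1296
```

```bash
python3 plan.py .4605 -.158 .10 3.1416 0 -.23; python3 - <<'E'
from h import *
p,d=load('top','11');
for n,t in(('scene','16'),('top','0')):
    p,d=load(n,t);c=cloud(n,d);X,Y,Z=c[...,0],c[...,1],c[...,2]
    s=(X>.34)&(X<.56)&(Y>-.29)&(Y<-.14)&(Z<.02)&(Z>.0105)&(p.min(2)>60) 
    q=c[s]; r=cv2.minAreaRect(q[:,:2].astype(np.float32)); print(n,r,s.sum())
    q=c[(X>.4)&(X<.52)&(Y>-.2)&(Y<-.12)&(Z>.03)&(Z<.07)]; print('lug',q.mean(0).round(4),np.percentile(q,[3,97],axis=0).round(4))
    t=q[q[:,2]>.056]; print(' top',t.mean(0).round(4),len(t),np.polyfit(t[:,0],t[:,1],1))
E
```

```text
n 4 per-row rot [ 0.01 -0.23  3.72]
1 [ 4.1 19.8 27.4]
2 [ 5.5 19.5 27.4]
3 [ 6.9 19.1 27.3]
4 [ 8.2 18.6 27.3]
scene ((0.4608960747718811, -0.20348644256591797), (0.12635740637779236, 0.1734674870967865), 76.2841796875) 310
lug [ 0.4647 -0.1631  0.0506] [[ 0.4444 -0.1685  0.0312]
 [ 0.482  -0.1545  0.0654]]
 top [ 0.4636 -0.1618  0.0611] 53 [-0.24687555 -0.04730932]
top ((0.4476839005947113, -0.21176445484161377), (0.10073025524616241, 0.14839601516723633), 76.7291259765625) 384
lug [ 0.46   -0.1567  0.0572] [[ 0.4425 -0.1648  0.0353]
 [ 0.4777 -0.1502  0.0656]]
 top [ 0.461  -0.1581  0.0614] 43 [-0.21431102 -0.05926544]
```

Call:
step_arm --steps '[{"x": 0.004,"y": 0.02,"z": 0.022,"ax": 0,"ay": -0.2,"az": 3.7,"claw": 0.05},{"x": 0.0055,"y": 0.0195,"z": 0.022,"ax": 0,"ay": -0.2,"az": 3.7,"claw": 0.05},{"x": 0.007,"y": 0.019,"z": 0.02,"ax": 0,"ay": -0.2,"az": 3.7,"claw": 0.05},{"x": 0.008,"y": 0.0185,"z": 0.015,"ax": 0,"ay": -0.2,"az": 3.7,"claw": 0.05},{"x": 0,"y": 0,"z": 0,"ax": 0,"ay": 0,"az": 0,"claw": 0.05}]'

```text
time_s: 28.62
ee_pos: [0.4643, -0.1613, 0.1334]
eef_rot: [3.141, -0.014, -0.24]
force: [0.2, -0.2, 0.3]
grip_width: 0.05
```

Call:
step_arm --steps '[{"x": 0,"y": 0,"z": 0,"ax": 0,"ay": 0,"az": 0,"claw": 0.05}]'

```text
time_s: 28.7
ee_pos: [0.4647, -0.1615, 0.1333]
eef_rot: [3.141, -0.014, -0.241]
force: [-0.5, 0.3, -0.5]
grip_width: 0.0502
```

```bash
python3 plan.py .462 -.1585 .045 3.1416 0 -.23 5
```

```text
n 5 per-row rot [ 0.01 -0.16 -0.12]
1 [-0.9 -0.5 17.6]
2 [-0.9 -0.5 17.6]
3 [-0.8 -0.5 17.6]
4 [-0.8 -0.5 17.6]
5 [-0.7 -0.5 17.7]
```

Call:
step_arm --steps '[{"x": -0.001,"y": -0.0005,"z": 0.017,"ax": 0,"ay": -0.15,"az": 0,"claw": 0.05},{"x": -0.001,"y": -0.0005,"z": 0.0175,"ax": 0,"ay": -0.15,"az": 0,"claw": 0.05},{"x": -0.001,"y": -0.0005,"z": 0.0175,"ax": 0,"ay": -0.15,"az": 0,"claw": 0.05},{"x": -0.001,"y": -0.0005,"z": 0.015,"ax": 0,"ay": -0.15,"az": 0,"claw": 0.05},{"x": 0,"y": 0,"z": 0.008,"ax": 0,"ay": 0,"az": 0,"claw": 0.05}]'

```text
time_s: 29.12
ee_pos: [0.4667, -0.1564, 0.0621]
eef_rot: [3.14, -0.014, -0.232]
force: [0.5, 0.0, 0.7]
grip_width: 0.0503
```

Call:
step_arm --steps '[{"x": 0,"y": 0,"z": 0,"ax": 0,"ay": 0,"az": 0,"claw": 0.05}]'

```text
time_s: 29.2
ee_pos: [0.4667, -0.1556, 0.0616]
eef_rot: [3.14, -0.013, -0.23]
force: [-0.1, -0.3, 0.2]
grip_width: 0.0504
```

```bash
python3 plan.py .462 -.1585 .027 3.1416 0 -.23 3; python3 -c "
from h import *
shot('17')
crop('scene','17',160,210,320,330,4.5,'pics/c22.png')"
```

```text
n 3 per-row rot [ 0.03 -0.24 -0.01]
1 [-1.4  1.3 11.5]
2 [-1.4  1.3 11.5]
3 [-1.3  1.3 11.5]
```

View pics/c22.png

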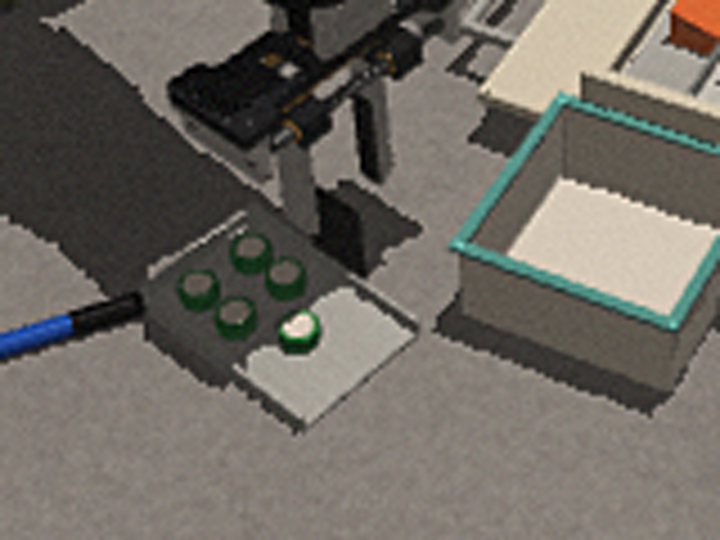

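Call:
step_arm --steps '[{"x": -0.001,"y": 0.001,"z": 0.011,"ax": 0,"ay": -0.2,"az": 0,"claw": 0.05},{"x": -0.001,"y": 0.001,"z": 0.011,"ax": 0,"ay": -0.2,"az": 0,"claw": 0.05},{"x": -0.001,"y": 0.001,"z": 0.009,"ax": 0,"ay": -0.2,"az": 0,"claw": 0.05},{"x": 0,"y": 0,"z": 0,"ax": 0,"ay": 0,"az": 0,"claw": 0.03},{"x": 0,"y": 0,"z": 0,"ax": 0,"ay": 0,"az": 0,"claw": 0.03}]'

```text
time_s: 29.72
ee_pos: [0.4653, -0.159, 0.0315]
eef_rot: [3.139, -0.008, -0.23]
force: [0.1, 1.3, 0.4]
grip_width: 0.04
```

```bash
python3 plan.py .462 -.1585 .027 3.1416 0 -.23 1
```

```text
n 1 per-row rot [ 0.16 -0.44  0.01]
1 [-3.3  0.2  4.5]
```

Call:
step_arm --steps '[{"x": -0.003,"y": 0,"z": 0.004,"ax": 0,"ay": -0.4,"az": 0,"claw": 0.02},{"x": 0,"y": 0,"z": 0,"ax": 0,"ay": 0,"az": 0,"claw": 0.0},{"x": 0,"y": 0,"z": 0,"ax": 0,"ay": 0,"az": 0,"claw": 0.0},{"x": 0,"y": 0,"z": 0,"ax": 0,"ay": 0,"az": 0,"claw": 0.0},{"x": 0,"y": 0,"z": 0,"ax": 0,"ay": 0,"az": 0,"claw": 0.0}]'

```text
time_s: 30.13
ee_pos: [0.4621, -0.1584, 0.0274]
eef_rot: [3.139, -0.0, -0.23]
force: [0.3, 0.6, -2.6]
grip_width: 0.0099
```

Call:
step_arm --steps '[{"x": 0,"y": 0,"z": 0,"ax": 0,"ay": 0,"az": 0,"claw": 0.0},{"x": 0,"y": 0,"z": 0,"ax": 0,"ay": 0,"az": 0,"claw": 0.0},{"x": 0,"y": 0,"z": 0,"ax": 0,"ay": 0,"az": 0,"claw": 0.0}]' --grip_force 45

```text
time_s: 30.38
ee_pos: [0.462, -0.1583, 0.0274]
eef_rot: [3.139, 0.0, -0.23]
force: [0.2, 0.8, -2.0]
grip_width: 0.0098
```

Call:
step_arm --steps '[{"x": 0,"y": 0,"z": -0.008,"ax": 0,"ay": 0,"az": 0,"claw": 0.0},{"x": 0,"y": 0,"z": -0.015,"ax": 0,"ay": 0,"az": 0,"claw": 0.0},{"x": 0,"y": 0,"z": -0.02,"ax": 0,"ay": 0,"az": 0,"claw": 0.0},{"x": 0,"y": 0,"z": -0.02,"ax": 0,"ay": 0,"az": 0,"claw": 0.0},{"x": 0,"y": 0,"z": -0.02,"ax": 0,"ay": 0,"az": 0,"claw": 0.0}]'

```text
time_s: 30.8
ee_pos: [0.4597, -0.1571, 0.1114]
eef_rot: [3.141, 0.009, -0.23]
force: [0.6, -1.2, -1.5]
grip_width: 0.0099
```

```bash
python3 - <<'E'
from mf import *
for n in('scene','top'):
    p,d=load(n,'0'); hsv=cv2.cvtColor(p,cv2.COLOR_RGB2HSV); c=cloud(n,d); H,S,V=[hsv[...,i].astype(int) for i in range(3)]
    s=(H>70)&(H<95)&(S>60)&(abs(c[...,2]-.073)<.007)&(c[...,0]>.5)&(c[...,0]<.73)&(c[...,1]>-.2)&(c[...,1]<.0)
    q=c[s]; r=cv2.minAreaRect(q[:,:2].astype(np.float32)); print(n,r,s.sum(),m([[*r[0],0]]))
E
python3 plan.py .53 -.036 .16 3.1416 0 0
python3 -c "
from h import *
shot('18')
crop('scene','18',160,190,320,310,4.5,'pics/c23.png')"
```

```text
scene ((0.6203407049179077, -0.09065229445695877), (0.14994874596595764, 0.15342698991298676), 2.197964668273926) 496 [[ 0.06047448 -0.19542507  0.        ]]
top ((0.620132565498352, -0.0892796590924263), (0.14818699657917023, 0.143583282828331), 1.94399094581604) 364 [[ 0.06030072 -0.19404766  0.        ]]
n 4 per-row rot [-0.    0.12 -3.3 ]
1 [ 10.1 -33.5 -12.3]
2 [ 12.  -32.8 -12.2]
3 [ 13.9 -32.1 -12.2]
4 [ 15.8 -31.2 -12.2]
```

View pics/c23.png

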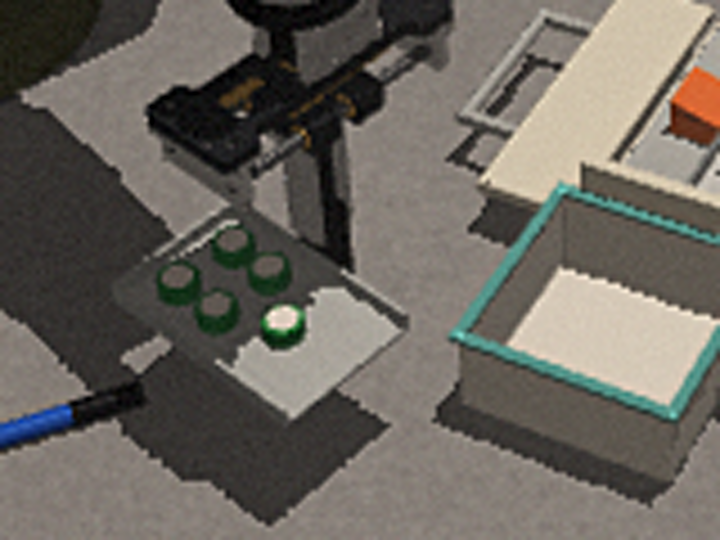

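Call:
step_arm --steps '[{"x": 0.002,"y": -0.006,"z": -0.006,"ax": 0,"ay": 0,"az": -1.3,"claw": 0.0},{"x": 0.004,"y": -0.011,"z": -0.006,"ax": 0,"ay": 0,"az": -1.3,"claw": 0.0},{"x": 0.0045,"y": -0.014,"z": -0.006,"ax": 0,"ay": 0,"az": -1.3,"claw": 0.0},{"x": 0.005,"y": -0.014,"z": -0.006,"ax": 0,"ay": 0,"az": -1.3,"claw": 0.0},{"x": 0.005,"y": -0.014,"z": -0.006,"ax": 0,"ay": 0,"az": -1.3,"claw": 0.0}]'

```text
time_s: 31.32
ee_pos: [0.4918, -0.0999, 0.1417]
eef_rot: [3.141, 0.008, -0.11]
force: [0.0, 1.0, -1.1]
grip_width: 0.0099
```

Call:
step_arm --steps '[{"x": 0.0055,"y": -0.014,"z": -0.005,"ax": 0,"ay": 0,"az": -1.3,"claw": 0.0},{"x": 0.006,"y": -0.014,"z": -0.005,"ax": 0,"ay": 0,"az": -1.3,"claw": 0.0},{"x": 0.006,"y": -0.013,"z": -0.005,"ax": 0,"ay": 0,"az": -1.3,"claw": 0.0},{"x": 0.007,"y": -0.01,"z": -0.004,"ax": 0,"ay": 0,"az": -1.3,"claw": 0.0},{"x": 0.006,"y": -0.006,"z": -0.002,"ax": 0,"ay": 0,"az": -1.3,"claw": 0.0}]'

```text
time_s: 31.73
ee_pos: [0.5283, -0.0359, 0.1612]
eef_rot: [-3.139, 0.014, 0.02]
force: [0.5, -0.3, -2.0]
grip_width: 0.0099
```

```bash
python3 plan.py .53 -.036 .145 3.1416 0 0 4
python3 -c "
from h import *
shot('19')
crop('scene','19',200,150,360,290,4,'pics/c24.png')"
```

```text
n 4 per-row rot [-0.03  0.19  0.29]
1 [0.5 0.  4. ]
2 [0.5 0.  4. ]
3 [0.4 0.  4. ]
4 [0.4 0.  4. ]
```

View pics/c24.png

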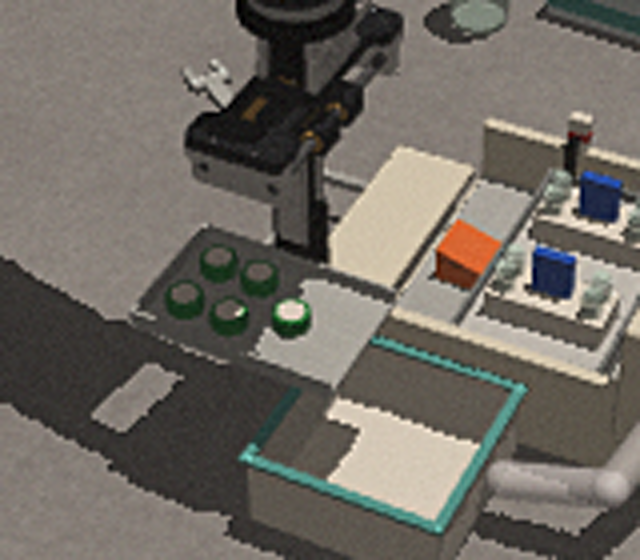

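Call:
step_arm --steps '[{"x": 0,"y": 0,"z": 0.003,"ax": 0,"ay": -3,"az": 0.3,"claw": 0.0},{"x": 0,"y": 0,"z": 0.004,"ax": 0,"ay": -4,"az": 0.3,"claw": 0.0},{"x": 0,"y": 0,"z": 0.004,"ax": 0,"ay": -4,"az": 0.3,"claw": 0.0},{"x": 0,"y": 0,"z": 0.003,"ax": 0,"ay": -4,"az": 0,"claw": 0.0}]'

```text
time_s: 32.17
ee_pos: [0.5255, -0.0376, 0.147]
eef_rot: [3.141, 0.283, 0.002]
force: [-0.6, -0.8, -2.2]
grip_width: 0.0097
```

Call:
step_arm --steps '[{"x": 0,"y": 0,"z": 0,"ax": 0,"ay": -3,"az": 0,"claw": 0.0},{"x": 0,"y": 0,"z": 0,"ax": 0,"ay": -2,"az": 0,"claw": 0.0}]'

```text
time_s: 32.33
ee_pos: [0.525, -0.0388, 0.1451]
eef_rot: [3.141, 0.379, 0.0]
force: [-0.2, -0.2, -2.5]
grip_width: 0.01
```

```bash
cat > sp.py <<'E'
from h import *
o=ctrl.get_obs(); Rt=R.from_euler('xyz',o['eef_rot']).as_matrix(); p=np.array(o['ee_pos'])
# tray frame: x=tool x, y=-tool y, z=-tool z
T=np.c_[Rt[:,0],-Rt[:,1],-Rt[:,2]]
s=p+T@np.array([.075,-.055,-.0244]); print('spout',s.round(4),'rel hopper',(s-[.62,-.09,.072]).round(4),'tilt',np.degrees(np.arccos(T[2,2])).round(1), 'tcp',p.round(4))
E
python3 sp.py
```

```text
spout [ 0.5856 -0.0938  0.0947] rel hopper [-0.0344 -0.0038  0.0227] tilt 21.7 tcp [ 0.525  -0.0388  0.1451]
```

Call:
step_arm --steps '[{"x": 0.002,"y": 0,"z": 0.004,"ax": 0,"ay": -1.5,"az": 0,"claw": 0.0},{"x": 0.002,"y": 0,"z": 0.004,"ax": 0,"ay": -1.5,"az": 0,"claw": 0.0},{"x": 0.0,"y": 0,"z": 0.0,"ax": 0,"ay": -1.5,"az": 0,"claw": 0.0}]'

```text
time_s: 32.58
ee_pos: [0.5251, -0.0404, 0.1337]
eef_rot: [-3.142, 0.466, -0.002]
force: [0.5, -0.4, -2.8]
grip_width: 0.01
```

```bash
python3 sp.py
python3 -c "
from h import *
shot('20')
crop('scene','20',200,150,360,290,4,'pics/c25.png')"
```

```text
spout [ 0.581  -0.0955  0.0782] rel hopper [-0.039  -0.0055  0.0062] tilt 26.7 tcp [ 0.5251 -0.0404  0.1337]
```

View pics/c25.png

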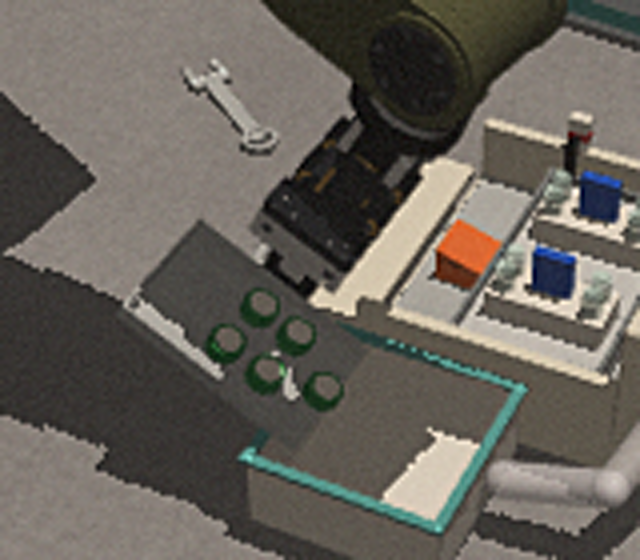

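Call:
step_arm --steps '[{"x": -0.001,"y": 0,"z": -0.001,"ax": 0,"ay": -1,"az": 0,"claw": 0.0},{"x": 0,"y": 0,"z": -0.001,"ax": 0,"ay": -1,"az": 0,"claw": 0.0},{"x": 0,"y": 0,"z": -0.001,"ax": 0,"ay": -1,"az": 0,"claw": 0.0}]'

```text
time_s: 32.93
ee_pos: [0.5255, -0.0409, 0.1376]
eef_rot: [3.142, 0.519, -0.003]
force: [-0.5, -0.4, -1.5]
grip_width: 0.0094
```

```bash
python3 sp.py
python3 -c "
from h import *
shot('21')
crop('scene','21',200,150,360,290,4,'pics/c26.png')"
```

```text
spout [ 0.5784 -0.0961  0.0792] rel hopper [-0.0416 -0.0061  0.0072] tilt 29.7 tcp [ 0.5255 -0.0409  0.1376]
```

View pics/c26.png

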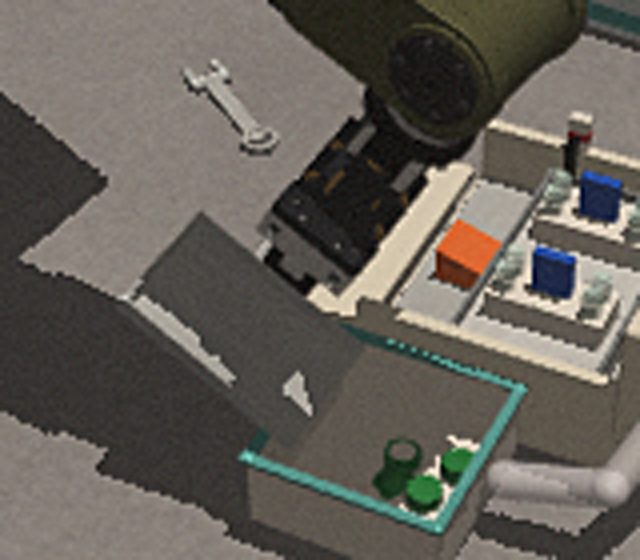

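Call:
step_arm --steps '[{"x": -0.006,"y": 0,"z": -0.01,"ax": 0,"ay": 0,"az": 0,"claw": 0.0},{"x": -0.007,"y": 0,"z": -0.012,"ax": 0,"ay": 4,"az": 0,"claw": 0.0},{"x": -0.007,"y": 0,"z": -0.012,"ax": 0,"ay": 5,"az": 0,"claw": 0.0},{"x": -0.006,"y": 0,"z": -0.008,"ax": 0,"ay": 6,"az": 0,"claw": 0.0},{"x": -0.005,"y": 0,"z": 0,"ax": 0,"ay": 6,"az": 0,"claw": 0.0}]'

```text
time_s: 33.45
ee_pos: [0.518, -0.0407, 0.1899]
eef_rot: [3.142, 0.144, -0.002]
force: [1.0, 0.5, -2.5]
grip_width: 0.0097
```

```bash
python3 plan.py .46 -.125 .15 3.1416 0 0 5
```

```text
n 5 per-row rot [-0.    1.65 -0.02]
1 [-10.3  16.9   9.6]
2 [-10.6  16.9   9.3]
3 [-10.8  16.9   8.9]
4 [-11.1  16.9   8.6]
5 [-11.4  16.9   8.3]
```

Call:
step_arm --steps '[{"x": -0.0105,"y": 0.017,"z": 0.006,"ax": 0,"ay": 1.6,"az": 0,"claw": 0.0},{"x": -0.0105,"y": 0.017,"z": 0.009,"ax": 0,"ay": 1.6,"az": 0,"claw": 0.0},{"x": -0.011,"y": 0.017,"z": 0.009,"ax": 0,"ay": 1.6,"az": 0,"claw": 0.0},{"x": -0.011,"y": 0.017,"z": 0.0085,"ax": 0,"ay": 1.6,"az": 0,"claw": 0.0},{"x": -0.0115,"y": 0.017,"z": 0.0085,"ax": 0,"ay": 1.6,"az": 0,"claw": 0.0}]'

```text
time_s: 33.87
ee_pos: [0.4598, -0.1261, 0.1625]
eef_rot: [3.137, -0.025, 0.003]
force: [-0.0, -1.3, -1.4]
grip_width: 0.0095
```

Call:
step_arm --steps '[{"x": 0,"y": 0,"z": 0,"ax": 0,"ay": 0,"az": 0,"claw": 0.0},{"x": 0,"y": 0,"z": 0,"ax": 0,"ay": 0,"az": 0,"claw": 0.0}]'

```text
time_s: 34.03
ee_pos: [0.4572, -0.1284, 0.1635]
eef_rot: [3.136, -0.027, 0.0]
force: [-0.1, -0.9, -1.9]
grip_width: 0.0095
```

```bash
python3 plan.py .46 -.125 .045 3.1416 0 0 5
python3 -c "
from h import *
shot('22')
crop('scene','22',130,180,330,320,4,'pics/c27.png')
crop('top','22',260,130,360,290,4,'pics/c28.png')"
```

```text
n 5 per-row rot [ 0.07 -0.31  0.  ]
1 [-0.1 -0.8 23.7]
2 [ 0.1 -0.8 23.7]
3 [ 0.2 -0.8 23.7]
4 [ 0.3 -0.7 23.7]
5 [ 0.4 -0.7 23.7]
```

View pics/c27.png

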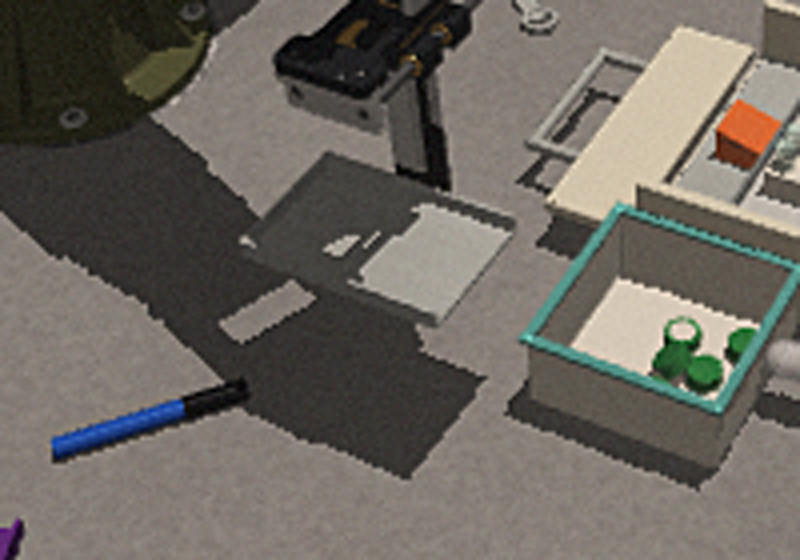

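View pics/c28.png

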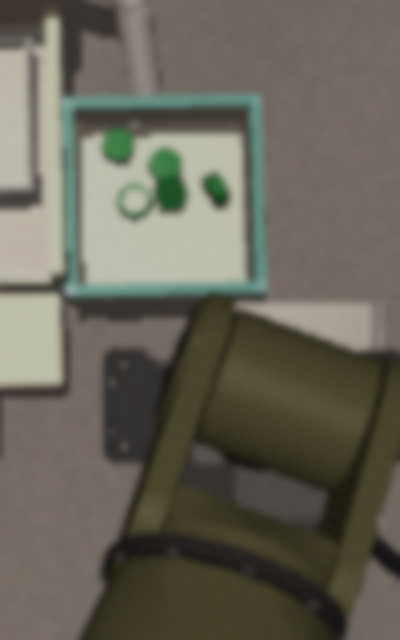

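All five caps lie in the hopper (top crop: (118,145), (165,163), (171,192), (135,201), (216,188)); the tray is empty. Setting it down.

Call:
step_arm --steps '[{"x": 0,"y": -0.001,"z": 0.02,"ax": 0,"ay": -0.3,"az": 0,"claw": 0.0},{"x": 0,"y": -0.001,"z": 0.024,"ax": 0,"ay": -0.3,"az": 0,"claw": 0.0},{"x": 0,"y": -0.001,"z": 0.024,"ax": 0,"ay": -0.3,"az": 0,"claw": 0.0},{"x": 0,"y": 0,"z": 0.024,"ax": 0,"ay": -0.3,"az": 0,"claw": 0.0},{"x": 0,"y": 0,"z": 0.01,"ax": 0,"ay": -0.3,"az": 0,"claw": 0.0}]'

```text
time_s: 34.55
ee_pos: [0.4653, -0.1234, 0.0634]
eef_rot: [3.132, -0.008, 0.006]
force: [-0.7, -0.2, -2.7]
grip_width: 0.0098
```

Call:
step_arm --steps '[{"x": 0,"y": 0,"z": 0,"ax": 0,"ay": 0,"az": 0,"claw": 0.0},{"x": 0,"y": 0,"z": 0,"ax": 0,"ay": 0,"az": 0,"claw": 0.0}]'

```text
time_s: 34.72
ee_pos: [0.4655, -0.1223, 0.0623]
eef_rot: [3.134, -0.005, 0.007]
force: [0.4, 0.9, -1.6]
grip_width: 0.0098
```

```bash
python3 plan.py .46 -.125 .030 3.1416 0 0 3
```

```text
n 3 per-row rot [ 0.15 -0.09  0.14]
1 [-1.9  0.8 10.8]
2 [-1.9  0.8 10.8]
3 [-1.9  0.9 10.8]
```

Call:
step_arm --steps '[{"x": -0.001,"y": 0,"z": 0.01,"ax": 0.15,"ay": -0.1,"az": 0,"claw": 0.0},{"x": -0.001,"y": 0,"z": 0.01,"ax": 0.15,"ay": -0.1,"az": 0,"claw": 0.0},{"x": -0.001,"y": 0,"z": 0.008,"ax": 0.15,"ay": -0.1,"az": 0,"claw": 0.0},{"x": 0,"y": 0,"z": 0,"ax": 0,"ay": 0,"az": 0,"claw": 0.0},{"x": 0,"y": 0,"z": 0,"ax": 0,"ay": 0,"az": 0,"claw": 0.0}]'

```text
time_s: 35.13
ee_pos: [0.4646, -0.1228, 0.0351]
eef_rot: [3.141, -0.004, 0.008]
force: [0.2, -0.2, -1.9]
grip_width: 0.0099
```

Call:
step_arm --steps '[{"x": 0,"y": 0,"z": 0.0,"ax": 0,"ay": 0,"az": 0,"claw": 0.0}]'

```text
time_s: 35.22
ee_pos: [0.4646, -0.1229, 0.0352]
eef_rot: [3.141, -0.004, 0.008]
force: [-0.6, -0.5, -1.3]
grip_width: 0.0094
```

Call:
step_arm --steps '[{"x": 0,"y": 0,"z": 0.004,"ax": 0,"ay": 0,"az": 0,"claw": 0.0},{"x": 0,"y": 0,"z": 0.003,"ax": 0,"ay": 0,"az": 0,"claw": 0.0},{"x": 0,"y": 0,"z": 0.001,"ax": 0,"ay": 0,"az": 0,"claw": 0.0}]'

```text
time_s: 35.47
ee_pos: [0.4652, -0.1232, 0.0276]
eef_rot: [3.14, -0.006, 0.008]
force: [1.4, 1.4, 5.5]
grip_width: 0.0097
```

Contact. Release and lift.

Call:
step_arm --steps '[{"x": 0,"y": 0,"z": 0,"ax": 0,"ay": 0,"az": 0,"claw": 0.03},{"x": 0,"y": 0,"z": 0,"ax": 0,"ay": 0,"az": 0,"claw": 0.03},{"x": 0,"y": 0,"z": 0,"ax": 0,"ay": 0,"az": 0,"claw": 0.03},{"x": 0,"y": 0,"z": -0.01,"ax": 0,"ay": 0,"az": 0,"claw": 0.03},{"x": 0,"y": 0,"z": -0.03,"ax": 0,"ay": 0,"az": 0,"claw": 0.03}]' --grip_force 15

```text
time_s: 35.88
ee_pos: [0.4629, -0.1224, 0.0651]
eef_rot: [-3.141, 0.001, 0.008]
force: [-1.0, 0.1, -0.1]
grip_width: 0.0299
```

Call:
step_arm --steps '[{"x": 0,"y": 0,"z": -0.04,"ax": 0,"ay": 0,"az": 0,"claw": 0.03},{"x": 0,"y": 0,"z": -0.03,"ax": 0,"ay": 0,"az": 0,"claw": 0.03},{"x": 0,"y": 0,"z": 0,"ax": 0,"ay": 0,"az": -7,"claw": 0.03},{"x": 0,"y": 0,"z": 0,"ax": 0,"ay": 0,"az": -7,"claw": 0.03},{"x": 0,"y": 0,"z": 0,"ax": 0,"ay": 0,"az": -7,"claw": 0.03}]'

```text
time_s: 36.3
ee_pos: [0.4646, -0.123, 0.1487]
eef_rot: [3.135, -0.008, 0.381]
force: [0.5, 0.5, -0.8]
grip_width: 0.0299
```

```bash
python3 plan.py .439 .100 .11 3.1416 0 1.595; python3 deck.py 23; python3 ptr.py 23; python3 - <<'E'
from h import *
crop('scene','23',100,170,420,370,2.5,'pics/c29.png')
p,d=load('top','23'); c=cloud('top',d); X,Y,Z=c[...,0],c[...,1],c[...,2]
s=(X>.38)&(X<.5)&(Y>.0)&(Y<.2)&(Z>.03)&(Z<.06)&(X<.465); q=c[s]
for y in(.06,.1,.14):
    t=q[abs(q[:,1]-y)<.01]; print(y,t[:,0].min() if len(t) else None,t[:,0].max() if len(t) else None,np.median(t[:,2]) if len(t) else None)
E
```

```text
n 11 per-row rot [ 0.05 -0.01 -6.33]
1 [  5.3 -19.7   3.4]
2 [  7.5 -19.    3.5]
3 [  9.5 -18.1   3.5]
4 [ 11.5 -16.9   3.5]
5 [ 13.3 -15.5   3.5]
6 [ 14.9 -14.    3.5]
7 [ 16.3 -12.2   3.5]
8 [ 17.6 -10.4   3.5]
9 [18.6 -8.4  3.5]
10 [19.4 -6.2  3.5]
11 [20.  -4.1  3.5]
[-0.0963 -0.2238  0.1479] [ 3.136 -0.007  0.377] [ 0.6 -0.7 -0.6]
top slope deg 1.03 z@120 0.0722 sill 0.0451 511
scene slope deg 0.43 z@120 0.0744 sill 0.0472 234
scene 23 red 7 [0.0811 0.1111 0.1111] z 0.107 0.1139
   blk 26 [0.0778 0.0926 0.1142] [0.1113 0.1113 0.1122 0.1129 0.1141 0.1142]
   post/all z max 0.1283
   blk 8 [0.0764 0.1004 0.114 ] [0.1078 0.1108 0.1108 0.1111 0.112  0.114 ]
   post/all z max 0.1318
0.06 0.4327963760443667 0.44173488223303814 0.04319488057223797
0.1 0.4325592655652709 0.44164664607093 0.04215687313765948
0.14 0.4322780368896947 0.43845271671638286 0.04208490937481235
```

View pics/c29.png

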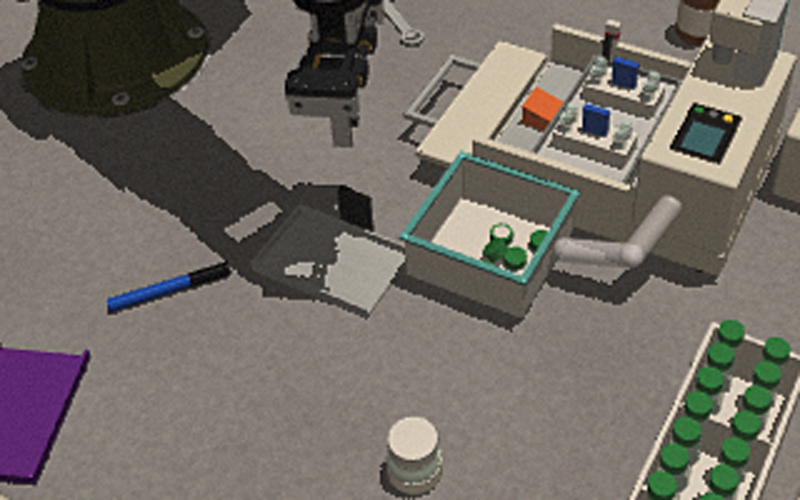

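Call:
step_arm --steps '[{"x": 0.005,"y": -0.02,"z": 0,"ax": 0,"ay": 0,"az": -6.3,"claw": 0.04},{"x": 0.0075,"y": -0.019,"z": 0.0,"ax": 0,"ay": 0,"az": -6.3,"claw": 0.04},{"x": 0.0095,"y": -0.018,"z": 0.0,"ax": 0,"ay": 0,"az": -6.3,"claw": 0.04},{"x": 0.0115,"y": -0.017,"z": 0,"ax": 0,"ay": 0,"az": -6.3,"claw": 0.04},{"x": 0.0135,"y": -0.0155,"z": 0,"ax": 0,"ay": 0,"az": -6.3,"claw": 0.04}]'

```text
time_s: 36.82
ee_pos: [0.4524, -0.0202, 0.1488]
eef_rot: [3.133, -0.002, 0.915]
force: [-0.5, -0.3, 0.1]
grip_width: 0.04
```

Call:
step_arm --steps '[{"x": 0.015,"y": -0.014,"z": 0.003,"ax": 0,"ay": 0,"az": -6.3,"claw": 0.04},{"x": 0.0165,"y": -0.012,"z": 0.003,"ax": 0,"ay": 0,"az": -6.3,"claw": 0.04},{"x": 0.0175,"y": -0.0105,"z": 0.003,"ax": 0,"ay": 0,"az": -6.3,"claw": 0.04},{"x": 0.0185,"y": -0.0085,"z": 0.003,"ax": 0,"ay": 0,"az": -6.3,"claw": 0.04},{"x": 0.0195,"y": -0.006,"z": 0.003,"ax": 0,"ay": 0,"az": -6.3,"claw": 0.04}]'

```text
time_s: 37.23
ee_pos: [0.4414, 0.0863, 0.1347]
eef_rot: [3.132, 0.002, 1.465]
force: [1.2, -0.6, -0.4]
grip_width: 0.0398
```

Call:
step_arm --steps '[{"x": 0.018,"y": -0.004,"z": 0.0,"ax": 0,"ay": 0,"az": -6,"claw": 0.04},{"x": 0,"y": 0,"z": 0,"ax": 0,"ay": 0,"az": 0,"claw": 0.04},{"x": 0,"y": 0,"z": 0,"ax": 0,"ay": 0,"az": 0,"claw": 0.04}]'

```text
time_s: 37.48
ee_pos: [0.438, 0.1081, 0.1345]
eef_rot: [3.134, 0.003, 1.569]
force: [-0.2, 0.2, -0.6]
grip_width: 0.0399
```

```bash
python3 plan.py .439 .100 .07 3.1416 0 1.595 4
```

```text
n 4 per-row rot [ 0.11  0.05 -0.37]
1 [-2.   0.1 16.1]
2 [-2.   0.1 16.1]
3 [-2.   0.2 16.1]
4 [-2.   0.2 16.1]
```

Call:
step_arm --steps '[{"x": -0.002,"y": 0,"z": 0.016,"ax": 0.1,"ay": 0,"az": -0.4,"claw": 0.032},{"x": -0.002,"y": 0,"z": 0.016,"ax": 0.1,"ay": 0,"az": -0.4,"claw": 0.032},{"x": -0.002,"y": 0,"z": 0.016,"ax": 0.1,"ay": 0,"az": -0.4,"claw": 0.032},{"x": -0.001,"y": 0,"z": 0.01,"ax": 0.1,"ay": 0,"az": -0.3,"claw": 0.032},{"x": 0,"y": 0,"z": 0,"ax": 0,"ay": 0,"az": 0,"claw": 0.032}]'

```text
time_s: 37.9
ee_pos: [0.4396, 0.0975, 0.076]
eef_rot: [3.138, 0.003, 1.568]
force: [0.2, -0.7, -1.1]
grip_width: 0.0323
```

```bash
python3 plan.py .4375 .100 .020 3.1416 0 1.595 5; python3 -c "
from h import *
shot('24')
crop('scene','24',230,120,370,230,5,'pics/c30.png')"
```

```text
n 5 per-row rot [ 0.04  0.04 -0.31]
1 [ 0.5 -0.4 11.2]
2 [ 0.5 -0.4 11.2]
3 [ 0.5 -0.4 11.2]
4 [ 0.5 -0.4 11.2]
5 [ 0.5 -0.4 11.2]
```

View pics/c30.png

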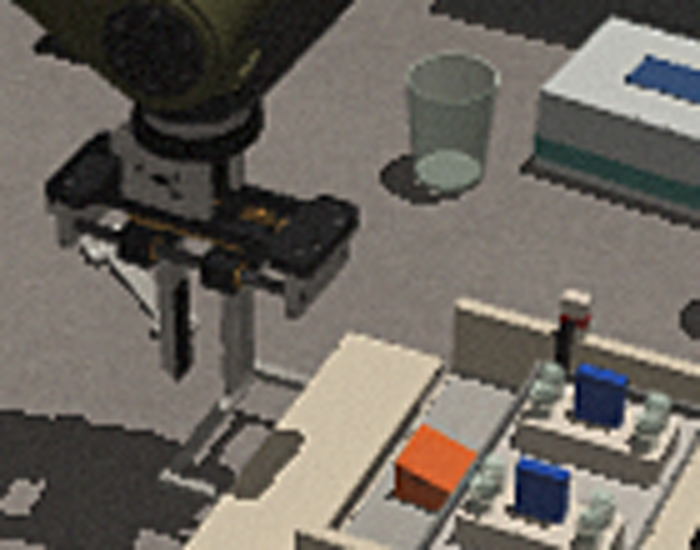

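Call:
step_arm --steps '[{"x": 0.0005,"y": -0.0005,"z": 0.01,"ax": 0,"ay": 0,"az": -0.3,"claw": 0.032},{"x": 0.0005,"y": -0.0005,"z": 0.011,"ax": 0,"ay": 0,"az": -0.3,"claw": 0.032},{"x": 0.0005,"y": -0.0005,"z": 0.011,"ax": 0,"ay": 0,"az": -0.3,"claw": 0.032},{"x": 0.0005,"y": -0.0005,"z": 0.01,"ax": 0,"ay": 0,"az": -0.3,"claw": 0.032},{"x": 0,"y": 0,"z": 0.006,"ax": 0,"ay": 0,"az": 0,"claw": 0.032}]'

```text
time_s: 38.42
ee_pos: [0.4415, 0.0999, 0.0308]
eef_rot: [3.128, 0.002, 1.586]
force: [-0.5, 0.4, 0.7]
grip_width: 0.0322
```

Call:
step_arm --steps '[{"x": 0,"y": 0,"z": 0,"ax": 0,"ay": 0,"az": 0,"claw": 0.032}]'

```text
time_s: 38.5
ee_pos: [0.4412, 0.0999, 0.03]
eef_rot: [3.128, 0.002, 1.586]
force: [-0.1, 0.6, -0.7]
grip_width: 0.032
```

Call:
step_arm --steps '[{"x": 0,"y": -0.003,"z": 0.008,"ax": 0.5,"ay": 0,"az": 0,"claw": 0.032},{"x": 0,"y": -0.001,"z": 0.002,"ax": 0,"ay": 0,"az": 0,"claw": 0.0},{"x": 0,"y": 0,"z": 0,"ax": 0,"ay": 0,"az": 0,"claw": 0.0},{"x": 0,"y": 0,"z": 0,"ax": 0,"ay": 0,"az": 0,"claw": 0.0},{"x": 0,"y": 0,"z": 0,"ax": 0,"ay": 0,"az": 0,"claw": 0.0}]' --grip_force 15

```text
time_s: 38.92
ee_pos: [0.4387, 0.1, 0.0205]
eef_rot: [3.134, 0.002, 1.585]
force: [0.9, -3.0, -1.7]
grip_width: 0.0097
```

Call:
step_arm --steps '[{"x": 0,"y": 0,"z": 0,"ax": 0,"ay": 0,"az": 0,"claw": 0.0}]'

```text
time_s: 39.0
ee_pos: [0.4387, 0.0999, 0.0206]
eef_rot: [3.134, 0.002, 1.585]
force: [-3.2, -0.4, -3.4]
grip_width: 0.0089
```

Call:
step_arm --steps '[{"x": 0,"y": 0.0015,"z": -0.019,"ax": 0,"ay": 0,"az": 0,"claw": 0},{"x": 0,"y": 0.005,"z": -0.0185,"ax": 0,"ay": 0,"az": 0,"claw": 0},{"x": 0,"y": 0.008,"z": -0.0175,"ax": 0,"ay": 0,"az": 0,"claw": 0},{"x": 0,"y": 0.011,"z": -0.0155,"ax": 0,"ay": 0,"az": 0,"claw": 0},{"x": 0,"y": 0.0135,"z": -0.0135,"ax": 0,"ay": 0,"az": 0,"claw": 0}]'

```text
time_s: 39.42
ee_pos: [0.4785, 0.1007, 0.1066]
eef_rot: [3.13, 0.001, 1.585]
force: [14.1, 2.5, -24.4]
grip_width: 0.0094
```

Call:
step_arm --steps '[{"x": 0,"y": 0.017,"z": -0.009,"ax": 0,"ay": 0,"az": 0,"claw": 0},{"x": 0,"y": 0.0175,"z": -0.0075,"ax": 0,"ay": 0,"az": 0,"claw": 0},{"x": 0,"y": 0.0185,"z": -0.0045,"ax": 0,"ay": 0,"az": 0,"claw": 0},{"x": 0,"y": 0.015,"z": -0.0015,"ax": 0,"ay": 0,"az": 0,"claw": 0},{"x": 0,"y": 0.003,"z": 0,"ax": 0,"ay": 0,"az": 0,"claw": 0}]'

```text
time_s: 39.83
ee_pos: [0.5489, 0.1024, 0.1337]
eef_rot: [3.139, 0.0, 1.585]
force: [-24.5, -2.2, 13.6]
grip_width: 0.0094
```

Call:
step_arm --steps '[{"x": 0,"y": 0.004,"z": 0.001,"ax": 0,"ay": 0,"az": 0,"claw": 0},{"x": 0,"y": 0.003,"z": 0,"ax": 0,"ay": 0,"az": 0,"claw": 0}]'

```text
time_s: 40.0
ee_pos: [0.5503, 0.1025, 0.1329]
eef_rot: [-3.128, 0.001, 1.586]
force: [-30.6, -1.5, 14.0]
grip_width: 0.0126
```

```bash
python3 -c "
from h import *
shot('25')
crop('scene','25',230,120,370,230,5,'pics/c31.png')"; python3 deck.py 26
```

```text
[-0.0053 -0.0006  0.1328] [-3.128e+00  1.000e-03  1.586e+00] [-29.8  -1.5  14.9]
top slope deg 1.26 z@120 0.0719 sill 0.0449 282
scene slope deg -0.05 z@120 0.0741 sill 0.0465 233
```

View pics/c31.png

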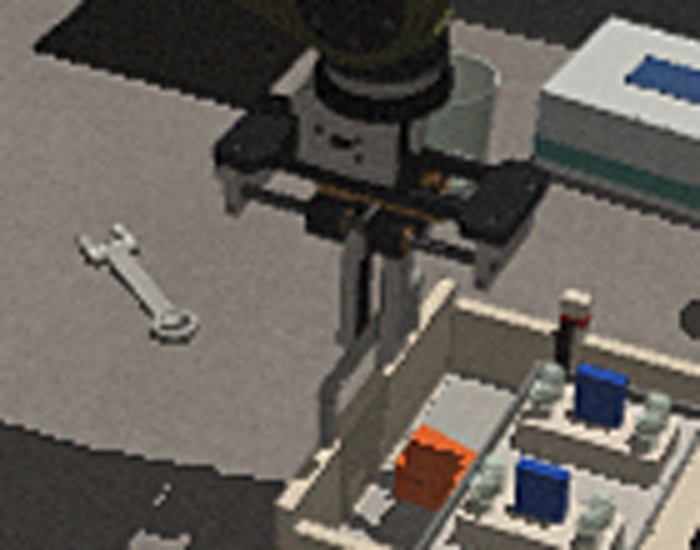

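Call:
step_arm --steps '[{"x": 0,"y": 0,"z": 0,"ax": 0,"ay": 0,"az": 0,"claw": 0},{"x": 0,"y": 0.0,"z": 0,"ax": 0,"ay": 0,"az": 0,"claw": 0.06},{"x": 0,"y": 0.0,"z": 0,"ax": 0,"ay": 0,"az": 0,"claw": 0.06},{"x": 0,"y": 0.0,"z": 0,"ax": 0,"ay": 0,"az": 0,"claw": 0.06},{"x": 0,"y": 0.0,"z": 0,"ax": 0,"ay": 0,"az": 0,"claw": 0.06}]'

```text
time_s: 40.62
ee_pos: [0.5472, 0.1024, 0.1336]
eef_rot: [-3.125, 0.002, 1.586]
force: [0.6, -0.8, -0.2]
grip_width: 0.0325
```

Call:
step_arm --steps '[{"x": 0,"y": -0.002,"z": -0.02,"ax": 0,"ay": 0,"az": 0,"claw": 0.06},{"x": 0,"y": -0.0,"z": -0.035,"ax": 0,"ay": 0,"az": 0,"claw": 0.06},{"x": 0,"y": -0.02,"z": -0.03,"ax": 0,"ay": 0,"az": 0,"claw": 0.06},{"x": 0,"y": -0.04,"z": 0,"ax": 0,"ay": 0,"az": 0,"claw": 0.06},{"x": 0,"y": -0.04,"z": 0,"ax": 0,"ay": 0,"az": 0,"claw": 0.06}]'

```text
time_s: 41.03
ee_pos: [0.4476, 0.1005, 0.2215]
eef_rot: [-3.122, 0.002, 1.584]
force: [-0.1, 0.6, -1.1]
grip_width: 0.0598
```

Call:
step_arm --steps '[{"x": 0.02,"y": -0.03,"z": 0,"ax": 0,"ay": 0,"az": 0,"claw": 0.06},{"x": 0.02,"y": -0.03,"z": 0,"ax": 0,"ay": 0,"az": 0,"claw": 0.06},{"x": 0.02,"y": -0.02,"z": 0,"ax": 0,"ay": 0,"az": 0,"claw": 0.06},{"x": 0.01,"y": 0,"z": 0,"ax": 0,"ay": 0,"az": 0,"claw": 0.06},{"x": 0,"y": 0,"z": 0,"ax": 0,"ay": 0,"az": 0,"claw": 0.06}]'

```text
time_s: 41.45
ee_pos: [0.3589, 0.1707, 0.225]
eef_rot: [-3.129, -0.0, 1.582]
force: [0.3, 0.5, -0.2]
grip_width: 0.0602
```

```bash
python3 deck.py 27; python3 ptr.py 27; python3 cas.py 27; python3 - <<'E'
from mf import *
crop('scene','27',100,140,420,380,2.5,'pics/c32.png'); crop('top','27',100,60,420,300,2.5,'pics/c33.png')
for n in('top','scene'):
    p,d=load(n,'27'); c=cloud(n,d); X,Y,Z=c[...,0],c[...,1],c[...,2]
    q=m(c[(X>.5)&(X<.575)&(Y>0.02)&(Y<.2)&(Z>.142)&(Z<.165)]); print(n,'bar mach',q.mean(0).round(4),np.percentile(q[:,0],[5,95]).round(4))
    M=m(c); s=(abs(M[...,2]-.107)<.006)&(abs(M[...,0])<.04)&(abs(M[...,1])<.1); print(' flap top edge x',np.percentile(M[s][:,0],[5,50,95]).round(4),M[s][:,2].max())
E
```

```text
[-0.1938  0.0712  0.2247] [-3.129  0.     1.581] [0.1 0.8 0.2]
top slope deg 0.66 z@120 0.0723 sill 0.0453 491
scene slope deg -0.69 z@120 0.0747 sill 0.0475 235
scene 27 red 8 [0.0803 0.1097 0.1117] z 0.107 0.1161
   blk 26 [0.0804 0.0943 0.1138] [0.1119 0.1119 0.1125 0.1129 0.1136 0.1138]
   post/all z max 0.1291
   blk 8 [0.0761 0.1002 0.1154] [0.1063 0.1079 0.1089 0.1112 0.1115 0.1154]
   post/all z max 0.1283
top [217. 156.] tab top mean [0.6723 0.1507 0.1312] block (array([0.6744, 0.151 ]), array([0.089, 0.038]), 0.9)
top [249. 156.] tab top mean [0.674  0.0589 0.1298] block (array([0.6769, 0.0591]), array([0.089, 0.039]), 2.9)
scene [372. 137.] tab top mean [0.5988 0.5586 0.0735] block None
scene [338. 218.] tab top mean [0.6772 0.0571 0.1311] block (array([0.6782, 0.0562]), array([0.091, 0.075]), 36.8)
top bar mach [-0.0091  0.0014  0.1528] [-0.0133 -0.0045]
 flap top edge x [-0.0144 -0.0112 -0.0032] 0.11288794530633117
scene bar mach [-0.0068 -0.0059  0.1531] [-0.0116 -0.003 ]
 flap top edge x [-0.0122 -0.0049 -0.0011] 0.11297752017710572
```

View pics/c32.png

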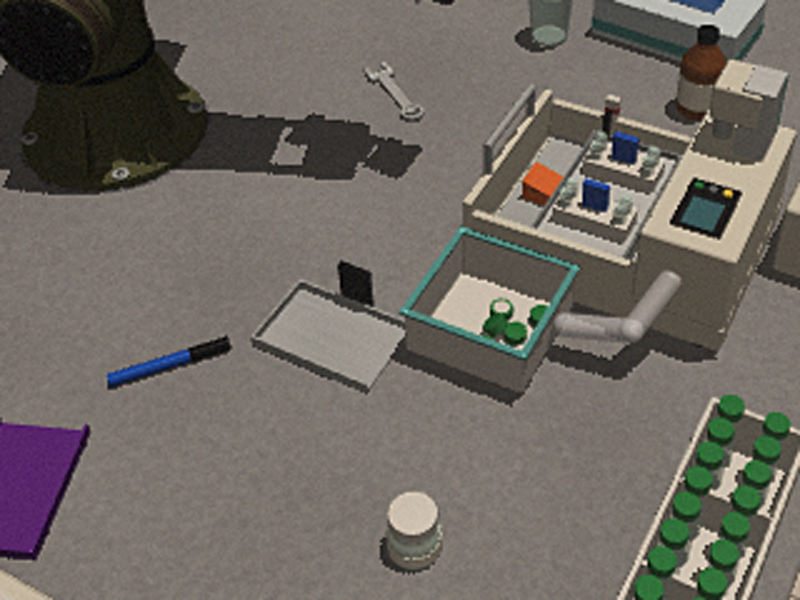

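View pics/c33.png

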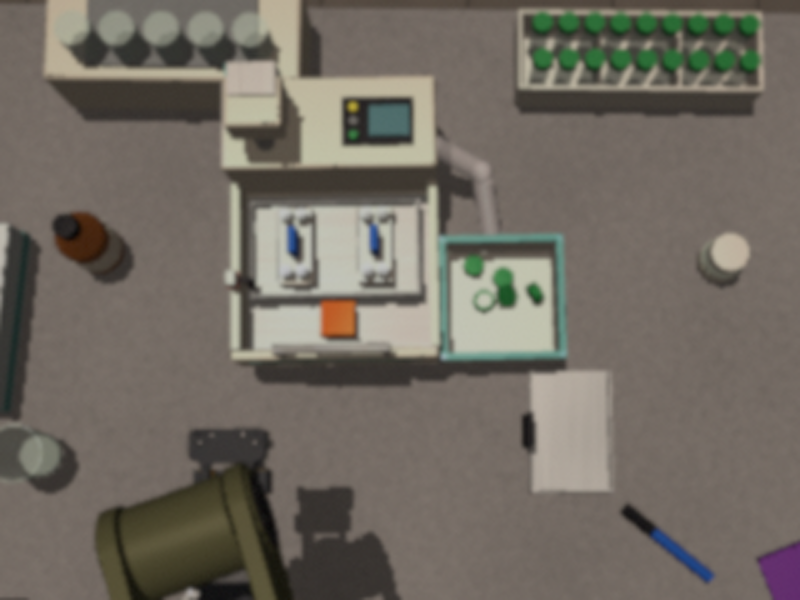

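```bash
python3 -c "
from station import ticket
print(ticket.hand_in())"
```

```text
the job is handed in; nothing more can be done
None
```

The capper is set up and the job was handed in at about 41.5 s of robot time; no verdict was reported.

I did it in this order:
- **Flap and wedge:** I pulled the flap fully down, slid the wedge under the empty deck thin end first, and let go.
- **Cassettes:** only two were present, and both went onto the deck.
- **Caps and tray:** all five caps were tipped into the hopper, and the empty tray went back on the bench.
- **Flap:** I pushed it shut against its stop and moved the arm clear.

Last checks, from the images after release:
- **Deck:** the pointer tip read about 112–114 mm against the red band's middle at about 111 mm. That is inside the ±3 mm limit, though a pixel is 2–3 mm. The two cameras disagreed on the deck slope after loading (+0.7° top, −0.7° scene), because few deck pixels stay visible between the cassettes. Before loading they agreed at about +0.6°, some 0.4° once I allow for the offset both cameras showed on the hanging deck.
- **Cassettes:** both read within about 2 mm of where I set them down, inside the rim.
- **Caps and tray:** five caps lie in the hopper, and the tray is empty and looks flat on the bench.
- **Flap:** the bar sits at x −7 to −9 mm in the machine, against −8 mm when shut. It took about 30 N at the stop without moving further.
- **Other things on the bench:** the bottle, beaker, jar, marker and spanner look unmoved. I judged these by eye and did not measure them again.

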